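# Load the drying tray and wind it under the heat hood

## Robot

A 6-joint arm with a two-finger parallel gripper is mounted at the origin on the work surface. World frame = base frame: x ahead of the robot, y to its left, z up, the work surface at z = 0. Lengths are in m, angles in rad, forces in N, time in s.
With the tool pointing down it reaches from about 0.35 to 0.95 m from the base axis. Payload 17.4 kg.
Tool frame: the origin (TCP) lies midway between the tips of the shut fingers; the grasp point (between the pads) lies manip.grasp_offset behind it (manip.grasp_offset is the distance from the TCP to the grasp point, in m); x points along the fingers, y is the direction in which the jaws open and shut, and the axes are right-handed (so a half turn about x gives the same grasp; the last joint's range is limited). The gripper opens to 93 mm and grips with 3 to 60 N. Pads are 15 mm wide; open, the fingers measure 128 mm over their backs; the gripper's body (75 mm by 188 mm) begins 65 mm behind the grasp point.
Start: joints at [1.15, 0.116, 1.442, -0, 1.584, -0.038], TCP at [0.252, 0.626, 0.219] pointing down, gripper open.
Joint ranges: [-2.83, 2.83], [-0.83, 2.19], [0.07, 2.5], [-1.14, 4.28], [0.01, 3], [-2.97, 2.97]. Speed limits (rad/s): [1.89, 1.89, 2.22, 3.14, 3.14, 3.14].

## Interface

Orientations are given as a rotation vector (axis times angle).
In Python, from station import monitor, viewer, manip gives the robot as it stands. The module is installed in compiled form; this text tells all that it offers.
- The arm moves only by the tool arm_command, never from a script. Its argument "deltas" is a list of rows, each an object of numbers: "tx", "ty", "tz": the shift along the tool's x, y, z in mm; "wx", "wy", "wz": the turn, a rotation vector about the tool's x, y, z in degrees; "hand": the opening, from 0 (shut) to 1 (fully open). A call has 1 to 12 rows; each row is the pose to reach, as a shift and turn from the pose commanded when the call began, along the tool's axes at that moment; what a row does not reach only later rows make up. A row lasts 1/8 s, in which the tool goes at most 62.5 mm and 10.7 degrees, less where a joint would pass 70% of its speed; a pose out of reach is approached as far as the arm can. A call with a gripper value outside its range is refused whole. The fingers move at their own pace and stop on an object; "grip_force" is the grip in N (left out, the last holds). Time passes only in rows, so rows that repeat a pose let the fingers close. It gives the time, the measured TCP pose, the force and the opening at its end, in the units of the state.
- monitor.get_obs(): the state, without advancing time (a new reading comes with each control period).
- viewer.camera(name): name is "side" or "top"; returns a dict with "img" (480x640x3 uint8, red, green, blue), "fx", "fy", "cx", "cy" (pixels), "k1" (the pictures are not rectified: a ray, as slopes to the right and down, at radius r is drawn at 1 + k1 r^2 times it, then the intrinsics apply), "rvec" (rotation vector, rad) and "tvec" (3), from world to camera coordinates, as OpenCV has them. Camera axes: x right, y down, z forward; pixel columns grow to the right and rows downward; lengths in m; the calibration is good to about 2 mm. A picture is of the moment at which its call begins. There is no depth.
- manip.hand_in(): hands the job in, once; it reports no verdict.
The state is a dict: "time_s": time; "q": joint angles; "joint_vel": joint speeds; "tau": joint torques, N m; "tool_pos": TCP position; "ee_rot": TCP orientation; "force": force on the tool from outside, world axes, zero at the start; "ft_torque": the same for the moment, N m; "gripper_width": opening from 0.0 (shut) to 1.0 (fully open).
Only numpy, scipy, OpenCV 4.12 (cv2) and the standard library are available. Lean on these libraries where they do the work, as an engineer would, in place of code of your own. Each camera call takes 0.05 s, during which the arm holds its last target.

## Task

Put every cleaned part lying on the bench (coin cup, volume knob, gear rack, spur gear, stepped pulley, angle bracket, whichever are there) into the drying station's tray while it is still out at the loading end. Then fit the loose crank right down onto the gearbox's square shaft and wind it clockwise through its full turns until the tray is fully home under the hood; move the tray only with the crank. Finally take the crank off and lay it flat on its grey rubber mat again, leaving the parts in the tray and the bulbs standing in their wooden block.

Things in the scene. Friction and masses are not known exactly. Their poses are not given: they have to be found in the camera images.
- dryer: Drying station, bolted down; grey base plate 190 x 540 x 18 mm. Origin: centre of its underside, on the bench. Its y axis runs along the slide, from the gearbox end (-y) to the hood end (+y); x is across it, away from the robot. Gearbox: 70 mm block at y -215 mm, top 85 mm above the bench. Hood: flat panel over y +47 to +243 mm, underside 130 mm (heaters 125 mm), top 160 mm above the bench, on four corner posts.
- carriage (a joint): Position of the slide table along the station's +y, m: 0 = fully out at the loading end (it starts between 0 and 0.012), 0.200 = fully home against its stop under the hood. 50 mm per full turn of the shaft, so about four turns, clockwise seen from above. The drive is stiff: about 45 N to push it, but only about 6 N at the crank handle; it stays where it is left.
- tray_floor (a point): Centre of the inner floor of the open steel tray on the slide table, 46 mm above the bench; axes as the station's. Inside 154 mm (x) by 174 mm (y), walls 3 mm thick and 27 mm high above the floor.
- shaft_seat (a point): Centre of the top face of the round collar (28 mm diameter) on the gearbox shaft, 100 mm above the bench; the crank's underside rests here when it is fully fitted. From it the square shaft end, 12 mm across the flats, rises 25 mm (the last 7 mm tapered to 7 mm). z up; x and y are square to the flats and turn with the shaft.
- crank: Loose steel crank, 0.26 kg. Origin: centre of the underside of its hub. Hub: square block 28 x 28 mm, 36 mm high, flats along x and y, with a square socket 13.8 mm wide and 27 mm deep open below. A flat arm 22 mm wide and 8 mm thick, flush with the hub's underside, runs along +x to x 72 mm. It starts lying flat, socket down, on the grey rubber mat.
- crank_handle (a point): On the crank, the middle of its black handle grip: upright, 18 mm diameter, from 11 to 59 mm above the crank's underside, 60 mm from the hub's axis along the crank's +x; this point is 35 mm above the underside. The grip spins freely on its pin.
- mat: Grey rubber mat for the crank, 90 (x) by 160 (y) mm, 4 mm thick, fixed to the bench. Origin: centre of its underside.
- coin_cup: Chrome coin return cup, an open box 50 (x) by 42 (y) mm, 34 mm high, walls 3 mm, with a flange plate at +x, x 25 to 28 mm, 56 mm wide (y) and 44 mm high. Origin: centre of the box's underside. Starts upright.
- volume_knob: Black bakelite volume knob, 39 mm diameter at the skirt (6 mm high), tapering from 33 to 31 mm above, 22 mm high. Origin: centre of its underside. Starts upright.
- gear_rack: Short steel gear rack, a bar 80 mm (x) by 14 mm (y), 12 mm high, teeth on top. Origin: centre of its underside.
- spur_gear: Brass spur gear lying flat, 42 mm diameter (46 over the teeth), 9 mm thick, with a hub 20 mm diameter on top, 22 mm high in all. Origin: centre of its underside.
- step_pulley: Aluminium stepped pulley standing on its largest step: three steps 10 mm high each, 42, 32 and 22 mm diameter. Origin: centre of its underside.
- angle_bracket: Dark steel angle bracket: foot 46 (x) by 22 (y) mm, 4 mm thick, and an upright leg at its +x end (x 19 to 23 mm), 22 mm wide, 34 mm high in all. Origin: centre of the foot's underside.
- bulb0: Frosted glass bulb with brass bayonet cap, 45 mm diameter, 73 mm long, standing cap down in a wooden block on the left; not to be knocked. Origin: centre of the cap's end.
- bulb1: Frosted bulb like bulb0, in the middle of the block.
- bulb2: Frosted bulb like bulb0, at the other end of the block.

How it is judged:
By the outcome, as a careful person would: the job done as asked, in the order asked, and still so for the second after the job is handed in, with the robot touching nothing.
Of coin_cup, volume_knob, gear_rack, spur_gear, step_pulley, angle_bracket only 3 to 5 are there at a start; the rules pass over those that are not, and their reading is None.
At some moment in a run one of coin_cup, volume_knob, gear_rack, spur_gear, step_pulley, angle_bracket may be knocked a few centimetres aside while the robot is not near it.
It also fails if it takes over 210 s, if anything falls off the work surface, if the arm or the gripper's body presses on something with over 40 N, if the wrist force passes 120 N, or if a joint passes its speed limit or range.

## Working session

There is one attempt and no reset: what is moved stays moved. The work goes in short steps, Python scripts to look and compute and a tool call to move; the robot and the scene stay as the last step left them, time stands still between calls to the robot, and variables do not carry over. Pictures are saved under pics/ and viewed, and the job is handed in when it is done.

Besides the shell and the picture viewer there is one more tool, called as name([rows], argument=value, ...), one row to a line, values as JSON. arm_command: Moves the arm, as the interface text tells. Its arguments: {"type":"object","properties":{"deltas":{"type":"array"},"grip_force":{"type":"number"}},"required":["deltas"]}

```bash
ls; mkdir -p pics; python3 - <<'E'
from station import monitor, viewer, manip
import cv2
o=monitor.get_obs()
print({k:o[k] for k in o}); print(manip.grasp_offset)
for n in ("side","top"):
    c=viewer.camera(n); cv2.imwrite(f"pics/{n}0.png",c["img"][:,:,::-1])
    print(n,{k:c[k] for k in c if k!="img"})
E
```

```text
pics
{'time_s': 0.0, 'q': array([ 1.15020276e+00,  1.16472270e-01,  1.44225829e+00, -8.97917848e-06,
        1.58403319e+00, -3.78286597e-02]), 'joint_vel': array([ 0.00051326, -0.00015071, -0.00028852, -0.00275801,  0.00094805,
        0.00058936]), 'tau': array([ 3.20338790e-03, -7.21276045e+01, -6.22596931e+01,  7.81356543e-02,
        2.38592620e-02, -9.04532521e-05]), 'tool_pos': array([0.25204489, 0.62594701, 0.21791877]), 'ee_rot': array([ 0.2993995 ,  1.55011474, -0.30120322]), 'force': array([-0.83402951, -0.03772472, -0.3340896 ]), 'ft_torque': array([-0.01233303, -0.01152177, -0.00362813]), 'gripper_width': 0.9995367098189744}
0.0188
side {'fx': 611.1802697079787, 'fy': 611.1802697079787, 'cx': 310.46347180931684, 'cy': 246.99199821144745, 'k1': -0.1871424435331163, 'rvec': array([ 0.55454808, -2.60773092,  1.30988665]), 'tvec': array([0.47944667, 0.19289843, 1.2799704 ])}
top {'fx': 434.9192481143267, 'fy': 434.9192481143267, 'cx': 320.95632309961144, 'cy': 242.87814597756378, 'k1': -0.0030361717458336763, 'rvec': array([ 2.16576916, -2.15294358,  0.07730311]), 'tvec': array([0.04375874, 0.51439365, 0.95894758])}
```

View pics/side0.png

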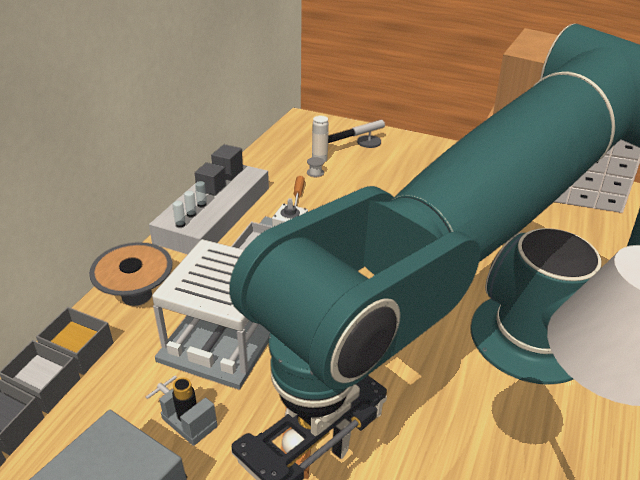

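View pics/top0.png

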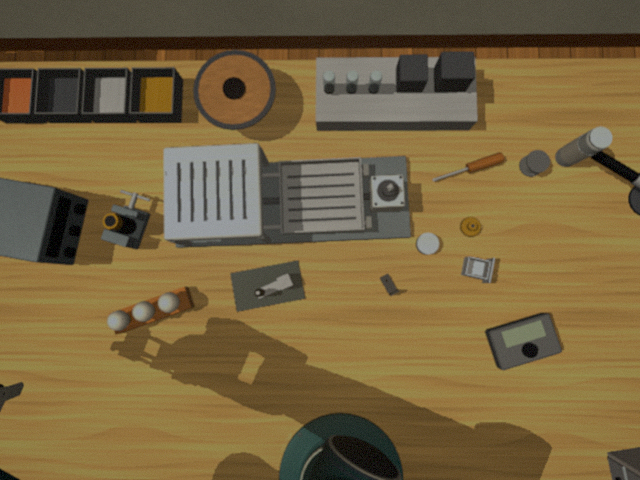

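```bash
cat > h.py <<'E'
from station import monitor, viewer, manip
import cv2, numpy as np
from scipy.spatial.transform import Rotation as R
def cam(n):
    c=viewer.camera(n); c["Rm"]=R.from_rotvec(c["rvec"]).as_matrix(); c["C"]=-c["Rm"].T@c["tvec"]; return c
def ray(c,u,v):
    xd=np.array([(u-c["cx"])/c["fx"],(v-c["cy"])/c["fy"]]); x=xd.copy()
    for _ in range(30): x=xd/(1+c["k1"]*(x@x))
    d=c["Rm"].T@np.array([x[0],x[1],1.]); return d/np.linalg.norm(d)
def plane(c,u,v,z):
    d=ray(c,u,v); return c["C"]+d*(z-c["C"][2])/d[2]
def proj(c,P):
    p=c["Rm"]@np.asarray(P,float)+c["tvec"]; x=p[:2]/p[2]; x=x*(1+c["k1"]*(x@x))
    return np.array([c["fx"]*x[0]+c["cx"],c["fy"]*x[1]+c["cy"]])
def tri(c1,p1,c2,p2):
    d1=ray(c1,*p1); d2=ray(c2,*p2)
    A=np.stack([d1,-d2],1); t=np.linalg.lstsq(A,c2["C"]-c1["C"],rcond=None)[0]
    a=c1["C"]+t[0]*d1; b=c2["C"]+t[1]*d2
    return (a+b)/2, np.linalg.norm(a-b)
def save(name,img,x0=0,y0=0,x1=640,y1=480,s=1):
    im=img[y0:y1,x0:x1,::-1]; im=cv2.resize(im,None,fx=s,fy=s,interpolation=cv2.INTER_CUBIC); cv2.imwrite(f"pics/{name}.png",im)
def pose():
    o=monitor.get_obs(); return o["tool_pos"],R.from_rotvec(o["ee_rot"]).as_matrix(),o
E
python3 - <<'E'
from h import *
c=cam("top"); print(c["C"]); s=cam("side"); print(s["C"])
print(proj(c,[0,0,0]),proj(c,[0.25,.63,.22]))
for p in [(480,268),(470,227),(428,243),(390,285),(537,162),(388,190),(268,286),(144,312)]: print(p,plane(c,*p,0))
save("top_z1",c["img"],360,140,560,300,4)
save("top_z2",c["img"],150,130,420,320,2.9)
p,M,o=pose(); print(M)
E
```

```text
[0.41870438 0.02134692 1.00515027]
[0.08697291 1.03001823 0.91482309]
[340.78511377 475.9699653 ] [ -6.9964378  377.03644676]
(480, 268) [ 0.46053931 -0.31719668  0.        ]
(470, 227) [ 0.55511776 -0.29691893  0.        ]
(428, 243) [ 0.51749688 -0.19973825  0.        ]
(390, 285) [ 0.4203551  -0.11152635  0.        ]
(537, 162) [ 0.7089572  -0.45636928  0.        ]
(388, 190) [ 0.64176555 -0.10867548  0.        ]
(268, 286) [0.41605418 0.16901349 0.        ]
(144, 312) [0.35411107 0.45561943 0.        ]
[[-2.56536862e-04  3.73541355e-01  9.27613492e-01]
 [-6.51166696e-04  9.27613263e-01 -3.73541443e-01]
 [-9.99999755e-01 -6.99858163e-04  5.27069402e-06]]
```

View pics/top_z1.png

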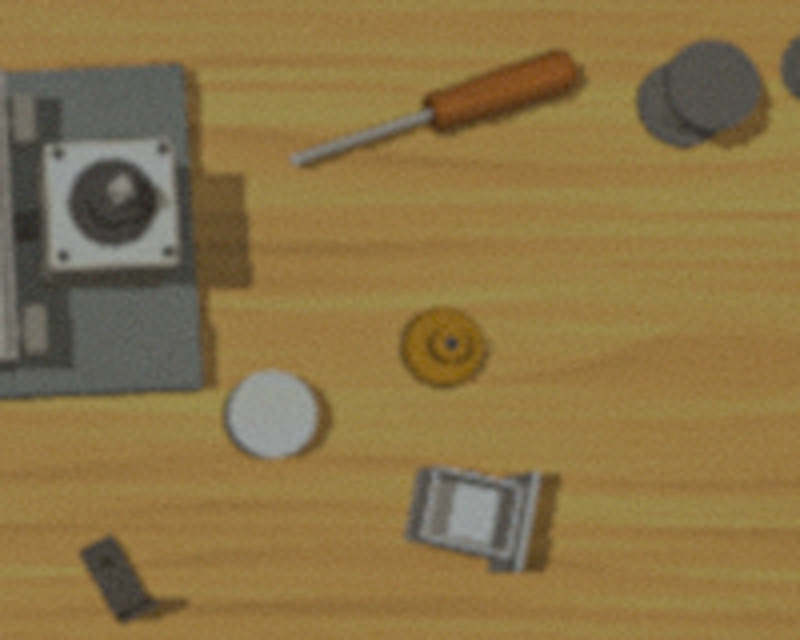

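View pics/top_z2.png

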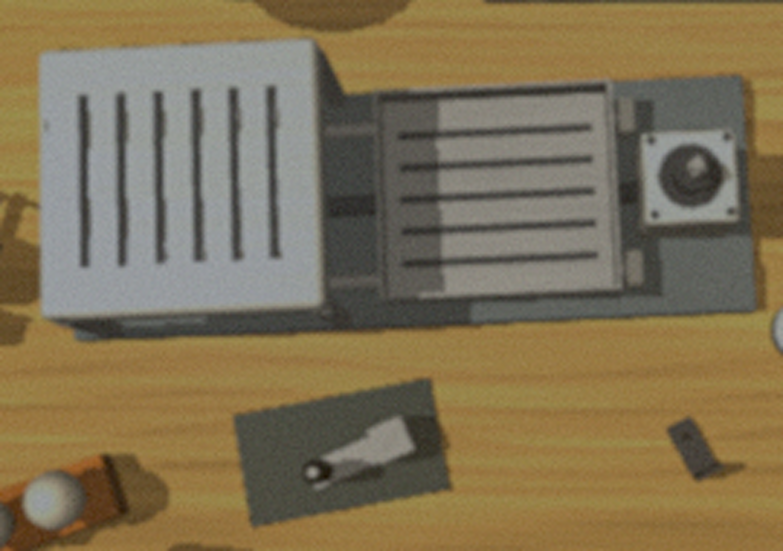

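```bash
cat >> h.py <<'E'
def go(x,y,z,a=None):
    """print delta row to bring TCP to world x,y,z with jaw axis angle a (deg, mod 180), tool down"""
    p,M,o=pose(); d=M.T@(np.array([x,y,z])-p)
    a0=np.degrees(np.arctan2(M[1,1],M[0,1]))
    if a is None: a=a0
    best=min((a+180*k for k in range(-3,4)),key=lambda b:abs(b-a0))
    A=np.radians(best); T=np.array([[0,np.cos(A),np.sin(A)],[0,np.sin(A),-np.cos(A)],[-1,0,0]])
    w=np.degrees(R.from_matrix(M.T@T).as_rotvec())
    print("row tx %.1f ty %.1f tz %.1f  w %.1f %.1f %.1f | a0 %.1f a %.1f q6 %.2f t %.1f"%(*d,*w,a0,best,o["q"][5],o["time_s"]))
E
python3 - <<'E'
from h import *
go(.3,.5,.38); go(.48,-.1,.38); go(.4,-.5,.35)
E
```

```text
row tx -0.2 ty -0.1 tz 0.1  w 0.0 0.0 0.0 | a0 68.1 a 68.1 q6 -0.04 t 0.2
row tx -0.2 ty -0.6 tz 0.5  w 0.0 0.0 0.0 | a0 68.1 a 68.1 q6 -0.04 t 0.2
row tx -0.1 ty -1.0 tz 0.6  w 0.0 0.0 0.0 | a0 68.1 a 68.1 q6 -0.04 t 0.2
```

```bash
sed -i 's/d=M.T@(np.array(\[x,y,z\])-p)/d=1000*M.T@(np.array([x,y,z])-p)/' h.py
python3 - <<'E'
from h import *
go(.3,.5,.38); go(.48,-.1,.38); go(.4,-.5,.35)
E
```

```text
row tx -161.7 ty -99.1 tz 91.5  w 0.0 0.0 0.0 | a0 68.1 a 68.1 q6 -0.04 t 0.2
row tx -161.4 ty -588.4 tz 482.6  w 0.0 0.0 0.0 | a0 68.1 a 68.1 q6 -0.04 t 0.2
row tx -131.1 ty -989.4 tz 557.8  w 0.0 0.0 0.0 | a0 68.1 a 68.1 q6 -0.04 t 0.2
```

arm_command([
  {"tx": -160, "ty": -60, "tz": 60},
  {"tx": -160, "ty": -60, "tz": 60},
  {"tx": -160, "ty": -120, "tz": 110},
  {"tx": -160, "ty": -588, "tz": 482},
  {"tx": -160, "ty": -588, "tz": 482},
  {"tx": -160, "ty": -588, "tz": 482},
  {"tx": -160, "ty": -588, "tz": 482},
  {"tx": -160, "ty": -588, "tz": 482},
  {"tx": -160, "ty": -588, "tz": 482},
  {"tx": -160, "ty": -588, "tz": 482},
  {"tx": -160, "ty": -588, "tz": 482},
  {"tx": -160, "ty": -588, "tz": 482},
])

```text
invalid input at $.deltas[0]: expected keys tx, ty, tz, wx, wy, wz, hand
```

```bash
python3 - <<'E'
from h import *
go(.35,-.45,.38)
E
```

```text
row tx -161.1 ty -961.7 tz 492.8  w 0.0 0.0 0.0 | a0 68.1 a 68.1 q6 -0.04 t 0.2
```

arm_command([
  {"tx": -160, "ty": -60, "tz": 60, "wx": 0, "wy": 0, "wz": 0, "hand": 1},
  {"tx": -160, "ty": -60, "tz": 60, "wx": 0, "wy": 0, "wz": 0, "hand": 1},
  {"tx": -160, "ty": -120, "tz": 110, "wx": 0, "wy": 0, "wz": 0, "hand": 1},
  {"tx": -160, "ty": -588, "tz": 482, "wx": 0, "wy": 0, "wz": 0, "hand": 1},
  {"tx": -160, "ty": -588, "tz": 482, "wx": 0, "wy": 0, "wz": 0, "hand": 1},
  {"tx": -160, "ty": -588, "tz": 482, "wx": 0, "wy": 0, "wz": 0, "hand": 1},
  {"tx": -160, "ty": -588, "tz": 482, "wx": 0, "wy": 0, "wz": 0, "hand": 1},
  {"tx": -160, "ty": -588, "tz": 482, "wx": 0, "wy": 0, "wz": 0, "hand": 1},
  {"tx": -160, "ty": -588, "tz": 482, "wx": 0, "wy": 0, "wz": 0, "hand": 1},
  {"tx": -160, "ty": -588, "tz": 482, "wx": 0, "wy": 0, "wz": 0, "hand": 1},
  {"tx": -160, "ty": -588, "tz": 482, "wx": 0, "wy": 0, "wz": 0, "hand": 1},
  {"tx": -160, "ty": -588, "tz": 482, "wx": 0, "wy": 0, "wz": 0, "hand": 1},
])

```text
time_s: 1.7
tool_pos: [0.4556, -0.0215, 0.3759]
ee_rot: [0.301, 1.549, -0.3]
force: [0.8, 0.3, -0.6]
gripper_width: 0.999
```

```bash
python3 - <<'E'
from h import *
print(pose()[0])
go(.35,-.5,.38)
E
```

```text
[ 0.45557463 -0.02146991  0.37592996]
row tx -4.2 ty -483.3 tz 80.9  w -0.0 0.0 -0.0 | a0 68.1 a 68.1 q6 -1.29 t 1.7
```

arm_command([
  {"tx": -4, "ty": -483, "tz": 81, "wx": 0, "wy": 0, "wz": 0, "hand": 1},
  {"tx": -4, "ty": -483, "tz": 81, "wx": 0, "wy": 0, "wz": 0, "hand": 1},
  {"tx": -4, "ty": -483, "tz": 81, "wx": 0, "wy": 0, "wz": 0, "hand": 1},
  {"tx": -4, "ty": -483, "tz": 81, "wx": 0, "wy": 0, "wz": 0, "hand": 1},
  {"tx": -4, "ty": -483, "tz": 81, "wx": 0, "wy": 0, "wz": 0, "hand": 1},
  {"tx": -4, "ty": -483, "tz": 81, "wx": 0, "wy": 0, "wz": 0, "hand": 1},
  {"tx": -4, "ty": -483, "tz": 81, "wx": 0, "wy": 0, "wz": 0, "hand": 1},
  {"tx": -4, "ty": -483, "tz": 81, "wx": 0, "wy": 0, "wz": 0, "hand": 1},
  {"tx": -4, "ty": -483, "tz": 81, "wx": 0, "wy": 0, "wz": 0, "hand": 1},
])

```text
time_s: 2.82
tool_pos: [0.3491, -0.5003, 0.3779]
ee_rot: [0.304, 1.552, -0.301]
force: [-1.3, -0.0, 0.2]
gripper_width: 0.998
```

```bash
python3 - <<'E'
from h import *
print(pose()[0])
c=cam("top"); s=cam("side")
save("t1",c["img"]);save("s1",s["img"],s=1.25)
cv2.imwrite("top1.bmp",c["img"]);cv2.imwrite("side1.bmp",s["img"])
E
```

```text
[ 0.34912753 -0.50034966  0.37790927]
```

View pics/s1.png

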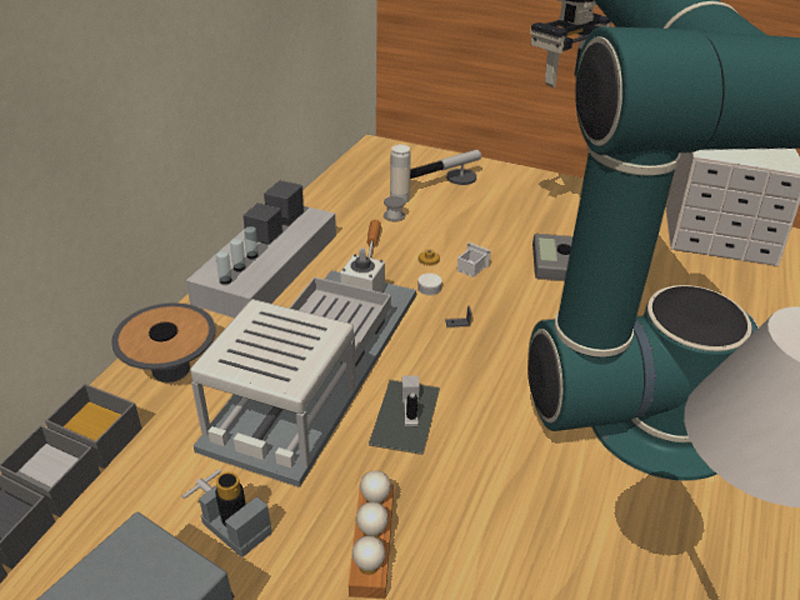

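View pics/t1.png

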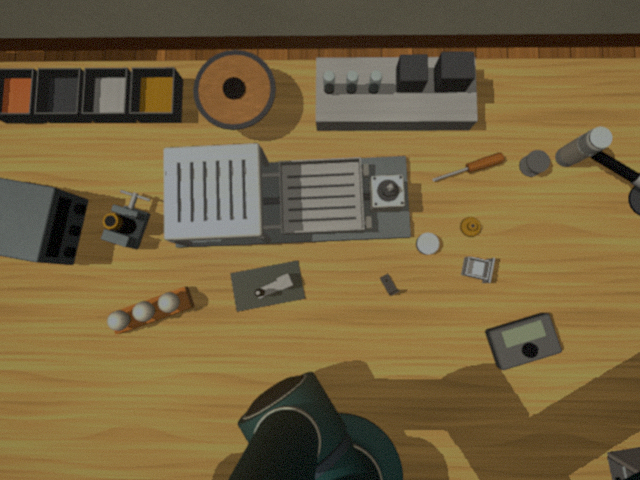

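```bash
python3 - <<'E'
from h import *
s=cv2.imread("side1.bmp"); save("s1z",s,260,170,420,290,5)
save("s1y",s,255,280,375,370,6)
c=cv2.imread("top1.bmp"); save("t1z",c,360,140,520,300,3.7)
E
```

```text
(no output)
```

View pics/s1z.png

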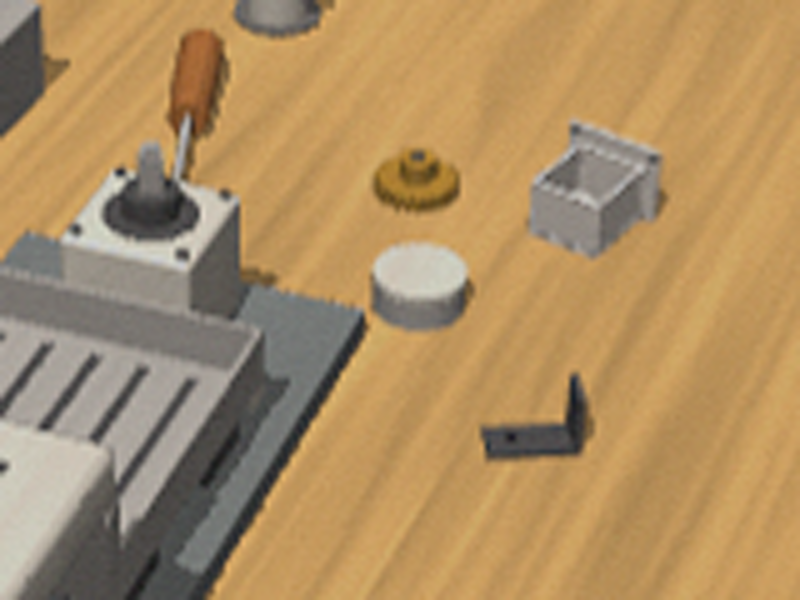

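View pics/s1y.png

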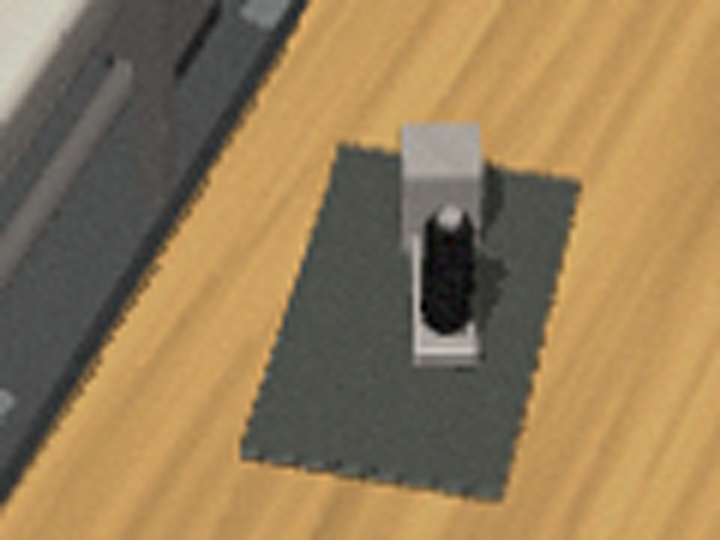

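View pics/t1z.png

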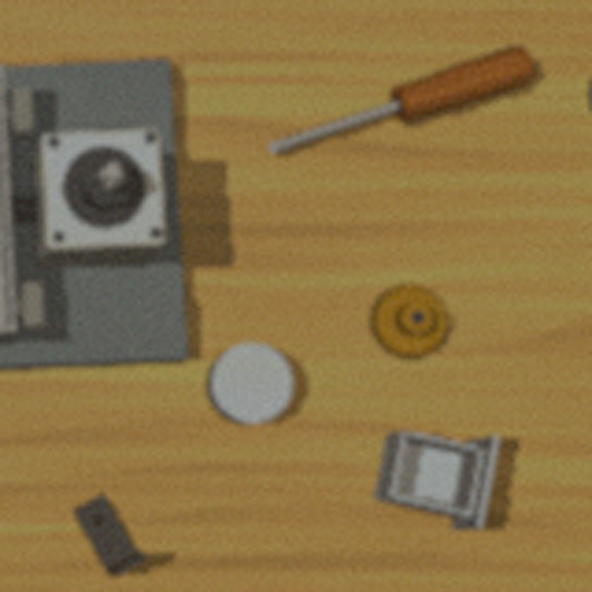

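```bash
python3 - <<'E'
from h import *
s=cv2.imread("side1.bmp"); c=cv2.imread("top1.bmp")
def Z(im,u,v,w=50,k=8): return cv2.resize(im[v-w//2:v+w//2,u-w//2:u+w//2],None,fx=k,fy=k,interpolation=cv2.INTER_CUBIC)
a=np.hstack([Z(c,480,268),Z(s,380,208)]);cv2.imwrite("pics/cup.png",a[:,:,::-1])
a=np.hstack([Z(c,390,285),Z(s,367,253)]);cv2.imwrite("pics/br.png",a[:,:,::-1])
a=np.hstack([Z(c,390,188),Z(s,290,210)]);cv2.imwrite("pics/gb.png",a[:,:,::-1])
a=np.hstack([Z(c,276,285),Z(s,332,322)]);cv2.imwrite("pics/cr.png",a[:,:,::-1])
E
```

```text
(no output)
```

View pics/cup.png

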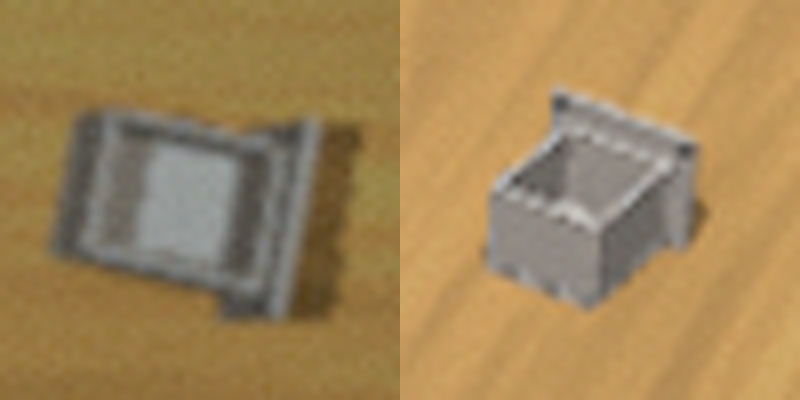

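View pics/br.png

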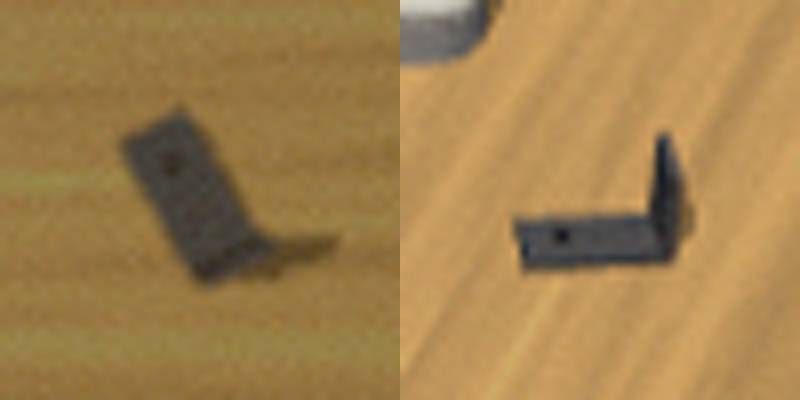

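View pics/gb.png

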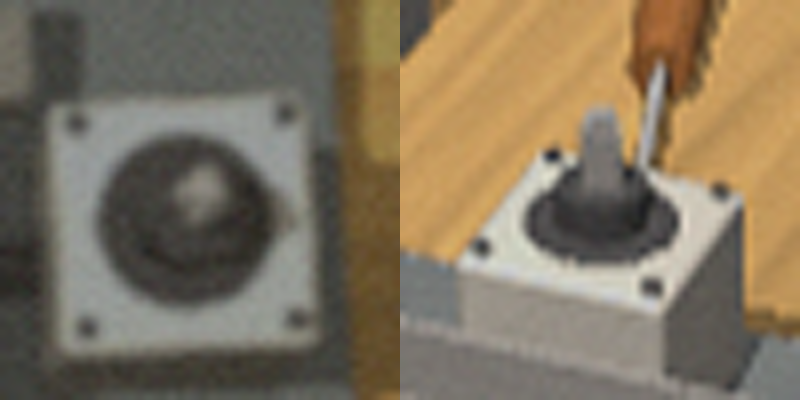

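View pics/cr.png

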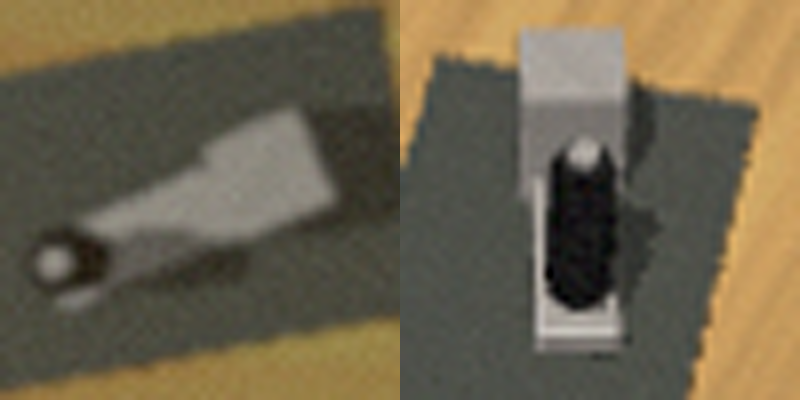

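```bash
cat > m.py <<'E'
from h import *
c=cam("top"); s=cam("side")
def T(u0,v0): return lambda x,y:(u0-25+(x+.5)/8-.5, v0-25+(y+.5)/8-.5)
def S(u0,v0): return lambda x,y:(u0-25+(x-400+.5)/8-.5, v0-25+(y+.5)/8-.5)
def pr(n,t,sd):
    P,e=tri(c,t,s,sd); print(n,np.round(P*1000,1),"gap %.1f"%(e*1000)); return P
E
python3 - <<'E'
from m import *
pr("gear hub",(360+418/3.7-.4,140+317/3.7-.4),(260+418/5-.4,170+155/5-.4))
t=T(480,268);sd=S(380,208)
pr("fl +x",t(318,122),sd(555,95)); pr("fl -x",t(285,318),sd(693,147))
pr("rim +x+y",t(105,108),sd(493,195)); pr("rim -x+y",t(85,250),sd(602,228))
t=T(390,285);sd=S(367,253)
pr("hole",t(172,165),sd(562,235)); pr("end+x",t(180,105),sd(515,218));pr("end b",t(125,140),sd(525,265))
for q in [(125,140),(180,105),(195,280),(265,240)]: print("pl",plane(c,*t(*q),.004))
t=T(390,188);sd=S(290,210)
Q=[pr("scr",t(*a),sd(*b)) for a,b in [((77,122),(482,247)),((285,112),(553,155)),((298,318),(720,190)),((87,327),(652,287))]]
print("mean",np.mean(Q,0)); pr("shaft top",t(203,193),sd(600,110))
print("yaw", [np.degrees(np.arctan2(*(Q[j]-Q[i])[[1,0]])) for i,j in [(1,0),(2,3),(1,2),(0,3)]])
t=T(276,285);sd=S(332,322)
pr("handle",t(55,263),sd(583,152))
Q=[pr("hub",t(*a),sd(*b)) for a,b in [((300,108),(520,30)),((338,195),(622,30)),((245,240),(625,100)),((205,155),(520,100))]]
print(np.mean(Q,0))
E
```

```text
gear hub [ 555.8 -295.3   23.7] gap 0.1
fl +x [ 481.9 -335.3   40.4] gap 0.9
fl -x [ 428.7 -324.6   40.1] gap 2.2
rim +x+y [ 485.2 -280.3   31.4] gap 0.8
rim -x+y [ 445.3 -273.3   33.7] gap 1.6
hole [ 431.3 -101.8    6.6] gap 0.2
end+x [ 448.  -104.4    6. ] gap 0.7
end b [438.4 -89.    1.8] gap 0.1
pl [ 0.43827161 -0.08876988  0.004     ]
pl [ 0.44836465 -0.10452317  0.004     ]
pl [ 0.39864269 -0.10841001  0.004     ]
pl [ 0.41011716 -0.12837785  0.004     ]
scr [648.8 -68.1  87.4] gap 0.1
scr [ 651.7 -123.7   87.3] gap 0.1
scr [ 595.7 -126.4   87.9] gap 0.1
scr [593.2 -70.5  87.1] gap 0.1
mean [ 0.62234937 -0.09714778  0.08744119]
shaft top [621.2 -95.9 127.6] gap 1.7
yaw [np.float64(92.91139830019239), np.float64(92.58072923498781), np.float64(-177.22791997863558), np.float64(-177.51441192207952)]
handle [402.5 182.   65.8] gap 0.6
hub [445.4 119.1  40. ] gap 0.8
hub [421.  108.1  40.1] gap 0.2
hub [409.1 133.8  40.7] gap 1.2
hub [433.2 145.5  41.2] gap 2.9
[0.42719056 0.12663315 0.04047952]
```

```bash
python3 - <<'E'
from m import *
im=cv2.imread("top1.bmp")
cv2.imwrite("pics/trayt.png",cv2.resize(im[150:245,265:375],None,fx=6,fy=6,interpolation=cv2.INTER_CUBIC)[:,:,::-1])
im=cv2.imread("side1.bmp")
cv2.imwrite("pics/trays.png",cv2.resize(im[210:300,220:345],None,fx=6,fy=6,interpolation=cv2.INTER_CUBIC)[:,:,::-1])
E
```

```text
(no output)
```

View pics/trayt.png

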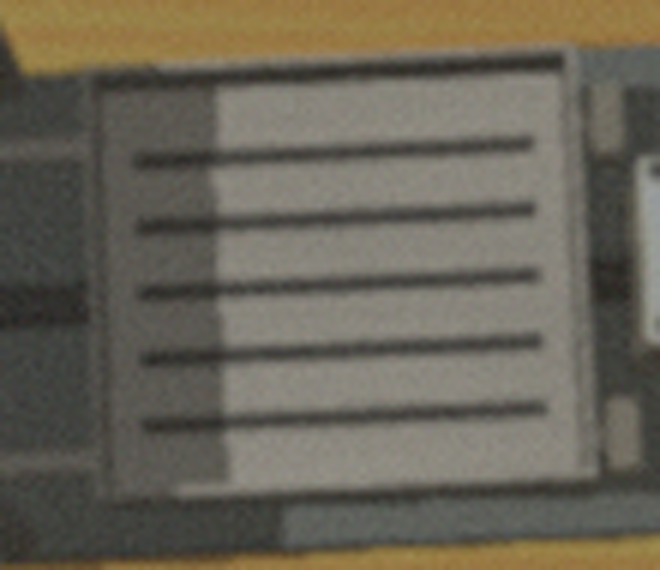

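View pics/trays.png

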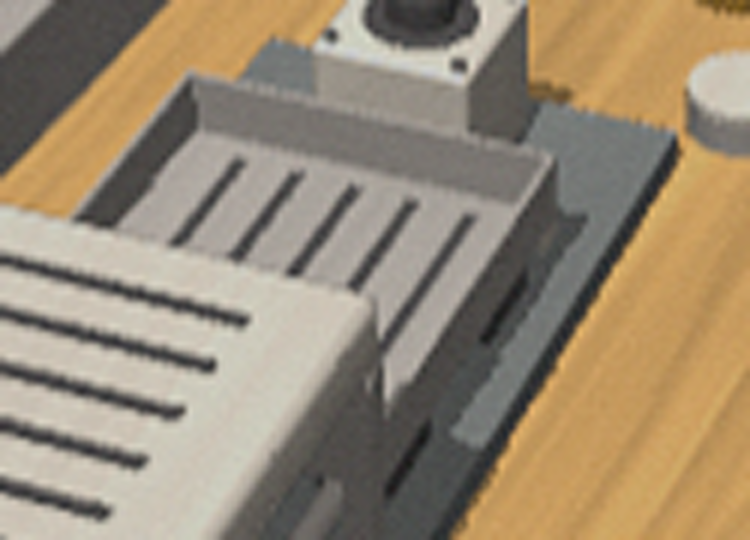

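```bash
python3 - <<'E'
from m import *
t=lambda x,y:(265+(x+.5)/6-.5,150+(y+.5)/6-.5)
sd=lambda x,y:(220+(x+.5)/6-.5,210+(y+.5)/6-.5)
pr("+x-y",t(577,47),sd(190,75));pr("-x-y",t(600,480),sd(551,155))
Q=[plane(c,*t(*q),.073) for q in [(92,72),(577,47),(600,480),(105,497)]]
print(np.round(Q,4)); m=np.mean(Q,0);print(m, np.linalg.norm(Q[0]-Q[1]),np.linalg.norm(Q[1]-Q[2]),np.linalg.norm(Q[2]-Q[3]))
g=np.array([.6223,-.0971]); a=np.radians(2.7); y=np.array([-np.sin(a),np.cos(a)]);x=np.array([np.cos(a),np.sin(a)])
print("tray in station from gearbox", (m[:2]-g)@x,(m[:2]-g)@y)
for n,(tx,ty) in dict(cup=(35,40),gear=(-40,-20),br=(35,-50)).items(): print(n, m[:2]+x*tx/1000+y*ty/1000)
go(.4606,-.302,.12,-10.8)
E
```

```text
+x-y [699.1 -40.3  70.6] gap 0.7
-x-y [540.6 -47.6  73.3] gap 4.0
[[ 0.6888  0.1372  0.073 ]
 [ 0.6981 -0.0403  0.073 ]
 [ 0.5387 -0.0483  0.073 ]
 [ 0.5319  0.1299  0.073 ]]
[0.61435774 0.0446277  0.073     ] 0.17772143830264467 0.15954098111855416 0.17829588067623522
tray in station from gearbox -0.0012571498792729825 0.14194449101571913
cup [0.64743463 0.08623202]
gear [0.57534428 0.02276564]
br [ 0.65167421 -0.00366807]
row tx 260.2 ty 221.9 tz 29.2  w 78.9 0.1 -0.0 | a0 68.1 a -10.8 q6 -2.19 t 3.2
```

arm_command([
  {"tx": 200, "ty": 222, "tz": 29, "wx": 78.9, "wy": 0, "wz": 0, "hand": 0.68},
  {"tx": 200, "ty": 222, "tz": 29, "wx": 78.9, "wy": 0, "wz": 0, "hand": 0.68},
  {"tx": 200, "ty": 222, "tz": 29, "wx": 78.9, "wy": 0, "wz": 0, "hand": 0.68},
  {"tx": 200, "ty": 222, "tz": 29, "wx": 78.9, "wy": 0, "wz": 0, "hand": 0.68},
  {"tx": 200, "ty": 222, "tz": 29, "wx": 78.9, "wy": 0, "wz": 0, "hand": 0.68},
  {"tx": 260, "ty": 222, "tz": 29, "wx": 78.9, "wy": 0, "wz": 0, "hand": 0.68},
  {"tx": 300, "ty": 222, "tz": 29, "wx": 78.9, "wy": 0, "wz": 0, "hand": 0.68},
  {"tx": 300, "ty": 222, "tz": 29, "wx": 78.9, "wy": 0, "wz": 0, "hand": 0.68},
  {"tx": 300, "ty": 222, "tz": 29, "wx": 78.9, "wy": 0, "wz": 0, "hand": 0.68},
  {"tx": 300, "ty": 222, "tz": 29, "wx": 78.9, "wy": 0, "wz": 0, "hand": 0.68},
])

```text
time_s: 4.47
tool_pos: [0.4605, -0.3026, 0.0805]
ee_rot: [1.346, 1.113, -1.345]
force: [0.2, 1.2, -0.2]
gripper_width: 0.68
```

```bash
python3 - <<'E'
from m import *
go(.4606,-.302,.007,-10.8)
save("s2",s["img"],300,150,440,255,5.7); save("t2",c["img"],400,180,560,300,5)
E
```

```text
row tx 73.4 ty 0.0 tz -0.7  w 0.0 0.0 -0.1 | a0 -10.8 a -10.8 q6 -0.44 t 4.6
```

View pics/s2.png

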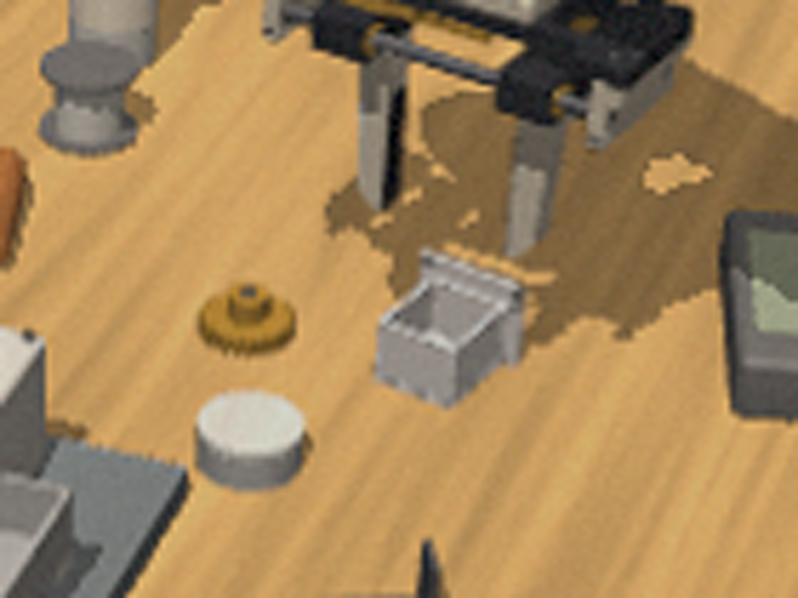

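arm_command([
  {"tx": 50, "ty": 0, "tz": -0.5, "wx": 0, "wy": 0, "wz": 0, "hand": 0.68},
  {"tx": 73, "ty": 0, "tz": -0.5, "wx": 0, "wy": 0, "wz": 0, "hand": 0.68},
  {"tx": 73, "ty": 0, "tz": -0.5, "wx": 0, "wy": 0, "wz": 0, "hand": 0.3},
  {"tx": 73, "ty": 0, "tz": -0.5, "wx": 0, "wy": 0, "wz": 0, "hand": 0.3},
  {"tx": 73, "ty": 0, "tz": -0.5, "wx": 0, "wy": 0, "wz": 0, "hand": 0.3},
  {"tx": 73, "ty": 0, "tz": -0.5, "wx": 0, "wy": 0, "wz": 0, "hand": 0.3},
], grip_force=25)

```text
time_s: 5.32
tool_pos: [0.4609, -0.3026, 0.0083]
ee_rot: [1.347, 1.112, -1.346]
force: [-2.1, 0.1, 8.0]
gripper_width: 0.453
```

```bash
python3 - <<'E'
from h import *
go(.6474,.0862,.13,2.7); print(pose()[0],pose()[2]["gripper_width"])
E
```

```text
row tx -121.9 ty 110.4 tz -416.8  w -13.5 0.1 -0.1 | a0 -10.8 a 2.7 q6 -0.44 t 5.3
[ 0.46087321 -0.30257465  0.00829143] 0.4526742721203141
```

```bash
python3 - <<'E'
from h import *
go(.6343,.0896,.17,2.7);go(.6343,.0896,.056,2.7)
E
```

```text
row tx -161.9 ty 97.0 tz -417.6  w -13.5 0.1 -0.1 | a0 -10.8 a 2.7 q6 -0.44 t 5.3
row tx -47.9 ty 96.8 tz -417.7  w -13.5 0.1 -0.1 | a0 -10.8 a 2.7 q6 -0.44 t 5.3
```

arm_command([
  {"tx": -55, "ty": 0, "tz": 0, "wx": 0, "wy": 0, "wz": 0, "hand": 0.3},
  {"tx": -110, "ty": 0, "tz": 0, "wx": 0, "wy": 0, "wz": 0, "hand": 0.3},
  {"tx": -162, "ty": 10, "tz": -30, "wx": -13.5, "wy": 0, "wz": 0, "hand": 0.3},
  {"tx": -162, "ty": 97, "tz": -418, "wx": -13.5, "wy": 0, "wz": 0, "hand": 0.3},
  {"tx": -162, "ty": 97, "tz": -418, "wx": -13.5, "wy": 0, "wz": 0, "hand": 0.3},
  {"tx": -162, "ty": 97, "tz": -418, "wx": -13.5, "wy": 0, "wz": 0, "hand": 0.3},
  {"tx": -162, "ty": 97, "tz": -418, "wx": -13.5, "wy": 0, "wz": 0, "hand": 0.3},
  {"tx": -162, "ty": 97, "tz": -418, "wx": -13.5, "wy": 0, "wz": 0, "hand": 0.3},
  {"tx": -162, "ty": 97, "tz": -418, "wx": -13.5, "wy": 0, "wz": 0, "hand": 0.3},
  {"tx": -162, "ty": 97, "tz": -418, "wx": -13.5, "wy": 0, "wz": 0, "hand": 0.3},
  {"tx": -162, "ty": 97, "tz": -418, "wx": -13.5, "wy": 0, "wz": 0, "hand": 0.3},
  {"tx": -162, "ty": 97, "tz": -418, "wx": -13.5, "wy": 0, "wz": 0, "hand": 0.3},
])

```text
time_s: 6.82
tool_pos: [0.6338, 0.0892, 0.1689]
ee_rot: [1.175, 1.23, -1.175]
force: [0.2, 0.1, -1.3]
gripper_width: 0.453
```

```bash
python3 - <<'E'
from m import *
go(.6343,.0896,.056,2.7); print(pose()[0],pose()[2]["gripper_width"])
save("s3",s["img"],180,130,340,250,5); save("t3",c["img"],s=1)
E
```

```text
row tx 113.0 ty 0.5 tz -0.6  w -0.1 0.0 -0.0 | a0 2.6 a 2.7 q6 0.05 t 6.9
[0.63381606 0.08898633 0.16902667] 0.45061757385829926
```

View pics/s3.png

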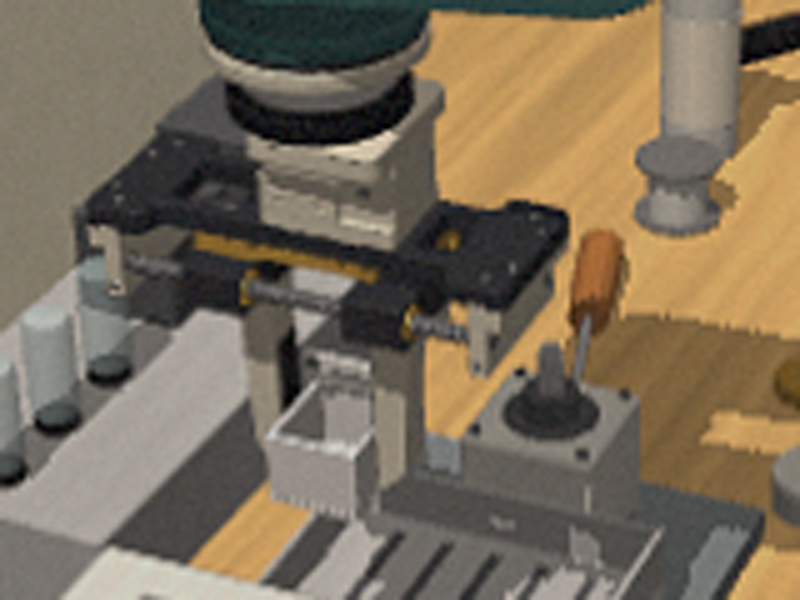

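arm_command([
  {"tx": 60, "ty": 0, "tz": -0.5, "wx": 0, "wy": 0, "wz": 0, "hand": 0.3},
  {"tx": 100, "ty": 0, "tz": -0.5, "wx": 0, "wy": 0, "wz": 0, "hand": 0.3},
  {"tx": 113, "ty": 0, "tz": -0.5, "wx": 0, "wy": 0, "wz": 0, "hand": 0.3},
  {"tx": 113, "ty": 0, "tz": -0.5, "wx": 0, "wy": 0, "wz": 0, "hand": 0.3},
  {"tx": 113, "ty": 0, "tz": -0.5, "wx": 0, "wy": 0, "wz": 0, "hand": 0.55},
  {"tx": 113, "ty": 0, "tz": -0.5, "wx": 0, "wy": 0, "wz": 0, "hand": 0.55},
  {"tx": 60, "ty": 0, "tz": -0.5, "wx": 0, "wy": 0, "wz": 0, "hand": 0.55},
  {"tx": 0, "ty": 0, "tz": -0.5, "wx": 0, "wy": 0, "wz": 0, "hand": 0.55},
  {"tx": 0, "ty": 0, "tz": -0.5, "wx": 0, "wy": 0, "wz": 0, "hand": 0.55},
])

```text
time_s: 8.05
tool_pos: [0.636, 0.0909, 0.1751]
ee_rot: [1.18, 1.225, -1.168]
force: [0.0, 0.1, -0.8]
gripper_width: 0.552
```

```bash
python3 - <<'E'
from h import *
go(.5555,-.296,.17,2.7);
E
```

```text
row tx 4.1 ty -98.4 tz 382.8  w -0.0 -0.0 -0.5 | a0 2.7 a 2.7 q6 0.06 t 8.1
```

arm_command([
  {"tx": 4, "ty": -98, "tz": 382, "wx": 0, "wy": 0, "wz": -0.5, "hand": 0.45},
  {"tx": 4, "ty": -98, "tz": 382, "wx": 0, "wy": 0, "wz": -0.5, "hand": 0.45},
  {"tx": 4, "ty": -98, "tz": 382, "wx": 0, "wy": 0, "wz": -0.5, "hand": 0.45},
  {"tx": 4, "ty": -98, "tz": 382, "wx": 0, "wy": 0, "wz": -0.5, "hand": 0.45},
  {"tx": 4, "ty": -98, "tz": 382, "wx": 0, "wy": 0, "wz": -0.5, "hand": 0.45},
  {"tx": 4, "ty": -98, "tz": 382, "wx": 0, "wy": 0, "wz": -0.5, "hand": 0.45},
  {"tx": 64, "ty": -98, "tz": 382, "wx": 0, "wy": 0, "wz": -0.5, "hand": 0.45},
  {"tx": 90, "ty": -98, "tz": 382, "wx": 0, "wy": 0, "wz": -0.5, "hand": 0.45},
  {"tx": 90, "ty": -98, "tz": 382, "wx": 0, "wy": 0, "wz": -0.5, "hand": 0.45},
])

```text
time_s: 9.18
tool_pos: [0.5528, -0.2951, 0.0765]
ee_rot: [1.171, 1.241, -1.183]
force: [0.2, -0.6, 0.7]
gripper_width: 0.451
```

```bash
python3 - <<'E'
from m import *
go(.5555,-.296,.0115,2.7);
save("s4",s["img"],220,150,420,300,4); save("t4",c["img"],260,140,560,310,2.6)
E
```

```text
row tx 68.5 ty 1.6 tz 0.6  w -0.0 0.0 0.4 | a0 2.7 a 2.7 q6 -0.57 t 9.3
```

View pics/s4.png

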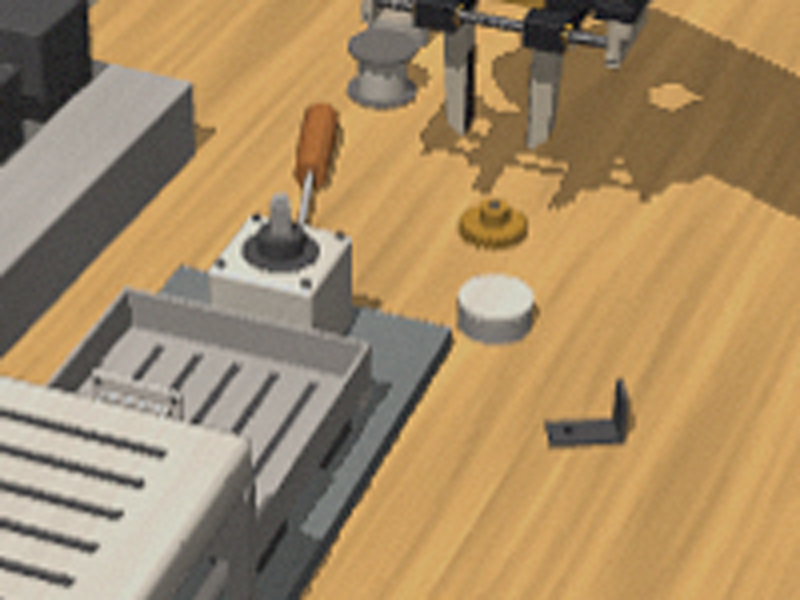

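View pics/t4.png

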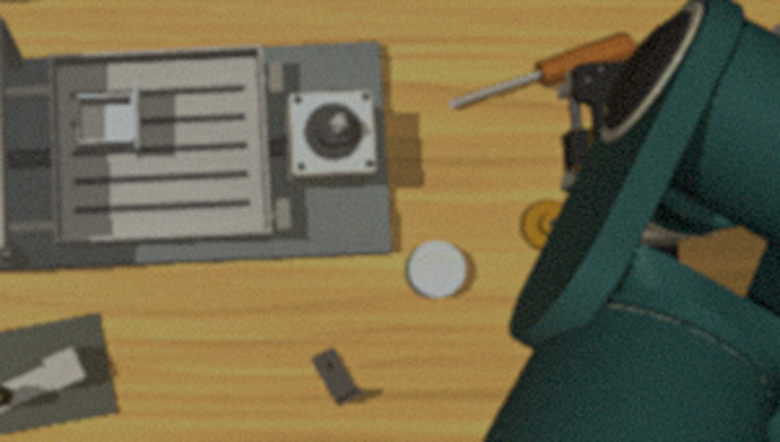

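arm_command([
  {"tx": 50, "ty": 1.5, "tz": 0.5, "wx": 0, "wy": 0, "wz": 0.4, "hand": 0.45},
  {"tx": 68, "ty": 1.5, "tz": 0.5, "wx": 0, "wy": 0, "wz": 0.4, "hand": 0.45},
  {"tx": 68, "ty": 1.5, "tz": 0.5, "wx": 0, "wy": 0, "wz": 0.4, "hand": 0.1},
  {"tx": 68, "ty": 1.5, "tz": 0.5, "wx": 0, "wy": 0, "wz": 0.4, "hand": 0.1},
  {"tx": 68, "ty": 1.5, "tz": 0.5, "wx": 0, "wy": 0, "wz": 0.4, "hand": 0.1},
  {"tx": 68, "ty": 1.5, "tz": 0.5, "wx": 0, "wy": 0, "wz": 0.4, "hand": 0.1},
])

```text
time_s: 10.02
tool_pos: [0.5556, -0.2962, 0.0124]
ee_rot: [1.174, 1.23, -1.175]
force: [-1.2, 0.6, 6.5]
gripper_width: 0.202
```

```bash
python3 - <<'E'
from h import *
m=np.array([.6144,.0446]);a=np.radians(2.7); y=np.array([-np.sin(a),np.cos(a)]);x=np.array([np.cos(a),np.sin(a)])
g=m+x*-.035+y*-.007; print(g)
go(*g,.17,2.7); go(*g,.06,2.7); print(pose()[0],pose()[2]["gripper_width"]*93)
E
```

```text
[0.5797686  0.03595905]
row tx -157.9 ty 39.7 tz -330.5  w -0.0 0.1 -0.0 | a0 2.7 a 2.7 q6 -0.58 t 10.0
row tx -47.9 ty 39.6 tz -330.6  w -0.0 0.1 -0.0 | a0 2.7 a 2.7 q6 -0.58 t 10.0
[ 0.55556221 -0.29619866  0.01241107] 18.772761075791646
```

arm_command([
  {"tx": -60, "ty": 0, "tz": 0, "wx": 0, "wy": 0, "wz": 0, "hand": 0.1},
  {"tx": -120, "ty": 0, "tz": 0, "wx": 0, "wy": 0, "wz": 0, "hand": 0.1},
  {"tx": -158, "ty": 5, "tz": -40, "wx": 0, "wy": 0, "wz": 0, "hand": 0.1},
  {"tx": -158, "ty": 40, "tz": -330, "wx": 0, "wy": 0, "wz": 0, "hand": 0.1},
  {"tx": -158, "ty": 40, "tz": -330, "wx": 0, "wy": 0, "wz": 0, "hand": 0.1},
  {"tx": -158, "ty": 40, "tz": -330, "wx": 0, "wy": 0, "wz": 0, "hand": 0.1},
  {"tx": -158, "ty": 40, "tz": -330, "wx": 0, "wy": 0, "wz": 0, "hand": 0.1},
  {"tx": -158, "ty": 40, "tz": -330, "wx": 0, "wy": 0, "wz": 0, "hand": 0.1},
  {"tx": -158, "ty": 40, "tz": -330, "wx": 0, "wy": 0, "wz": 0, "hand": 0.1},
  {"tx": -158, "ty": 40, "tz": -330, "wx": 0, "wy": 0, "wz": 0, "hand": 0.1},
])

```text
time_s: 11.28
tool_pos: [0.5797, 0.0353, 0.169]
ee_rot: [1.174, 1.232, -1.176]
force: [0.6, -0.5, 0.3]
gripper_width: 0.203
```

```bash
python3 - <<'E'
from m import *
go(.5798,.036,.0595,2.7); print(pose()[0],pose()[2]["gripper_width"]*93)
save("s5",s["img"],180,130,340,250,5); save("t5",c["img"],s=1)
E
```

```text
row tx 109.3 ty 0.3 tz -1.3  w -0.1 0.0 0.1 | a0 2.6 a 2.7 q6 -0.03 t 11.4
[0.5797056  0.03470131 0.1688265 ] 18.724138462333986
```

View pics/s5.png

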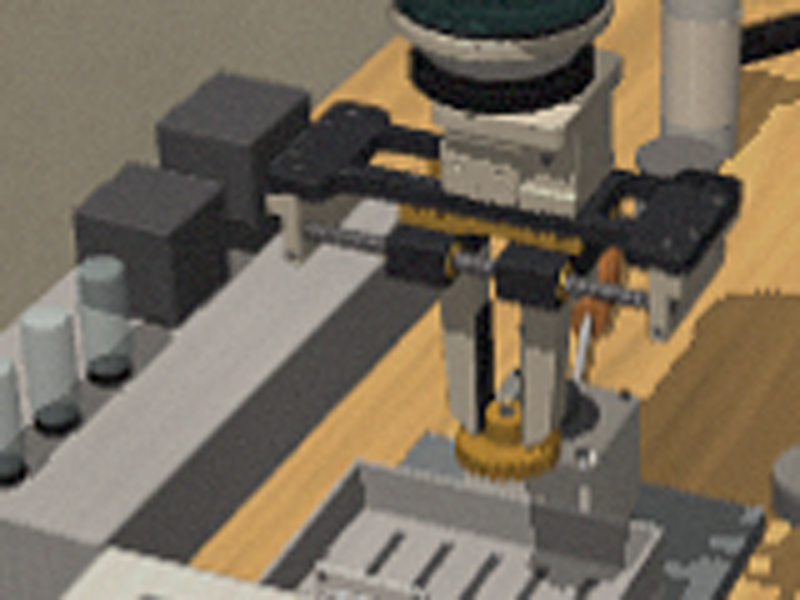

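arm_command([
  {"tx": 60, "ty": 0, "tz": -1, "wx": 0, "wy": 0, "wz": 0, "hand": 0.1},
  {"tx": 100, "ty": 0, "tz": -1, "wx": 0, "wy": 0, "wz": 0, "hand": 0.1},
  {"tx": 109, "ty": 0, "tz": -1, "wx": 0, "wy": 0, "wz": 0, "hand": 0.1},
  {"tx": 109, "ty": 0, "tz": -1, "wx": 0, "wy": 0, "wz": 0, "hand": 0.1},
  {"tx": 109, "ty": 0, "tz": -1, "wx": 0, "wy": 0, "wz": 0, "hand": 0.33},
  {"tx": 109, "ty": 0, "tz": -1, "wx": 0, "wy": 0, "wz": 0, "hand": 0.33},
  {"tx": 50, "ty": 0, "tz": -1, "wx": 0, "wy": 0, "wz": 0, "hand": 0.33},
  {"tx": 0, "ty": 0, "tz": -1, "wx": 0, "wy": 0, "wz": 0, "hand": 0.33},
  {"tx": 0, "ty": 0, "tz": -1, "wx": 0, "wy": 0, "wz": 0, "hand": 0.33},
])

```text
time_s: 12.5
tool_pos: [0.5813, 0.0367, 0.1736]
ee_rot: [1.177, 1.227, -1.171]
force: [0.0, -0.0, -1.2]
gripper_width: 0.331
```

```bash
python3 - <<'E'
from m import *
go(.41,-.1155,.1,-60.2); print(pose()[0],pose()[2]["gripper_width"]*93)
save("s6",s["img"],180,130,420,300,3.3); save("t6",c["img"],260,140,460,310,4)
E
```

```text
row tx 69.0 ty -176.6 tz 144.1  w 62.9 0.0 0.0 | a0 2.7 a -60.2 q6 -0.03 t 12.6
[0.57973384 0.0366109  0.16882667] 30.370563731128296
```

View pics/s6.png

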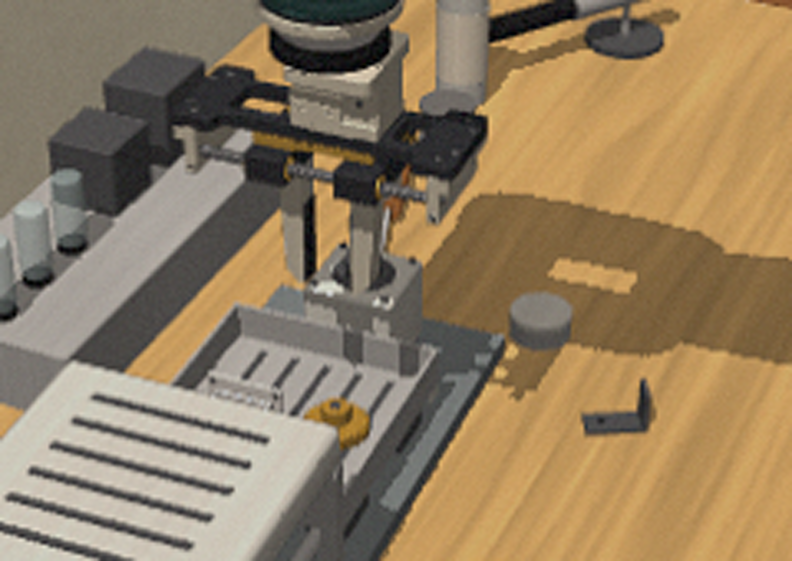

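View pics/t6.png

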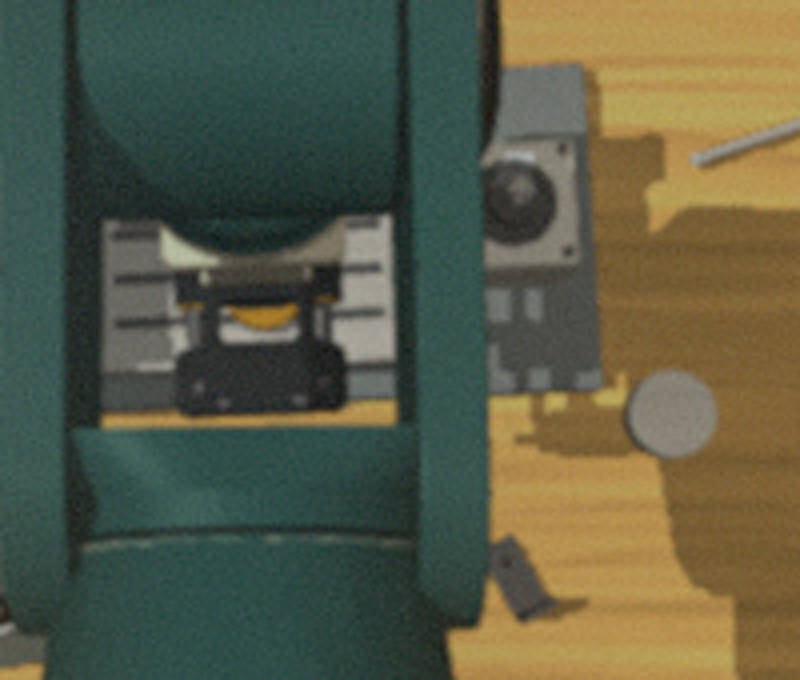

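arm_command([
  {"tx": 20, "ty": -177, "tz": 144, "wx": 62.9, "wy": 0, "wz": 0, "hand": 0.5},
  {"tx": 20, "ty": -177, "tz": 144, "wx": 62.9, "wy": 0, "wz": 0, "hand": 0.5},
  {"tx": 69, "ty": -177, "tz": 144, "wx": 62.9, "wy": 0, "wz": 0, "hand": 0.5},
  {"tx": 69, "ty": -177, "tz": 144, "wx": 62.9, "wy": 0, "wz": 0, "hand": 0.5},
  {"tx": 85, "ty": -177, "tz": 144, "wx": 62.9, "wy": 0, "wz": 0, "hand": 0.5},
  {"tx": 85, "ty": -177, "tz": 144, "wx": 62.9, "wy": 0, "wz": 0, "hand": 0.5},
  {"tx": 85, "ty": -177, "tz": 144, "wx": 62.9, "wy": 0, "wz": 0, "hand": 0.5},
  {"tx": 85, "ty": -177, "tz": 144, "wx": 62.9, "wy": 0, "wz": 0, "hand": 0.5},
])

```text
time_s: 13.6
tool_pos: [0.4092, -0.1153, 0.0834]
ee_rot: [1.925, 0.517, -1.93]
force: [0.6, 0.0, -0.3]
gripper_width: 0.494
```

```bash
python3 - <<'E'
from m import *
go(.41,-.1155,.004,-60.2); print(pose()[0],pose()[2]["gripper_width"]*93)
save("s7",s["img"],310,190,430,280,6.6); save("t7",c["img"],260,140,460,310,4)
E
```

```text
row tx 79.8 ty 0.5 tz -0.6  w 0.1 0.1 0.1 | a0 -60.1 a -60.2 q6 0.71 t 13.7
[ 0.4094096 -0.1153295  0.0837717] 46.303263569260324
```

View pics/s7.png

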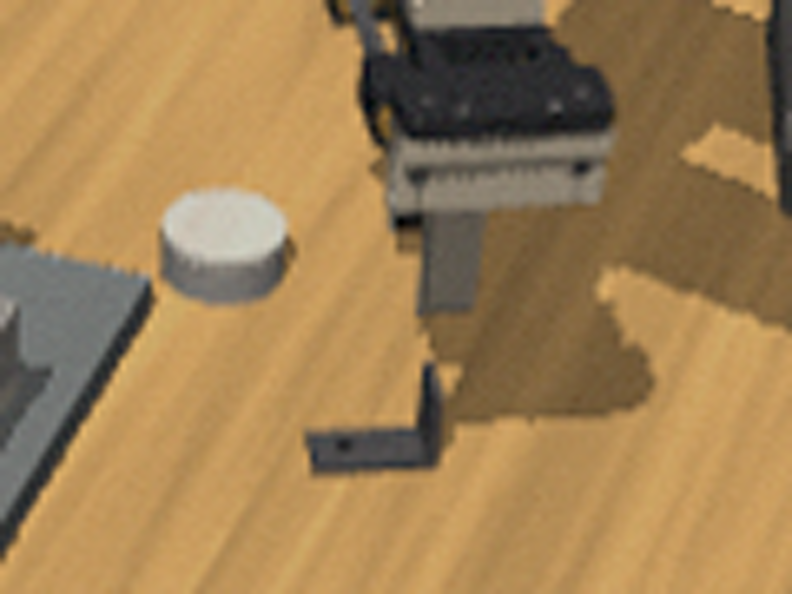

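View pics/t7.png

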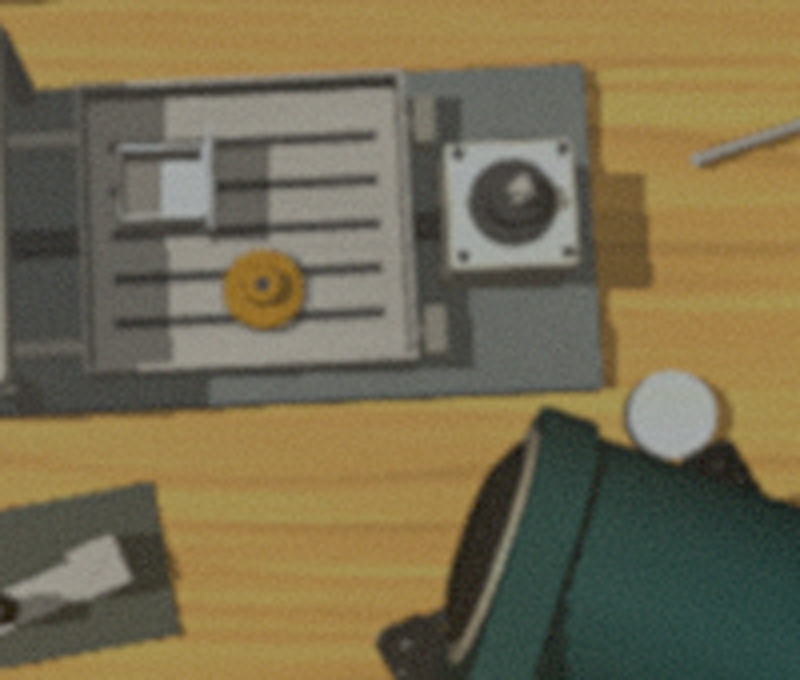

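arm_command([
  {"tx": 55, "ty": 0.5, "tz": -0.5, "wx": 0, "wy": 0, "wz": 0, "hand": 0.5},
  {"tx": 79, "ty": 0.5, "tz": -0.5, "wx": 0, "wy": 0, "wz": 0, "hand": 0.5},
  {"tx": 79, "ty": 0.5, "tz": -0.5, "wx": 0, "wy": 0, "wz": 0, "hand": 0.1},
  {"tx": 79, "ty": 0.5, "tz": -0.5, "wx": 0, "wy": 0, "wz": 0, "hand": 0.1},
  {"tx": 79, "ty": 0.5, "tz": -0.5, "wx": 0, "wy": 0, "wz": 0, "hand": 0.1},
  {"tx": 79, "ty": 0.5, "tz": -0.5, "wx": 0, "wy": 0, "wz": 0, "hand": 0.1},
])

```text
time_s: 14.45
tool_pos: [0.4107, -0.1159, 0.0062]
ee_rot: [1.929, 0.512, -1.929]
force: [-0.9, 0.9, 6.4]
gripper_width: 0.229
```

```bash
python3 - <<'E'
from h import *
m=np.array([.6144,.0446]);a=np.radians(2.7); y=np.array([-np.sin(a),np.cos(a)]);x=np.array([np.cos(a),np.sin(a)])
g=m+x*.03+y*-.052; print(g)
go(*g,.18,2.7);go(*g,.055,2.7); print(pose()[0],pose()[2]["gripper_width"]*93)
E
```

```text
[ 0.64681623 -0.00592908]
row tx -173.8 ty 22.0 tz -259.5  w -62.9 0.0 -0.0 | a0 -60.2 a 2.7 q6 0.72 t 14.4
row tx -48.8 ty 21.9 tz -259.5  w -62.9 0.0 -0.0 | a0 -60.2 a 2.7 q6 0.72 t 14.4
[ 0.41066615 -0.11585314  0.00621389] 21.28592563687392
```

arm_command([
  {"tx": -60, "ty": 0, "tz": 0, "wx": 0, "wy": 0, "wz": 0, "hand": 0.1},
  {"tx": -120, "ty": 0, "tz": 0, "wx": -10, "wy": 0, "wz": 0, "hand": 0.1},
  {"tx": -174, "ty": 2, "tz": -30, "wx": -20, "wy": 0, "wz": 0, "hand": 0.1},
  {"tx": -174, "ty": 22, "tz": -259, "wx": -62.9, "wy": 0, "wz": 0, "hand": 0.1},
  {"tx": -174, "ty": 22, "tz": -259, "wx": -62.9, "wy": 0, "wz": 0, "hand": 0.1},
  {"tx": -174, "ty": 22, "tz": -259, "wx": -62.9, "wy": 0, "wz": 0, "hand": 0.1},
  {"tx": -174, "ty": 22, "tz": -259, "wx": -62.9, "wy": 0, "wz": 0, "hand": 0.1},
  {"tx": -174, "ty": 22, "tz": -259, "wx": -62.9, "wy": 0, "wz": 0, "hand": 0.1},
  {"tx": -174, "ty": 22, "tz": -259, "wx": -62.9, "wy": 0, "wz": 0, "hand": 0.1},
  {"tx": -174, "ty": 22, "tz": -259, "wx": -62.9, "wy": 0, "wz": 0, "hand": 0.1},
])

```text
time_s: 15.7
tool_pos: [0.6454, -0.0066, 0.1791]
ee_rot: [1.176, 1.231, -1.177]
force: [-0.4, 0.8, -1.3]
gripper_width: 0.23
```

```bash
python3 - <<'E'
from m import *
go(.6468,-.0059,.053,2.7); print(pose()[0],pose()[2]["gripper_width"]*93)
save("s8",s["img"],210,130,370,250,5)
E
```

```text
row tx 126.2 ty 1.5 tz -0.6  w -0.1 0.0 0.1 | a0 2.6 a 2.7 q6 -0.09 t 15.8
[ 0.64549129 -0.00657138  0.17918029] 21.658772857452007
```

View pics/s8.png

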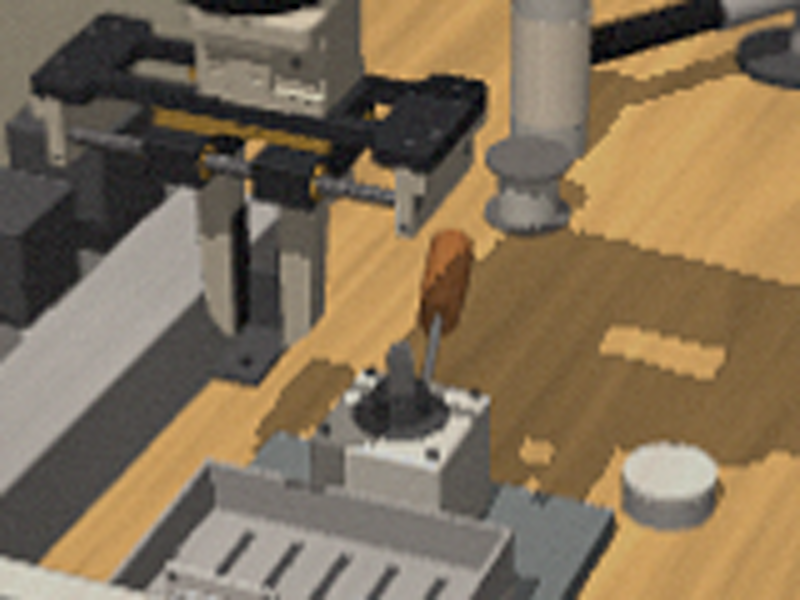

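arm_command([
  {"tx": 60, "ty": 1, "tz": -0.5, "wx": 0, "wy": 0, "wz": 0, "hand": 0.1},
  {"tx": 110, "ty": 1, "tz": -0.5, "wx": 0, "wy": 0, "wz": 0, "hand": 0.1},
  {"tx": 125.5, "ty": 1, "tz": -0.5, "wx": 0, "wy": 0, "wz": 0, "hand": 0.1},
  {"tx": 125.5, "ty": 1, "tz": -0.5, "wx": 0, "wy": 0, "wz": 0, "hand": 0.1},
  {"tx": 125.5, "ty": 1, "tz": -0.5, "wx": 0, "wy": 0, "wz": 0, "hand": 0.38},
  {"tx": 125.5, "ty": 1, "tz": -0.5, "wx": 0, "wy": 0, "wz": 0, "hand": 0.38},
  {"tx": 70, "ty": 1, "tz": -0.5, "wx": 0, "wy": 0, "wz": 0, "hand": 0.38},
  {"tx": 10, "ty": 1, "tz": -0.5, "wx": 0, "wy": 0, "wz": 0, "hand": 0.38},
  {"tx": -60, "ty": 1, "tz": -0.5, "wx": 0, "wy": 0, "wz": 0, "hand": 0.38},
  {"tx": -60, "ty": 1, "tz": -0.5, "wx": 0, "wy": 0, "wz": 0, "hand": 0.38},
])

```text
time_s: 17.05
tool_pos: [0.6483, -0.0056, 0.2449]
ee_rot: [1.177, 1.226, -1.17]
force: [-0.0, 0.2, -0.6]
gripper_width: 0.383
```

```bash
python3 - <<'E'
from h import *
go(.4,-.3,.3)
E
```

```text
row tx -56.6 ty -261.4 tz 282.6  w -0.0 0.0 -0.4 | a0 2.7 a 2.7 q6 -0.09 t 17.1
```

arm_command([
  {"tx": -56, "ty": -261, "tz": 350, "wx": 0, "wy": 0, "wz": 0, "hand": 0.6},
  {"tx": -56, "ty": -261, "tz": 350, "wx": 0, "wy": 0, "wz": 0, "hand": 0.6},
  {"tx": -56, "ty": -261, "tz": 350, "wx": 0, "wy": 0, "wz": 0, "hand": 0.6},
  {"tx": -56, "ty": -261, "tz": 350, "wx": 0, "wy": 0, "wz": 0, "hand": 0.6},
  {"tx": -56, "ty": -261, "tz": 350, "wx": 0, "wy": 0, "wz": 0, "hand": 0.6},
  {"tx": -56, "ty": -261, "tz": 350, "wx": 0, "wy": 0, "wz": 0, "hand": 0.6},
  {"tx": -56, "ty": -261, "tz": 350, "wx": 0, "wy": 0, "wz": 0, "hand": 0.6},
  {"tx": -56, "ty": -261, "tz": 350, "wx": 0, "wy": 0, "wz": 0, "hand": 0.6},
])

```text
time_s: 18.05
tool_pos: [0.4006, -0.37, 0.2951]
ee_rot: [1.177, 1.23, -1.18]
force: [1.3, 0.1, -0.3]
gripper_width: 0.599
```

```bash
python3 - <<'E'
from m import *
S0=np.mean([cam("side")["img"].astype(float) for _ in range(6)],0).astype(np.uint8)
C0=np.mean([cam("top")["img"].astype(float) for _ in range(6)],0).astype(np.uint8)
cv2.imwrite("side2.bmp",S0);cv2.imwrite("top2.bmp",C0)
def Z(im,u,v,w,k): return cv2.resize(im[v-w//2:v+w//2,u-w//2:u+w//2],None,fx=k,fy=k,interpolation=cv2.INTER_CUBIC)
cv2.imwrite("pics/gb2.png",np.hstack([Z(C0,390,188,36,11),Z(S0,290,206,36,11)])[:,:,::-1])
cv2.imwrite("pics/cr2.png",np.hstack([Z(C0,276,285,50,8),Z(S0,332,322,50,8)])[:,:,::-1])
save("s9",S0,180,150,420,330,3.3); save("t9",C0,150,130,420,320,2.9)
E
```

```text
(no output)
```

View pics/gb2.png

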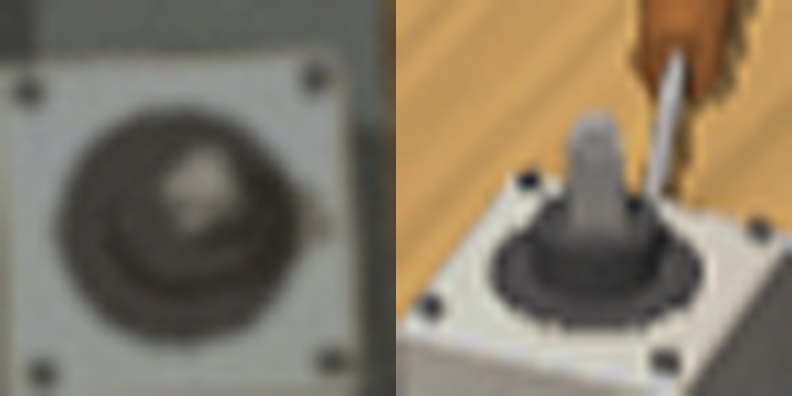

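View pics/cr2.png

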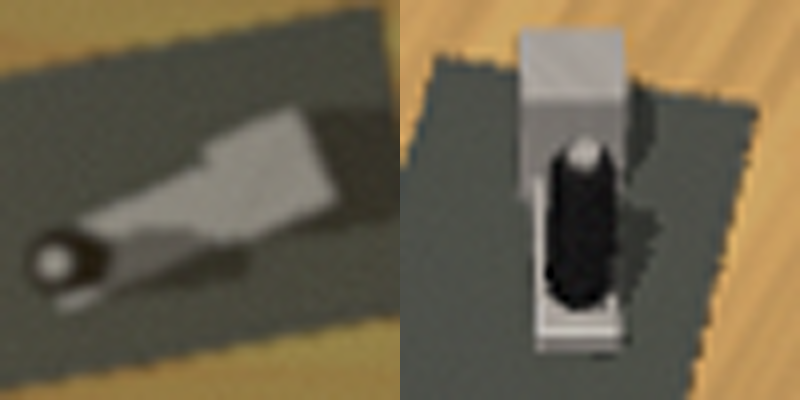

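View pics/t9.png

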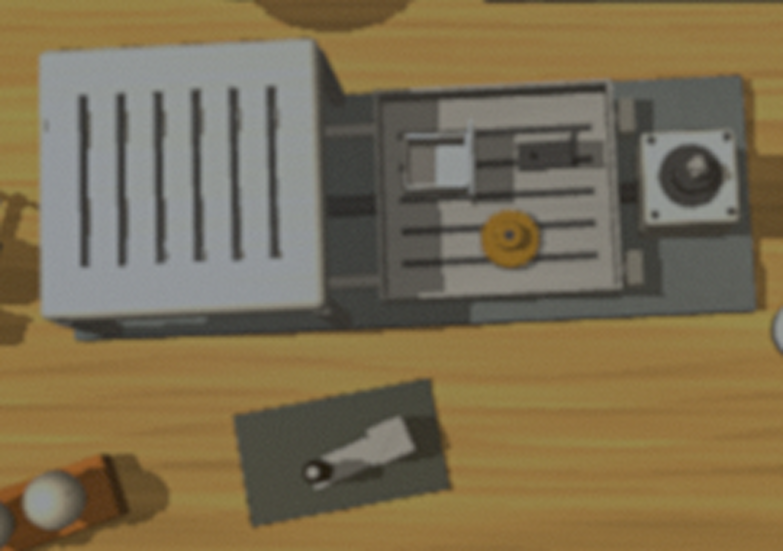

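View pics/s9.png

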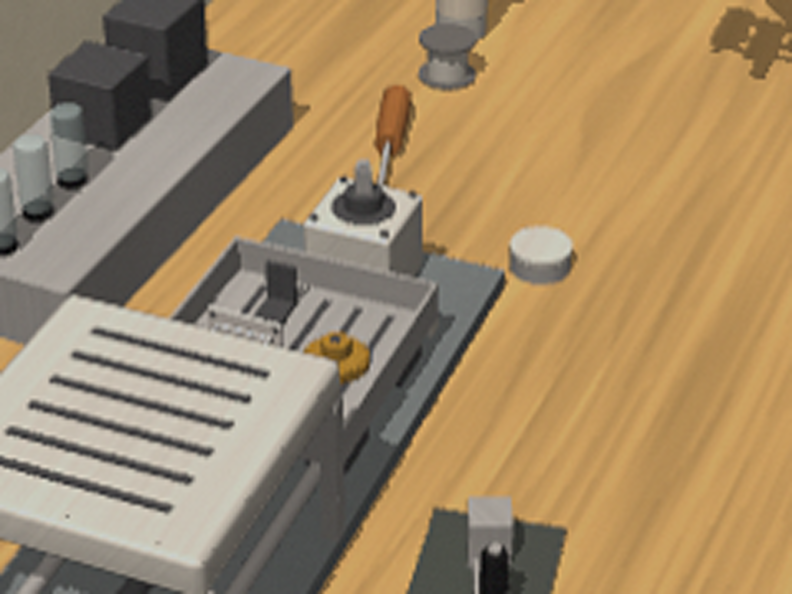

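```bash
python3 - <<'E'
from m import *
S0=cv2.imread("side2.bmp").astype(int);C0=cv2.imread("top2.bmp").astype(int)
print("side"); 
for r in range(196,216): print(r,S0[r,280:302].sum(1)//3)
print("top")
for r in range(178,200): print(r,C0[r,378:404].sum(1)//3)
print(proj(s,[.622,-.097,.100]),proj(s,[.622,-.097,.125]),proj(s,[.622,-.097,.118]),proj(c,[.622,-.097,.125]))
E
```

```text
side
196 [148 152 153 152 148 144 146 151 152 153 151 150 150 154 142  73 177 155
  50  77  83  92]
197 [151 152 150 147 143 145 150 154 152 152 150 149 150 152 154 111 175 134
  75  84 124 121]
198 [153 150 145 143 145 150 154 152 156 158 157 151 152 152 157 134 171 118
  91 124 152 150]
199 [150 145 144 145 151 153 152 152 155 147 147 141 147 155 158 134 168  99
  91 155 150 147]
200 [145 144 145 149 154 153 152 144 143 121 121 130 152 158 157 146 162  78
  92 152 149 149]
201 [143 145 150 155 155 152 147 132 125 124 124 124 149 157 156 161 155  78
  90 151 150 147]
202 [143 150 154 155 144 148 149 130 108 119 119 117 128 157 145 169 142  82
  90 153 145 140]
203 [149 152 157 124 106 145 144 123 109 111 111 110 122 159 123 167 130  88
 122 147 140 136]
204 [152 150 179  67  47 153 176 120 111 111 112 111 111 146 128 169 104  88
 148 140 134 134]
205 [147 168 202 151 145 151 166  99 111 112 112 113  94  98 114 157  78  83
 140 136 133 135]
206 [153 194 200 203 193 112  67  77 114 112 113 115  96  39  71 124 160 132
 141 123 135 138]
207 [183 200 201 205 146  68  72  81 116 113 114 1
[... 2662 characters left out ...]
  44  57  96 130 145 149 147 131]
195 [104  69  57  62  59  52  45  43  47  50  49  48  48  47  45  45  47  48
  50  75 116 142 148 149 147 133]
196 [121  85  63  61  59  61  56  50  47  44  44  47  51  50  52  53  52  55
  69  97 129 146 149 147 147 133]
197 [138 114  82  60  57  58  60  58  57  55  53  53  56  57  60  59  57  64
  87 121 142 149 147 148 146 134]
198 [147 135 110  76  60  56  58  60  59  59  59  60  61  61  62  57  63  86
 118 137 148 149 146 146 148 134]
199 [147 146 133 109  85  67  62  62  58  58  56  56  58  62  65  69  84 114
 138 146 146 147 145 148 147 136]
[289.84513146 207.69146119] [289.78766656 199.0051031 ] [289.80370997 201.45404037] [390.16704526 186.18214148]
```

```bash
python3 - <<'E'
from h import *
go(.4272,.1266,.1,24.5)
E
```

```text
row tx 194.9 ty 47.8 tz -492.2  w -21.8 -0.0 0.1 | a0 2.7 a 24.5 q6 -0.83 t 18.9
```

arm_command([
  {"tx": 60, "ty": 48, "tz": -492, "wx": -21.8, "wy": 0, "wz": 0, "hand": 0.5},
  {"tx": 60, "ty": 48, "tz": -492, "wx": -21.8, "wy": 0, "wz": 0, "hand": 0.5},
  {"tx": 60, "ty": 48, "tz": -492, "wx": -21.8, "wy": 0, "wz": 0, "hand": 0.5},
  {"tx": 60, "ty": 48, "tz": -492, "wx": -21.8, "wy": 0, "wz": 0, "hand": 0.5},
  {"tx": 60, "ty": 48, "tz": -492, "wx": -21.8, "wy": 0, "wz": 0, "hand": 0.5},
  {"tx": 60, "ty": 48, "tz": -492, "wx": -21.8, "wy": 0, "wz": 0, "hand": 0.5},
  {"tx": 60, "ty": 48, "tz": -492, "wx": -21.8, "wy": 0, "wz": 0, "hand": 0.5},
  {"tx": 110, "ty": 48, "tz": -492, "wx": -21.8, "wy": 0, "wz": 0, "hand": 0.5},
  {"tx": 170, "ty": 48, "tz": -492, "wx": -21.8, "wy": 0, "wz": 0, "hand": 0.5},
  {"tx": 210, "ty": 48, "tz": -492, "wx": -21.8, "wy": 0, "wz": 0, "hand": 0.5},
  {"tx": 210, "ty": 48, "tz": -492, "wx": -21.8, "wy": 0, "wz": 0, "hand": 0.5},
  {"tx": 210, "ty": 48, "tz": -492, "wx": -21.8, "wy": 0, "wz": 0, "hand": 0.5},
])

```text
time_s: 20.35
tool_pos: [0.4284, 0.1263, 0.0872]
ee_rot: [0.89, 1.381, -0.889]
force: [0.1, 0.1, 0.6]
gripper_width: 0.5
```

```bash
python3 - <<'E'
from m import *
go(.4272,.1266,.010,24.5)
save("s10",s["img"],270,240,390,340,6.6)
E
```

```text
row tx 77.6 ty -1.4 tz -0.9  w -0.1 0.0 -0.1 | a0 24.4 a 24.5 q6 -0.20 t 20.4
```

View pics/s10.png

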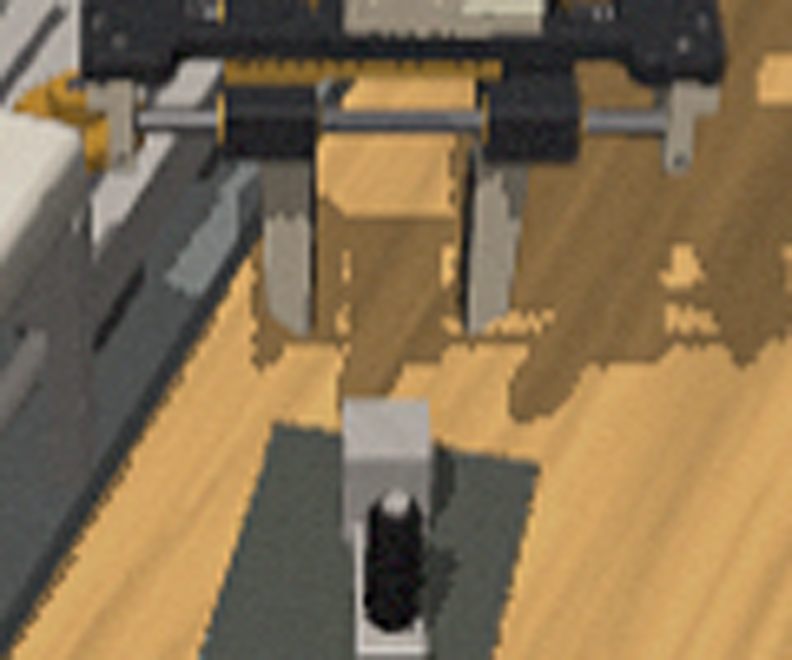

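```bash
python3 - <<'E'
from m import *
for q in [(166.2,238.6),(262,235.2),(164,148.5),(260,144)]: print(plane(c,*q,.160))
E
```

```text
[0.50807741 0.34890043 0.16      ]
[0.5156326 0.159215  0.16     ]
[0.69064396 0.36110598 0.16      ]
[0.69965686 0.1670112  0.16      ]
```

arm_command([
  {"tx": -25, "ty": -1.4, "tz": -0.9, "wx": 90, "wy": 0, "wz": 0, "hand": 0.46},
  {"tx": -25, "ty": -1.4, "tz": -0.9, "wx": 90, "wy": 0, "wz": 0, "hand": 0.46},
  {"tx": -25, "ty": -1.4, "tz": -0.9, "wx": 90, "wy": 0, "wz": 0, "hand": 0.46},
  {"tx": -25, "ty": -1.4, "tz": -0.9, "wx": 90, "wy": 0, "wz": 0, "hand": 0.46},
  {"tx": -25, "ty": -1.4, "tz": -0.9, "wx": 90, "wy": 0, "wz": 0, "hand": 0.46},
  {"tx": -25, "ty": -1.4, "tz": -0.9, "wx": 90, "wy": 0, "wz": 0, "hand": 0.46},
  {"tx": -25, "ty": -1.4, "tz": -0.9, "wx": 90, "wy": 0, "wz": 0, "hand": 0.46},
  {"tx": -25, "ty": -1.4, "tz": -0.9, "wx": 90, "wy": 0, "wz": 0, "hand": 0.46},
  {"tx": 0, "ty": -1.4, "tz": -0.9, "wx": 90, "wy": 0, "wz": 0, "hand": 0.46},
  {"tx": 0, "ty": -1.4, "tz": -0.9, "wx": 90, "wy": 0, "wz": 0, "hand": 0.46},
])

```text
time_s: 21.8
tool_pos: [0.4254, 0.1263, 0.0845]
ee_rot: [1.982, 0.431, -1.989]
force: [0.3, 0.7, -0.4]
gripper_width: 0.457
```

```bash
python3 - <<'E'
from m import *
go(.4272,.1266,.015,-65.5)
save("s11",s["img"],270,240,390,340,6.6);save("t11",c["img"],220,240,340,340,6.6)
E
```

```text
row tx 71.0 ty 0.5 tz -1.1  w 0.1 0.0 0.0 | a0 -65.4 a -65.5 q6 1.37 t 21.9
```

View pics/s11.png

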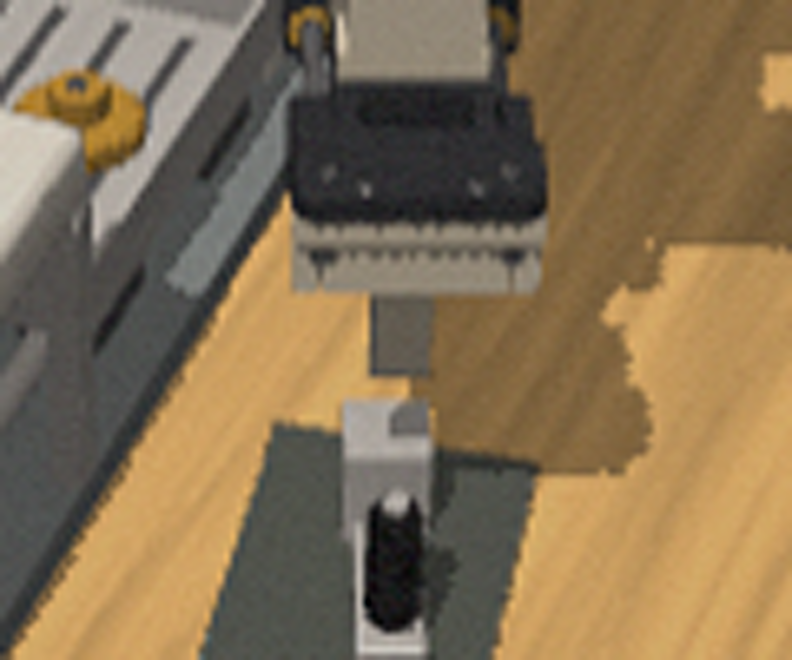

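```bash
python3 - <<'E'
from m import *
p=pose()[0]; print(p)
for P in [p,[p[0],p[1],.04],[.4272,.1266,.0845],[.4272,.1266,.04]]: print((proj(s,P)-[270,240])*6.6)
E
```

```text
[0.4262888  0.1266631  0.08615851]
[392.08787338 320.11958872]
[387.32147703 428.82333261]
[389.31337574 323.2101808 ]
[384.77820552 427.91614229]
```

```bash
python3 - <<'E'
from m import *
p,M,o=pose(); j=-M[:,1]; print(j)
for d,h in [(.021,0),(.0385,0),(.0385,.03),(.094,.09)]: print(d,h,(proj(s,p+j*d+[0,0,h])-[270,240])*6.6)
E
```

```text
[-4.14861011e-01  9.09884698e-01  4.21586965e-04]
0.021 0 [395.11371553 365.14728913]
0.0385 0 [397.41788939 402.77331351]
0.0385 0.03 [400.79138113 328.90797553]
0.094 0.09 [416.28683079 296.65980064]
```

arm_command([
  {"tx": 45, "ty": 0, "tz": -1.5, "wx": 0, "wy": 0, "wz": 0, "hand": 0.46},
  {"tx": 70, "ty": 0, "tz": -1.5, "wx": 0, "wy": 0, "wz": 0, "hand": 0.46},
  {"tx": 70, "ty": 0, "tz": -1.5, "wx": 0, "wy": 0, "wz": 0, "hand": 0.46},
  {"tx": 70, "ty": 0, "tz": -1.5, "wx": 0, "wy": 0, "wz": 0, "hand": 0.2},
  {"tx": 70, "ty": 0, "tz": -1.5, "wx": 0, "wy": 0, "wz": 0, "hand": 0.2},
  {"tx": 70, "ty": 0, "tz": -1.5, "wx": 0, "wy": 0, "wz": 0, "hand": 0.2},
  {"tx": 70, "ty": 0, "tz": -1.5, "wx": 0, "wy": 0, "wz": 0, "hand": 0.2},
], grip_force=45)

```text
time_s: 22.98
tool_pos: [0.4273, 0.1273, 0.0154]
ee_rot: [1.985, 0.431, -1.987]
force: [-1.7, -0.2, 6.4]
gripper_width: 0.297
```

```bash
python3 - <<'E'
from m import *
print(pose()[0],pose()[2]["gripper_width"]*93)
go(.622,-.097,.2,-65.5)
E
```

```text
[0.42730033 0.12726753 0.015452  ] 27.626918573754722
row tx -184.8 ty 284.7 tz -84.1  w -0.0 0.1 0.0 | a0 -65.5 a -65.5 q6 1.38 t 23.1
```

arm_command([
  {"tx": -60, "ty": 0, "tz": 0, "wx": 0, "wy": 0, "wz": 0, "hand": 0.2},
  {"tx": -120, "ty": 0, "tz": 0, "wx": 0, "wy": 0, "wz": 0, "hand": 0.2},
  {"tx": -185, "ty": 0, "tz": 0, "wx": 0, "wy": 0, "wz": 0, "hand": 0.2},
  {"tx": -185, "ty": 40, "tz": -12, "wx": 0, "wy": 0, "wz": 0, "hand": 0.2},
  {"tx": -185, "ty": 90, "tz": -26, "wx": 0, "wy": 0, "wz": 0, "hand": 0.2},
  {"tx": -185, "ty": 140, "tz": -42, "wx": 0, "wy": 0, "wz": 0, "hand": 0.2},
  {"tx": -185, "ty": 190, "tz": -56, "wx": 0, "wy": 0, "wz": 0, "hand": 0.2},
  {"tx": -185, "ty": 240, "tz": -71, "wx": 0, "wy": 0, "wz": 0, "hand": 0.2},
  {"tx": -185, "ty": 285, "tz": -84, "wx": 0, "wy": 0, "wz": 0, "hand": 0.2},
  {"tx": -185, "ty": 285, "tz": -84, "wx": 0, "wy": 0, "wz": 0, "hand": 0.2},
  {"tx": -185, "ty": 285, "tz": -84, "wx": 0, "wy": 0, "wz": 0, "hand": 0.2},
])

```text
time_s: 24.45
tool_pos: [0.6215, -0.0972, 0.1989]
ee_rot: [1.983, 0.431, -1.989]
force: [0.3, 0.6, -2.5]
gripper_width: 0.298
```

```bash
python3 - <<'E'
from m import *
go(.622,-.097,.145,-65.5)
save("s12",s["img"],240,130,340,215,7);save("t12",c["img"],340,140,440,225,7)
print((proj(s,[.622,-.097,.189])-[240,130])*7,(proj(s,[.622,-.097,.125])-[240,130])*7)
E
```

```text
row tx 54.6 ty 0.6 tz -0.5  w 0.0 0.1 0.0 | a0 -65.5 a -65.5 q6 0.95 t 24.6
[347.50122059 321.99213035] [348.51366595 483.03572173]
```

View pics/s12.png

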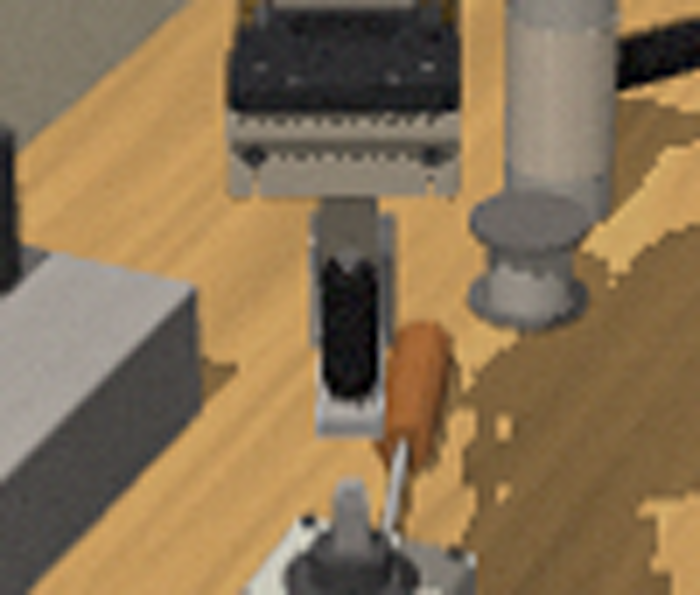

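View pics/t12.png

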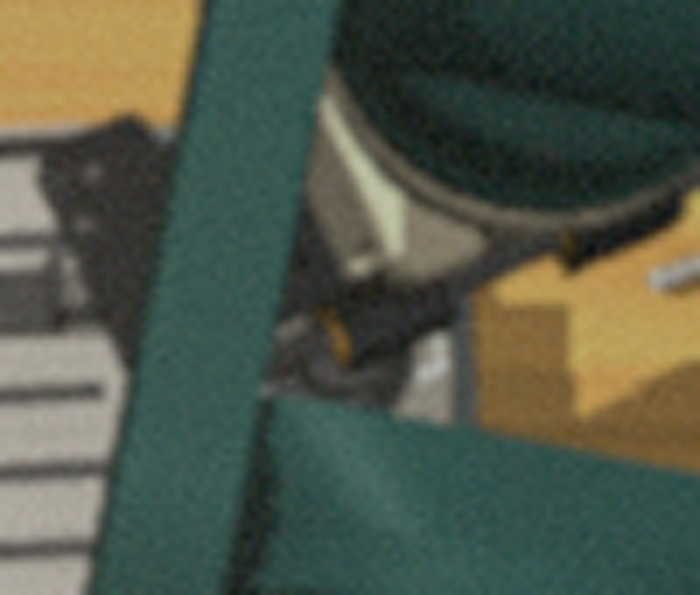

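```bash
python3 - <<'E'
from m import *
S0=np.mean([cam("side")["img"].astype(float) for _ in range(5)],0).astype(np.uint8)
cv2.imwrite("side3.bmp",S0)
cv2.imwrite("pics/s13.png",cv2.resize(S0[155:215,262:318],None,fx=10,fy=10,interpolation=cv2.INTER_CUBIC)[:,:,::-1])
I=S0.astype(int).sum(2)//3
for r in list(range(162,194,3))+list(range(198,209)): print(r,I[r,278:304])
E
```

```text
162 [138 137 134 134 133 136 111  89  83  85  84  84  84  85  85  83 101  98
 138 147 146 146 144 142 144 145]
165 [134 133 134 133 132 136 105  85  86  81  88  94  93  86  86  86  95  94
 136 146 139 143 146 148 145 146]
168 [132 132 132 136 142 145 117  86  36  22  41  50  57  26  22  47  76  68
 130 149 147 141 141 143 146 146]
171 [139 141 145 146 150 155 118  81  18  18  19  26  19  22  13  22  79  71
 130 145 143 146 147 145 141 141]
174 [147 150 151 151 149 148 122  86  21  23  20  27  24  22  17  19  78  71
 129 148 146 143 142 146 147 146]
177 [153 148 146 148 150 154 125 102  19  16  25  21  21  19  15   7 125  73
  92  91 100 105 105 104  94 104]
180 [149 150 151 147 141 135 140 121  20  22  22  23  22  17  14   7 116 123
  87 101 106 107 108  99  94  74]
183 [146 143 138 138 146 151 153 162  23  18  19  23  20  16  14  13 100  91
  97 104 105 106 104  93  86  64]
186 [137 143 152 152 143 140 138 172 165  84  42  30  20  42  74 119 106  88
 100 104 102 106  94  89  72  59]
189 [152 146 140 141 142 144 145 140 132 135 133 138 137 127 136 134 109  93
 103 106 107  99  90  76
[... 641 characters left out ...]

 141  79  89 149 145 138 134 132]
203 [140 142 146 150 155 122 103 145 141 122 109 109 111 111 120 156 123 166
 127  88 120 146 137 134 130 134]
204 [140 147 150 149 177  66  47 151 174 121 109 110 108 110 109 144 125 168
 100  88 146 139 133 132 134 138]
205 [145 150 148 167 201 149 141 150 164  96 111 110 111 110  92  98 113 156
  77  81 141 134 133 134 138 142]
206 [149 151 150 191 197 200 191 110  67  76 113 110 112 113  94  40  69 123
 160  97 130 126 136 138 143 146]
207 [152 149 178 198 199 202 144  70  71  79 114 112 112 113  95  61  72  90
 182 117 123 122 135 136 135 148]
208 [146 175 199 199 172 158  82  73  73  84 108 104 104 104  95  75  75  63
  98 107 124 123 126 123 123 123]
```

View pics/s13.png

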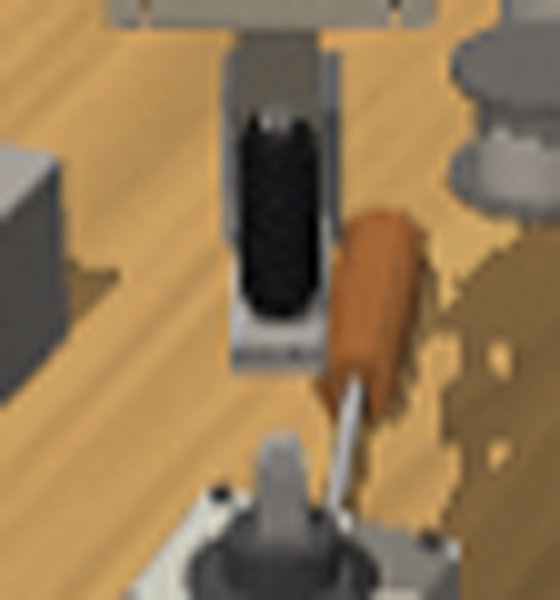

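arm_command([
  {"tx": 25, "ty": 0.6, "tz": -0.4, "wx": 0, "wy": 0, "wz": 0, "hand": 0.2},
  {"tx": 50, "ty": 0.6, "tz": -0.4, "wx": 0, "wy": 0, "wz": 0, "hand": 0.2},
  {"tx": 60, "ty": 0.6, "tz": -0.4, "wx": 0, "wy": 0, "wz": 0, "hand": 0.2},
  {"tx": 64, "ty": 0.6, "tz": -0.4, "wx": 0, "wy": 0, "wz": 0, "hand": 0.2},
  {"tx": 68, "ty": 0.6, "tz": -0.4, "wx": 0, "wy": 0, "wz": 0, "hand": 0.2},
])

```text
time_s: 25.52
tool_pos: [0.6227, -0.0978, 0.1324]
ee_rot: [1.985, 0.43, -1.986]
force: [0.4, -0.6, -4.5]
gripper_width: 0.297
```

```bash
python3 - <<'E'
from m import *
p,M,o=pose(); print(p,o["force"],o["ft_torque"],o["gripper_width"]*93); go(.622,-.097,.1115,-65.5)
save("s14",s["img"],262,150,318,215,9)
E
```

```text
[ 0.62247051 -0.09778505  0.13188343] [-0.09871166  0.83253988 -3.10473305] [-0.12096821  0.11447768  0.00183041] 27.65638234377483
row tx 20.4 ty -0.9 tz 0.1  w -0.0 0.1 0.0 | a0 -65.5 a -65.5 q6 0.95 t 25.6
```

View pics/s14.png

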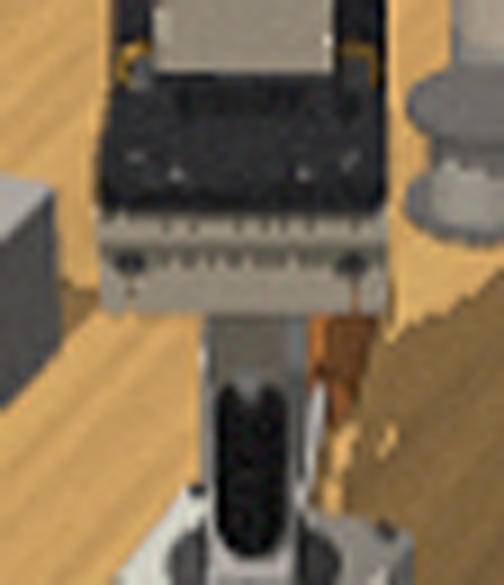

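arm_command([
  {"tx": 3, "ty": -0.5, "tz": 0, "wx": 0, "wy": 0, "wz": 0, "hand": 0.2},
  {"tx": 6, "ty": -0.5, "tz": 0, "wx": 0, "wy": 0, "wz": 0, "hand": 0.2},
  {"tx": 8, "ty": -0.5, "tz": 0, "wx": 0, "wy": 0, "wz": 0, "hand": 0.2},
  {"tx": 8, "ty": -0.5, "tz": 0, "wx": 0, "wy": 0, "wz": 0, "hand": 0.2},
])

```text
time_s: 26.12
tool_pos: [0.6221, -0.0973, 0.1234]
ee_rot: [1.984, 0.431, -1.988]
force: [0.6, -0.6, -2.8]
gripper_width: 0.3
```

```bash
python3 - <<'E'
from h import *
p,M,o=pose(); print(p,o["force"],o["ft_torque"],o["gripper_width"]*93); go(.622,-.097,.1115,-65.5)
E
```

```text
[ 0.62211291 -0.09728304  0.12341463] [ 0.62600076 -0.63049426 -2.7620819 ] [-0.0568635   0.0456053  -0.04942543] 27.89233869460001
row tx 11.9 ty -0.3 tz -0.0  w -0.0 0.1 0.0 | a0 -65.5 a -65.5 q6 0.95 t 26.1
```

arm_command([
  {"tx": 4, "ty": 0, "tz": 0, "wx": 0, "wy": 0, "wz": 0, "hand": 0.2},
  {"tx": 8, "ty": 0, "tz": 0, "wx": 0, "wy": 0, "wz": 0, "hand": 0.2},
  {"tx": 11, "ty": 0, "tz": 0, "wx": 0, "wy": 0, "wz": 0, "hand": 0.2},
  {"tx": 12, "ty": 0, "tz": 0, "wx": 0, "wy": 0, "wz": 0, "hand": 0.2},
  {"tx": 12.5, "ty": 0, "tz": 0, "wx": 0, "wy": 0, "wz": 0, "hand": 0.2},
  {"tx": 12.5, "ty": 0, "tz": 0, "wx": 0, "wy": 0, "wz": 0, "hand": 0.2},
])

```text
time_s: 26.88
tool_pos: [0.6222, -0.0973, 0.1115]
ee_rot: [1.984, 0.431, -1.987]
force: [-1.4, 1.1, 2.2]
gripper_width: 0.298
```

```bash
python3 - <<'E'
from m import *
p,M,o=pose(); print(p,o["force"],o["ft_torque"],o["gripper_width"]*93); go(.622,-.097,.1115,-65.5)
save("s15",s["img"],262,150,318,215,9)
E
```

```text
[ 0.62217588 -0.09730665  0.11149747] [-1.90538226  2.20948323  2.92723904] [0.25601348 0.50712933 0.05917415] 27.782429080649436
row tx -0.0 ty -0.4 tz 0.0  w -0.0 0.1 0.0 | a0 -65.5 a -65.5 q6 0.95 t 27.0
```

View pics/s15.png

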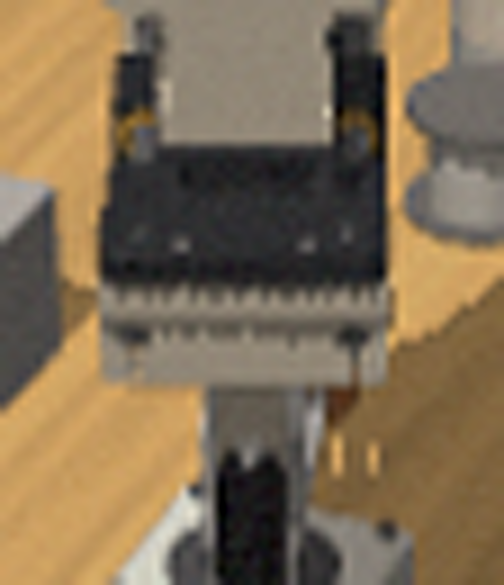

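arm_command([
  {"tx": 0, "ty": 0, "tz": 0, "wx": 0, "wy": 0, "wz": 0, "hand": 0.45},
  {"tx": 0, "ty": 0, "tz": 0, "wx": 0, "wy": 0, "wz": 0, "hand": 0.45},
  {"tx": 0, "ty": 0, "tz": 0, "wx": 0, "wy": 0, "wz": 0, "hand": 0.45},
  {"tx": -30, "ty": 0, "tz": 0, "wx": 0, "wy": 0, "wz": 0, "hand": 0.45},
  {"tx": -75, "ty": 0, "tz": 0, "wx": 0, "wy": 0, "wz": 0, "hand": 0.45},
  {"tx": -75, "ty": 0, "tz": 0, "wx": 0, "wy": 0, "wz": 0, "hand": 0.45},
])

```text
time_s: 27.72
tool_pos: [0.6235, -0.0976, 0.19]
ee_rot: [1.988, 0.428, -1.981]
force: [0.7, -0.5, -0.4]
gripper_width: 0.453
```

```bash
python3 - <<'E'
from m import *
p,M,o=pose(); print(p,o["force"],o["ft_torque"],o["gripper_width"]*93); go(.5971,-.0424,.185,-65.5)
save("s16",s["img"],252,150,328,215,9)
print((proj(s,[.5971,-.0424,.159])-[252,150])*9,(proj(s,[.622,-.097,.136])-[252,150])*9)
E
```

```text
[ 0.62225351 -0.09737106  0.18599078] [ 0.15825795 -0.34005169 -0.81943161] [-0.04285943  0.17975616  0.01082669] 41.71813239227677
row tx 1.0 ty -60.5 tz 0.1  w -0.0 0.1 0.0 | a0 -65.5 a -65.5 q6 0.95 t 27.8
[336.56598532 454.26982354] [339.86281566 406.172094  ]
```

View pics/s16.png

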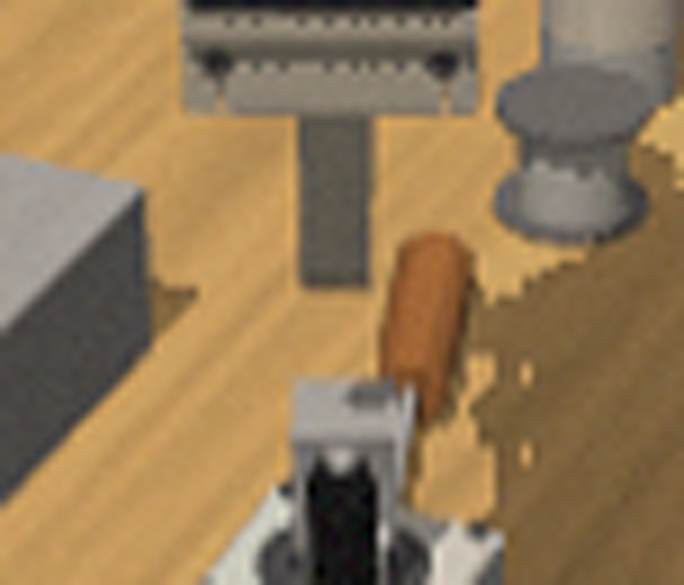

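arm_command([
  {"tx": 1, "ty": -40, "tz": 0.7, "wx": 0, "wy": 0, "wz": 0, "hand": 0.42},
  {"tx": 1, "ty": -60.5, "tz": 0.7, "wx": 0, "wy": 0, "wz": 0, "hand": 0.42},
  {"tx": 1, "ty": -60.5, "tz": 0.7, "wx": 0, "wy": 0, "wz": 0, "hand": 0.42},
  {"tx": 45, "ty": -60.5, "tz": 0.7, "wx": 0, "wy": 0, "wz": 0, "hand": 0.42},
  {"tx": 68, "ty": -60.5, "tz": 0.7, "wx": 0, "wy": 0, "wz": 0, "hand": 0.42},
  {"tx": 68, "ty": -60.5, "tz": 0.7, "wx": 0, "wy": 0, "wz": 0, "hand": 0.1},
  {"tx": 68, "ty": -60.5, "tz": 0.7, "wx": 0, "wy": 0, "wz": 0, "hand": 0.1},
  {"tx": 68, "ty": -60.5, "tz": 0.7, "wx": 0, "wy": 0, "wz": 0, "hand": 0.1},
  {"tx": 68, "ty": -60.5, "tz": 0.7, "wx": 0, "wy": 0, "wz": 0, "hand": 0.1},
], grip_force=20)

```text
time_s: 28.95
tool_pos: [0.597, -0.0428, 0.1194]
ee_rot: [1.986, 0.43, -1.985]
force: [1.3, -0.4, 5.3]
gripper_width: 0.191
```

```bash
python3 - <<'E'
from m import *
p,M,o=pose(); print(p,o["force"],o["ft_torque"],o["gripper_width"]*93)
save("s17",s["img"],252,150,328,215,9)
d=p[:2]-[.622,-.097]; print(np.hypot(*d),np.degrees(np.arctan2(d[1],d[0])))
E
```

```text
[ 0.59693652 -0.04266706  0.1192262 ] [ 0.07670394 -0.18842313  6.658778  ] [-0.31311305 -0.07017936 -0.00560248] 17.370125460845625
0.05983515803247214 114.7636120361531
```

View pics/s17.png

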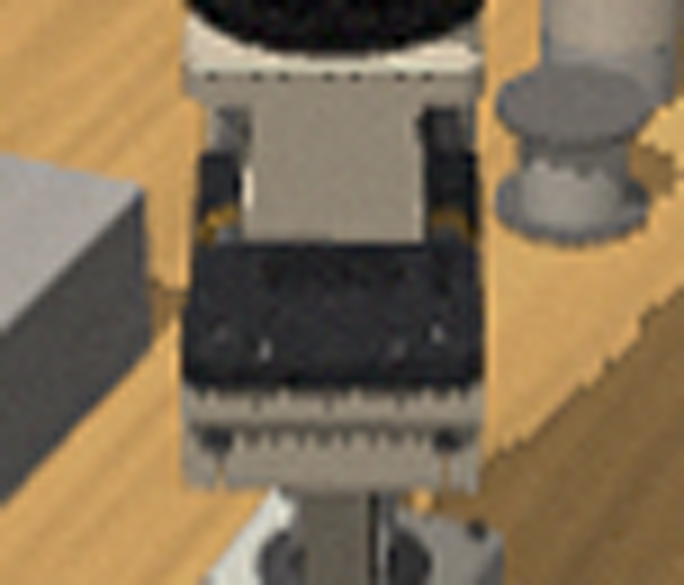

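arm_command([
  {"tx": 0, "ty": 1, "tz": -10.5, "wx": 0, "wy": 0, "wz": 0, "hand": 0.1},
  {"tx": 0, "ty": 3.6, "tz": -20.6, "wx": 0, "wy": 0, "wz": 0, "hand": 0.1},
  {"tx": 0, "ty": 14.1, "tz": -38.7, "wx": 0, "wy": 0, "wz": 0, "hand": 0.1},
  {"tx": 0, "ty": 14.1, "tz": -38.7, "wx": 0, "wy": 0, "wz": 0, "hand": 0.1},
])

```text
time_s: 29.55
tool_pos: [0.6386, -0.0387, 0.119]
ee_rot: [1.985, 0.432, -1.986]
force: [0.6, 6.1, 10.0]
gripper_width: 0.19
```

```bash
python3 - <<'E'
from m import *
p,M,o=pose(); print(p,o["force"],o["ft_torque"],o["gripper_width"]*93)
save("s18",s["img"],180,130,340,250,5)
d=p[:2]-[.622,-.097]; print(np.hypot(*d),np.degrees(np.arctan2(d[1],d[0])))
E
```

```text
[ 0.63822997 -0.03869739  0.11916726] [0.27067259 5.33781469 7.43310123] [0.64086967 0.11588776 0.05121266] 17.631066603696475
0.0605194697090951 74.44413963266577
```

View pics/s18.png

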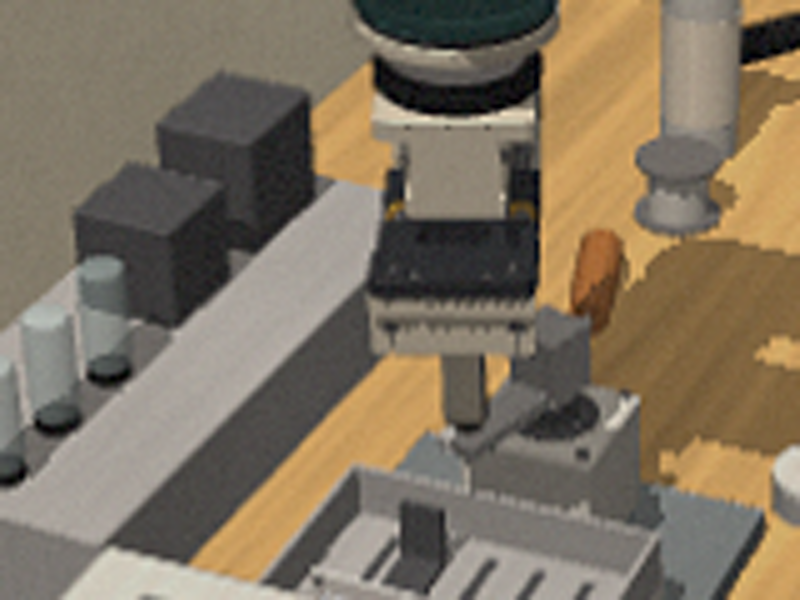

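arm_command([
  {"tx": 0, "ty": 16, "tz": -13.4, "wx": 0, "wy": 0, "wz": 0, "hand": 0.1},
  {"tx": 0, "ty": 35.6, "tz": -20.6, "wx": 0, "wy": 0, "wz": 0, "hand": 0.1},
  {"tx": 0, "ty": 56.6, "tz": -20.6, "wx": 0, "wy": 0, "wz": 0, "hand": 0.1},
  {"tx": 0, "ty": 76.2, "tz": -13.4, "wx": 0, "wy": 0, "wz": 0, "hand": 0.1},
])

```text
time_s: 30.15
tool_pos: [0.6831, -0.1025, 0.1194]
ee_rot: [1.988, 0.433, -1.983]
force: [1.3, 6.9, 4.5]
gripper_width: 0.19
```

```bash
cat > st.py <<'E'
from h import *
p,M,o=pose(); print(p,o["force"],o["ft_torque"],o["gripper_width"]*93)
d=p[:2]-[.622,-.097]; th=np.arctan2(d[1],d[0]);f=o["force"]
print("r %.4f ang %.1f  Fr %.1f  Ft(cw) %.1f"%(np.hypot(*d),np.degrees(th),f[0]*np.cos(th)+f[1]*np.sin(th),f[0]*np.sin(th)-f[1]*np.cos(th)))
E
python3 st.py
```

```text
[ 0.68305262 -0.10248445  0.11939829] [1.30778181 6.89902909 4.52831497] [1.54502982 0.10139537 0.00872975] 17.67900211370463
r 0.0613 ang -5.1  Fr 0.7  Ft(cw) -7.0
```

arm_command([
  {"tx": 0, "ty": 16, "tz": 13.4, "wx": 0, "wy": 0, "wz": 0, "hand": 0.1},
  {"tx": 0, "ty": 26.5, "tz": 31.5, "wx": 0, "wy": 0, "wz": 0, "hand": 0.1},
  {"tx": 0, "ty": 30.1, "tz": 52.1, "wx": 0, "wy": 0, "wz": 0, "hand": 0.1},
  {"tx": 0, "ty": 26.5, "tz": 72.7, "wx": 0, "wy": 0, "wz": 0, "hand": 0.1},
  {"tx": 0, "ty": 16, "tz": 90.8, "wx": 0, "wy": 0, "wz": 0, "hand": 0.1},
  {"tx": 0, "ty": 0, "tz": 104.2, "wx": 0, "wy": 0, "wz": 0, "hand": 0.1},
  {"tx": 0, "ty": -19.6, "tz": 111.4, "wx": 0, "wy": 0, "wz": 0, "hand": 0.1},
  {"tx": 0, "ty": -40.6, "tz": 111.4, "wx": 0, "wy": 0, "wz": 0, "hand": 0.1},
  {"tx": 0, "ty": -60.2, "tz": 104.2, "wx": 0, "wy": 0, "wz": 0, "hand": 0.1},
  {"tx": 0, "ty": -76.2, "tz": 90.8, "wx": 0, "wy": 0, "wz": 0, "hand": 0.1},
  {"tx": 0, "ty": -86.7, "tz": 72.7, "wx": 0, "wy": 0, "wz": 0, "hand": 0.1},
  {"tx": 0, "ty": -90.3, "tz": 52.1, "wx": 0, "wy": 0, "wz": 0, "hand": 0.1},
])

```text
time_s: 31.65
tool_pos: [0.5965, -0.0424, 0.1192]
ee_rot: [1.983, 0.43, -1.987]
force: [-2.7, -10.3, 4.2]
gripper_width: 0.189
```

```bash
python3 st.py; python3 - <<'E'
from m import *
save("s19",s["img"],180,130,340,250,5)
E
```

```text
[ 0.59649955 -0.04235114  0.11919053] [ -2.6522405  -10.32713843   4.17325864] [-2.41497244  0.41082437 -0.0676263 ] 17.573691586252696
r 0.0603 ang 115.0  Fr -8.2  Ft(cw) -6.8
```

View pics/s19.png

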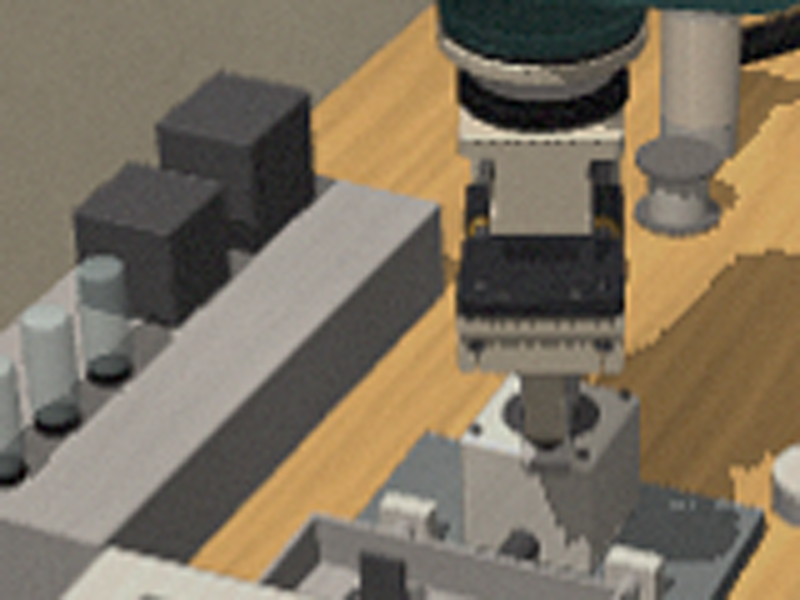

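arm_command([
  {"tx": 0, "ty": 3.6, "tz": -20.6, "wx": 0, "wy": 0, "wz": 0, "hand": 0.1},
  {"tx": 0, "ty": 14.1, "tz": -38.7, "wx": 0, "wy": 0, "wz": 0, "hand": 0.1},
  {"tx": 0, "ty": 30.1, "tz": -52.1, "wx": 0, "wy": 0, "wz": 0, "hand": 0.1},
  {"tx": 0, "ty": 49.7, "tz": -59.3, "wx": 0, "wy": 0, "wz": 0, "hand": 0.1},
  {"tx": 0, "ty": 70.7, "tz": -59.3, "wx": 0, "wy": 0, "wz": 0, "hand": 0.1},
  {"tx": 0, "ty": 90.3, "tz": -52.1, "wx": 0, "wy": 0, "wz": 0, "hand": 0.1},
  {"tx": 0, "ty": 106.3, "tz": -38.7, "wx": 0, "wy": 0, "wz": 0, "hand": 0.1},
  {"tx": 0, "ty": 116.8, "tz": -20.6, "wx": 0, "wy": 0, "wz": 0, "hand": 0.1},
  {"tx": 0, "ty": 120.4, "tz": 0, "wx": 0, "wy": 0, "wz": 0, "hand": 0.1},
  {"tx": 0, "ty": 116.8, "tz": 20.6, "wx": 0, "wy": 0, "wz": 0, "hand": 0.1},
  {"tx": 0, "ty": 106.3, "tz": 38.7, "wx": 0, "wy": 0, "wz": 0, "hand": 0.1},
  {"tx": 0, "ty": 90.3, "tz": 52.1, "wx": 0, "wy": 0, "wz": 0, "hand": 0.1},
])

```text
time_s: 33.25
tool_pos: [0.5867, -0.1471, 0.1192]
ee_rot: [1.986, 0.428, -1.984]
force: [10.0, 2.1, -0.4]
gripper_width: 0.189
```

```bash
python3 st.py
```

```text
[ 0.58668794 -0.14710275  0.11921687] [ 9.95049852  2.09031966 -0.40830947] [ 0.39717625 -1.7965414   0.03545132] 17.536193281994887
r 0.0613 ang -125.2  Fr -7.4  Ft(cw) -6.9
```

arm_command([
  {"tx": 0, "ty": -19.6, "tz": 7.2, "wx": 0, "wy": 0, "wz": 0, "hand": 0.1},
  {"tx": 0, "ty": -40.6, "tz": 7.2, "wx": 0, "wy": 0, "wz": 0, "hand": 0.1},
  {"tx": 0, "ty": -60.2, "tz": 0, "wx": 0, "wy": 0, "wz": 0, "hand": 0.1},
  {"tx": 0, "ty": -76.2, "tz": -13.4, "wx": 0, "wy": 0, "wz": 0, "hand": 0.1},
  {"tx": 0, "ty": -86.7, "tz": -31.5, "wx": 0, "wy": 0, "wz": 0, "hand": 0.1},
  {"tx": 0, "ty": -90.3, "tz": -52.1, "wx": 0, "wy": 0, "wz": 0, "hand": 0.1},
  {"tx": 0, "ty": -86.7, "tz": -72.7, "wx": 0, "wy": 0, "wz": 0, "hand": 0.1},
  {"tx": 0, "ty": -76.2, "tz": -90.8, "wx": 0, "wy": 0, "wz": 0, "hand": 0.1},
  {"tx": 0, "ty": -60.2, "tz": -104.2, "wx": 0, "wy": 0, "wz": 0, "hand": 0.1},
  {"tx": 0, "ty": -40.6, "tz": -111.4, "wx": 0, "wy": 0, "wz": 0, "hand": 0.1},
  {"tx": 0, "ty": -19.6, "tz": -111.4, "wx": 0, "wy": 0, "wz": 0, "hand": 0.1},
  {"tx": 0, "ty": 0, "tz": -104.2, "wx": 0, "wy": 0, "wz": 0, "hand": 0.1},
])

```text
time_s: 34.75
tool_pos: [0.6828, -0.1025, 0.1192]
ee_rot: [1.987, 0.433, -1.984]
force: [-0.3, 7.2, 3.5]
gripper_width: 0.191
```

```bash
python3 st.py; python3 - <<'E'
from m import *
save("s20",s["img"],140,130,360,310,3.6)
E
```

```text
[ 0.68282983 -0.10249535  0.1192103 ] [-0.34210444  7.19980385  3.47028383] [ 1.50400079  0.43755434 -0.02091161] 17.77486384170944
r 0.0611 ang -5.2  Fr -1.0  Ft(cw) -7.1
```

View pics/s20.png

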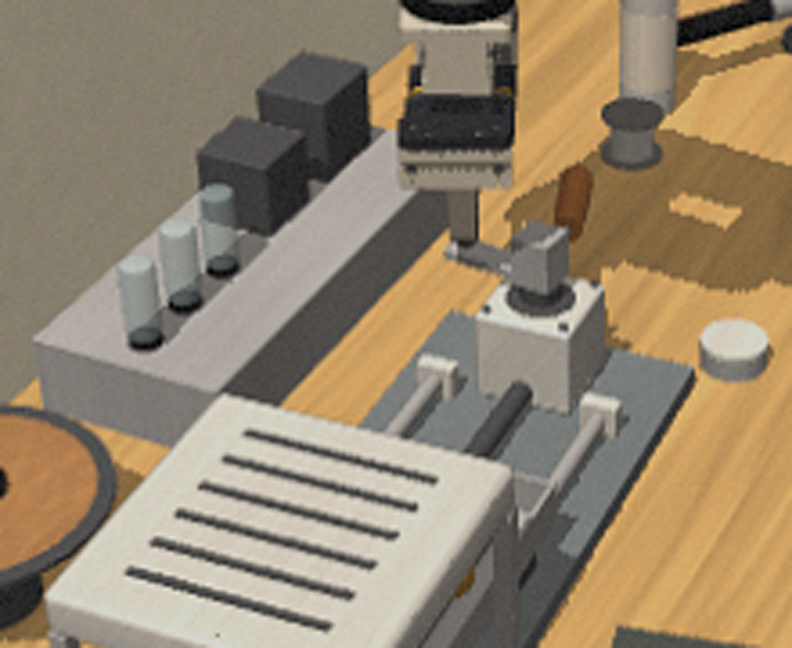

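arm_command([
  {"tx": 0, "ty": 16, "tz": 13.4, "wx": 0, "wy": 0, "wz": 0, "hand": 0.1},
  {"tx": 0, "ty": 26.5, "tz": 31.5, "wx": 0, "wy": 0, "wz": 0, "hand": 0.1},
  {"tx": 0, "ty": 30.1, "tz": 52.1, "wx": 0, "wy": 0, "wz": 0, "hand": 0.1},
  {"tx": 0, "ty": 26.5, "tz": 72.7, "wx": 0, "wy": 0, "wz": 0, "hand": 0.1},
  {"tx": 0, "ty": 16, "tz": 90.8, "wx": 0, "wy": 0, "wz": 0, "hand": 0.1},
  {"tx": 0, "ty": 0, "tz": 104.2, "wx": 0, "wy": 0, "wz": 0, "hand": 0.1},
  {"tx": 0, "ty": -19.6, "tz": 111.4, "wx": 0, "wy": 0, "wz": 0, "hand": 0.1},
  {"tx": 0, "ty": -40.6, "tz": 111.4, "wx": 0, "wy": 0, "wz": 0, "hand": 0.1},
  {"tx": 0, "ty": -60.2, "tz": 104.2, "wx": 0, "wy": 0, "wz": 0, "hand": 0.1},
  {"tx": 0, "ty": -76.2, "tz": 90.8, "wx": 0, "wy": 0, "wz": 0, "hand": 0.1},
  {"tx": 0, "ty": -86.7, "tz": 72.7, "wx": 0, "wy": 0, "wz": 0, "hand": 0.1},
  {"tx": 0, "ty": -90.3, "tz": 52.1, "wx": 0, "wy": 0, "wz": 0, "hand": 0.1},
])

```text
time_s: 36.35
tool_pos: [0.5965, -0.0424, 0.1191]
ee_rot: [1.983, 0.43, -1.987]
force: [-1.5, -12.7, 3.9]
gripper_width: 0.189
```

```bash
python3 st.py
```

```text
[ 0.59646773 -0.04240815  0.11910998] [ -1.50223793 -12.70164501   3.86343912] [-2.55480279  0.33133963  0.00686028] 17.620529881717882
r 0.0603 ang 115.1  Fr -10.9  Ft(cw) -6.7
```

arm_command([
  {"tx": 0, "ty": 3.6, "tz": -20.6, "wx": 0, "wy": 0, "wz": 0, "hand": 0.1},
  {"tx": 0, "ty": 14.1, "tz": -38.7, "wx": 0, "wy": 0, "wz": 0, "hand": 0.1},
  {"tx": 0, "ty": 30.1, "tz": -52.1, "wx": 0, "wy": 0, "wz": 0, "hand": 0.1},
  {"tx": 0, "ty": 49.7, "tz": -59.3, "wx": 0, "wy": 0, "wz": 0, "hand": 0.1},
  {"tx": 0, "ty": 70.7, "tz": -59.3, "wx": 0, "wy": 0, "wz": 0, "hand": 0.1},
  {"tx": 0, "ty": 90.3, "tz": -52.1, "wx": 0, "wy": 0, "wz": 0, "hand": 0.1},
  {"tx": 0, "ty": 106.3, "tz": -38.7, "wx": 0, "wy": 0, "wz": 0, "hand": 0.1},
  {"tx": 0, "ty": 116.8, "tz": -20.6, "wx": 0, "wy": 0, "wz": 0, "hand": 0.1},
  {"tx": 0, "ty": 120.4, "tz": 0, "wx": 0, "wy": 0, "wz": 0, "hand": 0.1},
  {"tx": 0, "ty": 116.8, "tz": 20.6, "wx": 0, "wy": 0, "wz": 0, "hand": 0.1},
  {"tx": 0, "ty": 106.3, "tz": 38.7, "wx": 0, "wy": 0, "wz": 0, "hand": 0.1},
  {"tx": 0, "ty": 90.3, "tz": 52.1, "wx": 0, "wy": 0, "wz": 0, "hand": 0.1},
])

```text
time_s: 37.85
tool_pos: [0.5866, -0.1472, 0.1191]
ee_rot: [1.986, 0.428, -1.985]
force: [9.8, 1.7, 0.1]
gripper_width: 0.191
```

```bash
python3 st.py; python3 - <<'E'
from m import *
save("s21",s["img"],140,180,300,300,5)
save("t21",c["img"],150,130,420,320,2.9)
E
```

```text
[ 0.5866075  -0.14718934  0.11913181] [9.79292955 1.67814116 0.12733419] [ 0.34710522 -1.7425833  -0.02830014] 17.740265218422955
r 0.0614 ang -125.2  Fr -7.0  Ft(cw) -7.0
```

View pics/s21.png

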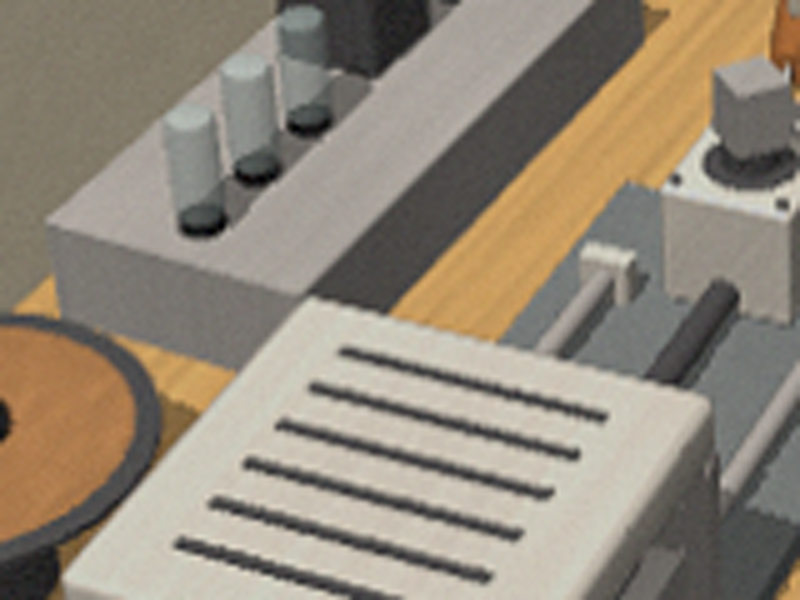

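arm_command([
  {"tx": 0, "ty": -9.5, "tz": 4.5, "wx": 0, "wy": 0, "wz": 0, "hand": 0.1},
  {"tx": 0, "ty": -19.6, "tz": 7.2, "wx": 0, "wy": 0, "wz": 0, "hand": 0.1},
  {"tx": 0, "ty": -30.1, "tz": 8.1, "wx": 0, "wy": 0, "wz": 0, "hand": 0.1},
])

```text
time_s: 38.33
tool_pos: [0.567, -0.1233, 0.1189]
ee_rot: [1.983, 0.428, -1.987]
force: [0.4, -7.0, 5.8]
gripper_width: 0.188
```

```bash
python3 st.py
```

```text
[ 0.5670126  -0.12328378  0.11888867] [ 0.35906733 -6.96268229  5.75635495] [-1.38764115e+00 -1.56398878e-01  7.06302769e-04] 17.504630560309728
r 0.0609 ang -154.5  Fr 2.7  Ft(cw) -6.4
```

arm_command([
  {"tx": 0, "ty": -10.5, "tz": -0.9, "wx": 0, "wy": 0, "wz": 0, "hand": 0.1},
  {"tx": 0, "ty": -20.6, "tz": -3.6, "wx": 0, "wy": 0, "wz": 0, "hand": 0.1},
])

```text
time_s: 38.58
tool_pos: [0.5616, -0.1029, 0.1189]
ee_rot: [1.983, 0.428, -1.987]
force: [-1.8, -6.4, 4.6]
gripper_width: 0.19
```

```bash
python3 st.py
```

```text
[ 0.56155409 -0.10285172  0.11887759] [-1.76383012 -6.38504738  4.59247734] [-1.39597015  0.26457706 -0.02924639] 17.711994127533387
r 0.0607 ang -174.5  Fr 2.4  Ft(cw) -6.2
```

arm_command([
  {"tx": 0, "ty": -9.5, "tz": -4.5, "wx": 0, "wy": 0, "wz": 0, "hand": 0.1},
  {"tx": 0, "ty": -18.1, "tz": -10.5, "wx": 0, "wy": 0, "wz": 0, "hand": 0.1},
])

```text
time_s: 38.83
tool_pos: [0.5635, -0.0819, 0.1189]
ee_rot: [1.982, 0.429, -1.988]
force: [-5.0, -11.9, 7.2]
gripper_width: 0.188
```

```bash
python3 st.py
```

```text
[ 0.56353611 -0.08185349  0.11887012] [ -4.97248479 -11.85262846   7.1915048 ] [-2.42270197e+00  7.69003287e-01  2.64057805e-04] 17.51797244739629
r 0.0604 ang 165.5  Fr 1.8  Ft(cw) -12.7
```

arm_command([
  {"tx": 0, "ty": -3.9, "tz": -3.5, "wx": 0, "wy": 0, "wz": 0, "hand": 0.1},
])

```text
time_s: 38.95
tool_pos: [0.5651, -0.0774, 0.1189]
ee_rot: [1.981, 0.428, -1.988]
force: [-9.1, -13.5, 8.0]
gripper_width: 0.194
```

```bash
python3 st.py
```

```text
[ 0.56508677 -0.07738396  0.11891251] [ -9.13119563 -13.45380814   8.04487467] [-2.92342218  1.40725688 -0.00873787] 18.066490819054305
r 0.0602 ang 161.0  Fr 4.2  Ft(cw) -15.7
```

arm_command([
  {"tx": 0, "ty": -3.5, "tz": -3.9, "wx": 0, "wy": 0, "wz": 0, "hand": 0.1},
  {"tx": 0, "ty": -3.5, "tz": -3.9, "wx": 0, "wy": 0, "wz": 0, "hand": 0.1},
])

```text
time_s: 39.2
tool_pos: [0.5672, -0.0729, 0.119]
ee_rot: [1.981, 0.427, -1.988]
force: [-8.1, -11.5, 10.9]
gripper_width: 0.194
```

```bash
python3 st.py; python3 - <<'E'
from m import *
save("s22",s["img"],140,180,300,300,5)
save("t22",c["img"],150,130,420,320,2.9)
E
```

```text
[ 0.56722403 -0.07294614  0.11900238] [ -8.05555115 -11.46324846  10.9384208 ] [-2.50917335  1.34244589  0.01450213] 18.04298109292711
r 0.0598 ang 156.3  Fr 2.8  Ft(cw) -13.7
```

View pics/s22.png

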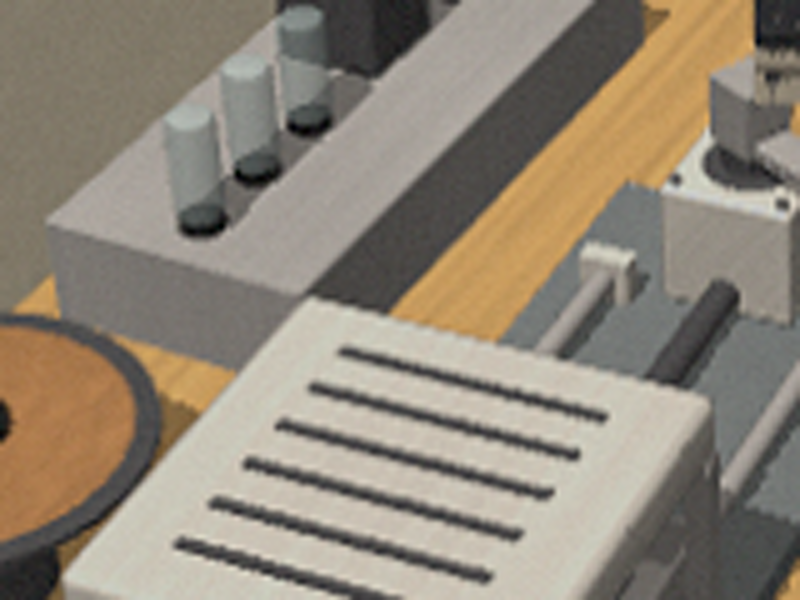

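View pics/t22.png

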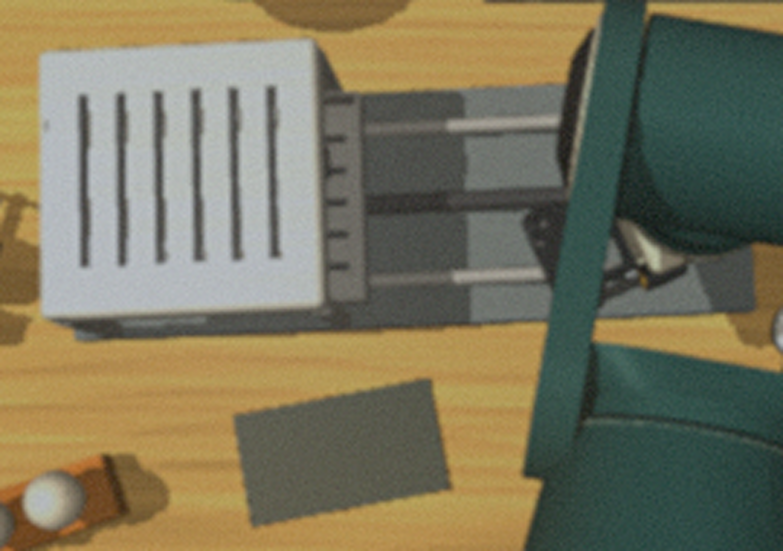

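```bash
python3 - <<'E'
from m import *
cv2.imwrite("top3.bmp",c["img"])
I=c["img"].astype(int).sum(2)//3
for r in [170,185,205,220,226]: print(r,I[r-1:r+2,262:284].mean(0).astype(int))
a=np.radians(2.7); y=np.array([-np.sin(a),np.cos(a)])
I0=cv2.imread("top1.bmp").astype(int).sum(2)//3
for r in [170,185,205,220]: print(r,I0[r-1:r+2,352:374].mean(0).astype(int))
E
```

```text
170 [ 98 106 104 108 104 105 103 105 105 106 104  94  75  69  74  81  78  76
  77  79  75  76]
185 [ 64  72  97 106 107 104 106 105 104 109 107 104  87  71  72  75  79  80
  77  78  77  77]
205 [ 85  94 103 103 105 105 105 102 102 102 103 103  98  83  69  72  73  78
  73  75  75  75]
220 [ 82  82  89  87  83  84  85  86  95 104 105 106 104  87  70  75  76  79
  78  76  80  76]
226 [ 83  91 104 106 107 106 105 108 104 105 103 104 102  87  74  85  99  99
 100  99 100 100]
170 [131 132 132 133 132 130 115 106 114 106  84  91 103 105 104 104  93  73
  62  63  63  61]
185 [ 85  88 115 128 132 133 128 115 104 109  92  67  63  65  64  63  57  69
  86 119 146 150]
205 [104 102 102 117 126 128 128 126 114 106 107  91  69  60  59  64  62  61
  70  85 113 136]
220 [117 121 122 123 127 127 129 129 127 109 106 106  88  79  95 105 108 107
 105  86  67  62]
```

```bash
python3 - <<'E'
from m import *
a=np.radians(2.7); y=np.array([-np.sin(a),np.cos(a)])
for u0,u1,v in [(362.2,274,185),(363.2,274.8,205),(363.9,275.0,220)]:
    A=plane(c,u0,v,.073);B=plane(c,u1,v,.073); print((B-A)[:2]@y*1000, (A[:2]-[.6223,-.0971])@y*1000,(B[:2]-[.6223,-.0971])@y*1000)
E
```

```text
192.43965839790906 53.02846068257378 245.46811908048286
191.98578621599034 53.03832197021515 245.02410818620552
192.41240991542494 53.15251602097269 245.56492593639766
```

arm_command([
  {"tx": 0, "ty": -1.6, "tz": -2.1, "wx": 0, "wy": 0, "wz": 0, "hand": 0.1},
  {"tx": 0, "ty": -3.2, "tz": -4.2, "wx": 0, "wy": 0, "wz": 0, "hand": 0.1},
], grip_force=50)

```text
time_s: 39.75
tool_pos: [0.5693, -0.069, 0.119]
ee_rot: [1.98, 0.426, -1.989]
force: [-13.5, -17.7, 11.3]
gripper_width: 0.185
```

```bash
python3 st.py; python3 - <<'E'
from m import *
I=c["img"].astype(int).sum(2)//3
for r in [170,185,205,220,226]: print(r,I[r-1:r+2,268:280].mean(0).astype(int))
E
```

```text
[ 0.56929772 -0.06897053  0.11897276] [-13.45647287 -17.68495165  11.34277305] [-3.73596077  2.30009575  0.02434539] 17.219283244038756
r 0.0597 ang 152.0  Fr 3.6  Ft(cw) -21.9
170 [105 104 106 105 106  93  79  71  74  76  78  73]
185 [106 107 107 107 109 103  86  69  72  76  78  77]
205 [102 104 103 102 105 104  97  81  69  72  75  75]
220 [ 83  88  97 103 108 104  99  87  71  73  75  79]
226 [107 107 105 106 105 106 105  86  74  87  98  98]
```

arm_command([
  {"tx": 0, "ty": 2.5, "tz": 3.3, "wx": 0, "wy": 0, "wz": 0, "hand": 0.1},
  {"tx": 0, "ty": 2.5, "tz": 3.3, "wx": 0, "wy": 0, "wz": 0, "hand": 0.36},
  {"tx": 0, "ty": 2.5, "tz": 3.3, "wx": 0, "wy": 0, "wz": 0, "hand": 0.36},
  {"tx": 0, "ty": 2.5, "tz": 3.3, "wx": 0, "wy": 0, "wz": 0, "hand": 0.36},
])

```text
time_s: 40.35
tool_pos: [0.5676, -0.0703, 0.1179]
ee_rot: [1.983, 0.431, -1.988]
force: [-0.4, 0.3, -0.2]
gripper_width: 0.359
```

```bash
python3 st.py; python3 -c "
from h import *
go(.35,-.3,.3)"
```

```text
[ 0.567606   -0.07029885  0.11785089] [-0.3891792   0.29452669 -0.20031743] [-0.02170292  0.14480497  0.02295509] 33.4007631384384
r 0.0606 ang 153.9  Fr 0.5  Ft(cw) 0.1
row tx -181.6 ty 118.7 tz 293.6  w 0.0 0.1 0.1 | a0 -65.5 a -65.5 q6 0.98 t 40.4
```

Now up, then aside for a clear view.

arm_command([
  {"tx": -50, "ty": 0, "tz": 0, "wx": 0, "wy": 0, "wz": 0, "hand": 0.36},
  {"tx": -110, "ty": 0, "tz": 0, "wx": 0, "wy": 0, "wz": 0, "hand": 0.36},
  {"tx": -170, "ty": 0, "tz": 0, "wx": 0, "wy": 0, "wz": 0, "hand": 0.36},
  {"tx": -180, "ty": 119, "tz": 294, "wx": 0, "wy": 0, "wz": 0, "hand": 0.5},
  {"tx": -180, "ty": 119, "tz": 294, "wx": 0, "wy": 0, "wz": 0, "hand": 0.5},
  {"tx": -180, "ty": 119, "tz": 294, "wx": 0, "wy": 0, "wz": 0, "hand": 0.5},
  {"tx": -180, "ty": 119, "tz": 294, "wx": 0, "wy": 0, "wz": 0, "hand": 0.5},
  {"tx": -180, "ty": 119, "tz": 294, "wx": 0, "wy": 0, "wz": 0, "hand": 0.5},
  {"tx": -180, "ty": 119, "tz": 294, "wx": 0, "wy": 0, "wz": 0, "hand": 0.5},
])

```text
time_s: 41.48
tool_pos: [0.3473, -0.3026, 0.2989]
ee_rot: [1.986, 0.426, -1.99]
force: [0.5, 0.6, -0.7]
gripper_width: 0.5
```

```bash
python3 - <<'E'
from m import *
S0=np.mean([cam("side")["img"].astype(float) for _ in range(5)],0).astype(np.uint8)
C0=np.mean([cam("top")["img"].astype(float) for _ in range(5)],0).astype(np.uint8)
cv2.imwrite("side4.bmp",S0);cv2.imwrite("top4.bmp",C0)
def Z(im,u,v,w,k): return cv2.resize(im[v-w//2:v+w//2,u-w//2:u+w//2],None,fx=k,fy=k,interpolation=cv2.INTER_CUBIC)
cv2.imwrite("pics/ck.png",np.hstack([Z(C0,385,190,50,8),Z(S0,298,200,50,8)])[:,:,::-1])
save("t23",C0);save("s23",S0)
I=C0.astype(int).sum(2)//3
for r in [170,185,205,220,226]: print(r,I[r-1:r+2,268:280].mean(0).astype(int))
E
```

```text
170 [86 86 86 86 86 76 63 57 61 62 62 61]
185 [87 86 87 86 87 85 70 57 59 62 64 64]
205 [83 84 84 83 84 85 80 66 55 57 59 62]
220 [68 71 77 86 87 85 84 72 58 58 62 63]
226 [86 86 87 86 86 86 86 72 60 69 80 82]
```

View pics/ck.png

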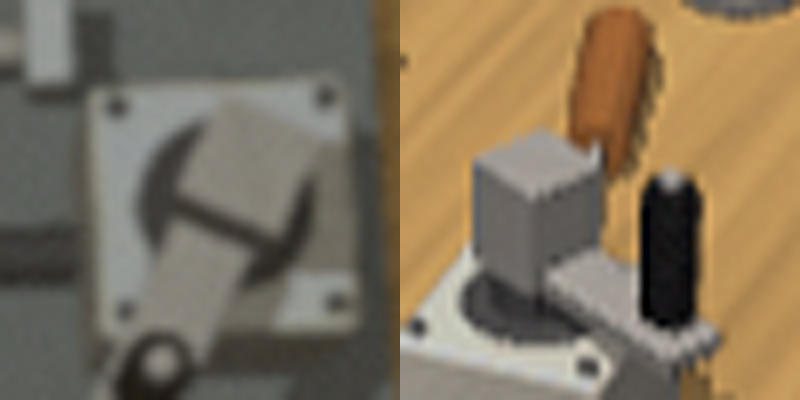

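View pics/t23.png

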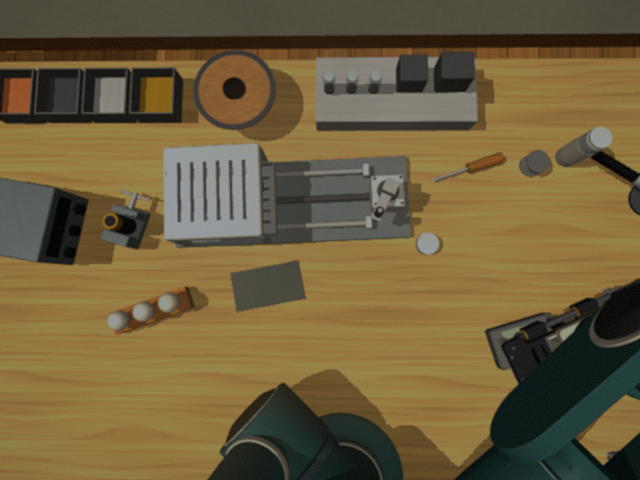

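View pics/s23.png

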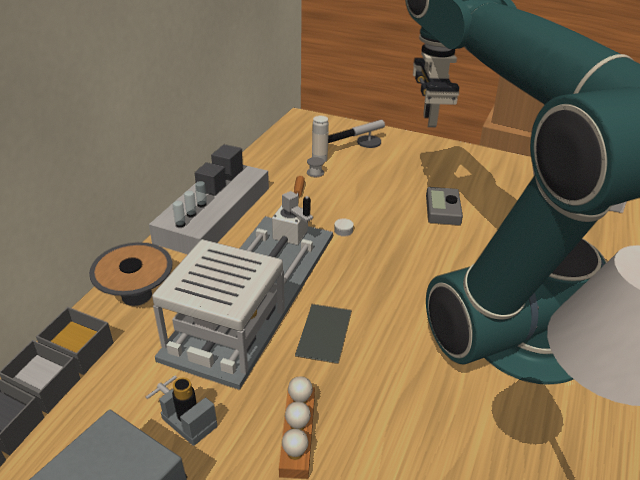

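```bash
python3 - <<'E'
from m import *
S0=cv2.imread("side4.bmp"); save("s24",S0,140,270,300,390,5)
t=T(385,190);sd=S(298,200)
H=pr("handle",t(163,355),sd(670,180))
Q=[pr("hub",t(*a),sd(*b)) for a,b in [((222,98),(478,160)),((325,142),(545,130)),((280,232),(602,170)),((180,190),(540,198))]]
m=np.mean(Q,0);print(m)
for i,j in [(0,1),(3,2),(0,3),(1,2)]: print(np.degrees(np.arctan2(*(Q[j]-Q[i])[[1,0]])))
d=H-m; print(np.hypot(*d[:2]),np.degrees(np.arctan2(d[1],d[0])))
E
```

```text
handle [568.2 -72.2 159. ] gap 0.9
hub [638.4 -89.7 137.5] gap 0.1
hub [ 627.9 -115.7  136.1] gap 0.8
hub [ 604.4 -104.5  134.4] gap 0.4
hub [614.  -79.3 136.7] gap 1.9
[ 0.62115314 -0.09732376  0.13616842]
-112.10399755582579
-110.72306717611283
156.94522515191196
154.56540576244976
0.05859441107345958 154.57560984148495
```

View pics/s24.png

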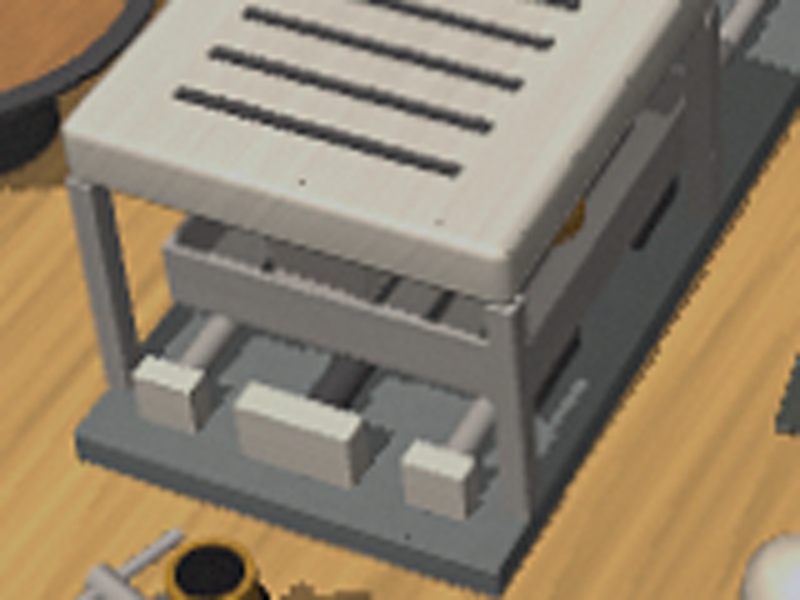

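```bash
python3 -c "
from h import *
go(.5678,-.0713,.21,64);go(.5678,-.0713,.118,64)"
```

```text
row tx 88.2 ty -118.0 tz -293.6  w 50.5 0.1 -0.0 | a0 -65.5 a -116.0 q6 0.38 t 42.2
row tx 180.2 ty -117.9 tz -293.7  w 50.5 0.1 -0.0 | a0 -65.5 a -116.0 q6 0.38 t 42.2
```

arm_command([
  {"tx": 88, "ty": -118, "tz": -294, "wx": 50.5, "wy": 0, "wz": 0, "hand": 0.4},
  {"tx": 88, "ty": -118, "tz": -294, "wx": 50.5, "wy": 0, "wz": 0, "hand": 0.4},
  {"tx": 88, "ty": -118, "tz": -294, "wx": 50.5, "wy": 0, "wz": 0, "hand": 0.4},
  {"tx": 88, "ty": -118, "tz": -294, "wx": 50.5, "wy": 0, "wz": 0, "hand": 0.4},
  {"tx": 88, "ty": -118, "tz": -294, "wx": 50.5, "wy": 0, "wz": 0, "hand": 0.4},
  {"tx": 88, "ty": -118, "tz": -294, "wx": 50.5, "wy": 0, "wz": 0, "hand": 0.4},
  {"tx": 88, "ty": -118, "tz": -294, "wx": 50.5, "wy": 0, "wz": 0, "hand": 0.4},
  {"tx": 88, "ty": -118, "tz": -294, "wx": 50.5, "wy": 0, "wz": 0, "hand": 0.4},
])

```text
time_s: 43.18
tool_pos: [0.568, -0.0715, 0.2102]
ee_rot: [-1.968, 0.455, 1.972]
force: [0.4, 0.5, 1.1]
gripper_width: 0.402
```

```bash
python3 st.py; python3 - <<'E'
from m import *
go(.5678,-.0713,.118,64)
save("s25",s["img"],252,150,340,215,8)
E
```

```text
[ 0.5679577  -0.07152719  0.21024853] [0.40481554 0.52107638 1.08799268] [-0.03309756  0.13863523  0.00435311] 37.37736830532344
r 0.0597 ang 154.8  Fr -0.1  Ft(cw) 0.6
row tx 92.8 ty -0.8 tz 0.3  w -0.1 0.0 -0.0 | a0 -116.1 a -116.0 q6 1.86 t 43.3
```

View pics/s25.png

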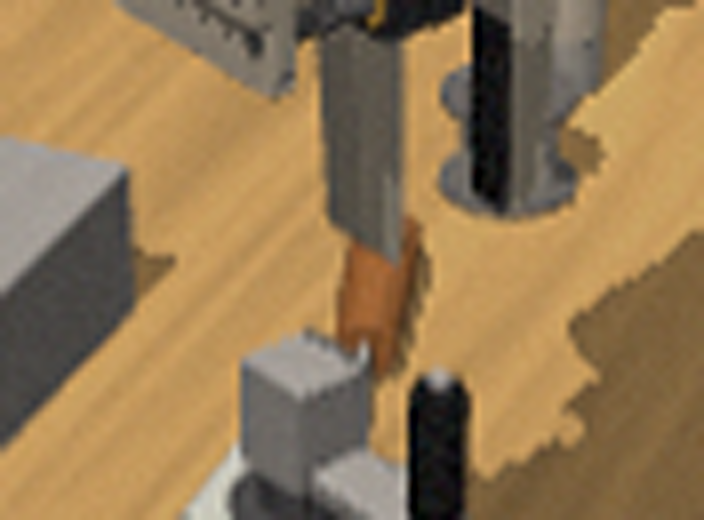

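arm_command([
  {"tx": 50, "ty": -0.5, "tz": 0.3, "wx": 0, "wy": 0, "wz": 0, "hand": 0.4},
  {"tx": 92, "ty": -0.5, "tz": 0.3, "wx": 0, "wy": 0, "wz": 0, "hand": 0.4},
  {"tx": 92, "ty": -0.5, "tz": 0.3, "wx": 0, "wy": 0, "wz": 0, "hand": 0.1},
  {"tx": 92, "ty": -0.5, "tz": 0.3, "wx": 0, "wy": 0, "wz": 0, "hand": 0.1},
  {"tx": 92, "ty": -0.5, "tz": 0.3, "wx": 0, "wy": 0, "wz": 0, "hand": 0.1},
  {"tx": 92, "ty": -0.5, "tz": 0.3, "wx": 0, "wy": 0, "wz": 0, "hand": 0.1},
], grip_force=50)

```text
time_s: 44.02
tool_pos: [0.5685, -0.0716, 0.1205]
ee_rot: [-1.97, 0.457, 1.969]
force: [-3.3, -4.3, 1.1]
gripper_width: 0.18
```

```bash
cat > edge.py <<'E'
from m import *
I=np.mean([cam("top")["img"].astype(float).sum(2)/3 for _ in range(6)],0)
a=np.radians(2.7); y=np.array([-np.sin(a),np.cos(a)])
for r in [180,185,205,210,220]:
    l=I[r-1:r+2,268:285].mean(0); hi=l[3:5].mean(); hi=l[2:6].max(); lo=l.min()
    m=(hi+lo)/2; k=[i for i in range(3,16) if l[i]>=m>l[i+1]][0]
    u=268+k+(l[k]-m)/(l[k]-l[k+1]); print(r,round(u,2),end=" | ")
print()
E
python3 st.py; python3 edge.py
```

```text
[ 0.56847307 -0.07156753  0.1205458 ] [-3.3118971  -4.29221974  1.06183909] [-0.84776875  0.73750727 -0.02453782] 16.751066724858795
r 0.0593 ang 154.6  Fr 1.1  Ft(cw) -5.3
180 273.82 | 185 273.93 | 205 274.74 | 210 274.77 | 220 274.96 |
```

arm_command([
  {"tx": 0, "ty": -2, "tz": 0, "wx": 0, "wy": 0, "wz": 0, "hand": 0.1},
  {"tx": 0, "ty": -4, "tz": 0, "wx": 0, "wy": 0, "wz": 0, "hand": 0.1},
])

```text
time_s: 44.68
tool_pos: [0.5699, -0.0688, 0.1205]
ee_rot: [-1.97, 0.46, 1.97]
force: [-8.3, -12.8, 2.2]
gripper_width: 0.184
```

```bash
python3 st.py; python3 edge.py
```

```text
[ 0.5698735  -0.06879693  0.12047428] [ -8.30430462 -12.79984098   2.21686728] [-2.66842472  1.51214454  0.04297335] 17.1191935065851
r 0.0593 ang 151.6  Fr 1.2  Ft(cw) -15.2
180 273.84 | 185 273.97 | 205 274.64 | 210 274.79 | 220 275.06 |
```

arm_command([
  {"tx": 0, "ty": -2, "tz": 0.1, "wx": 0, "wy": 0, "wz": 0, "hand": 0.1},
  {"tx": 0, "ty": -4, "tz": 0.3, "wx": 0, "wy": 0, "wz": 0, "hand": 0.1},
])

```text
time_s: 45.32
tool_pos: [0.5713, -0.0661, 0.1204]
ee_rot: [-1.971, 0.462, 1.97]
force: [-6.3, -22.1, 1.5]
gripper_width: 0.185
```

```bash
python3 st.py; python3 edge.py
```

```text
[ 0.57126499 -0.06608267  0.12041774] [ -6.32808321 -22.06909138   1.50256493] [-4.2124517   1.44473361  0.00504626] 17.185878373425943
r 0.0594 ang 148.6  Fr -6.1  Ft(cw) -22.1
180 273.78 | 185 273.93 | 205 274.62 | 210 274.7 | 220 274.99 |
```

arm_command([
  {"tx": 0, "ty": 3, "tz": 0, "wx": 0, "wy": 0, "wz": 0, "hand": 0.1},
  {"tx": 0, "ty": 5.5, "tz": 0, "wx": 0, "wy": 0, "wz": 0, "hand": 0.1},
  {"tx": 0, "ty": 5.5, "tz": 0, "wx": 0, "wy": 0, "wz": 0, "hand": 0.4},
  {"tx": 0, "ty": 5.5, "tz": 0, "wx": 0, "wy": 0, "wz": 0, "hand": 0.4},
  {"tx": 0, "ty": 5.5, "tz": 0, "wx": 0, "wy": 0, "wz": 0, "hand": 0.4},
  {"tx": -40, "ty": 5.5, "tz": 0, "wx": 0, "wy": 0, "wz": 0, "hand": 0.4},
  {"tx": -80, "ty": 5.5, "tz": 0, "wx": 0, "wy": 0, "wz": 0, "hand": 0.4},
  {"tx": -80, "ty": 5.5, "tz": 0, "wx": 0, "wy": 0, "wz": 0, "hand": 0.46},
])

```text
time_s: 46.72
tool_pos: [0.5701, -0.0684, 0.2018]
ee_rot: [-1.973, 0.455, 1.966]
force: [-0.1, 1.0, -1.0]
gripper_width: 0.448
```

```bash
python3 st.py; python3 edge.py; python3 - <<'E'
from m import *
save("s26",s["img"],270,170,330,230,10)
go(.622,-.097,.2,154.5); go(.622,-.097,.114,154.5)
E
```

```text
[ 0.57005962 -0.06835945  0.20182784] [-0.12735746  0.98814182 -0.98388648] [ 0.04876559  0.10303846 -0.01473346] 41.6207225445561
r 0.0593 ang 151.1  Fr 0.6  Ft(cw) 0.8
180 273.87 | 185 273.97 | 205 274.7 | 210 274.73 | 220 275.0 | 
row tx -2.4 ty 2.4 tz -60.4  w 89.5 0.1 -0.1 | a0 -116.0 a -205.5 q6 1.86 t 47.2
row tx 83.6 ty 2.4 tz -60.6  w 89.5 0.1 -0.1 | a0 -116.0 a -205.5 q6 1.86 t 47.2
```

View pics/s26.png

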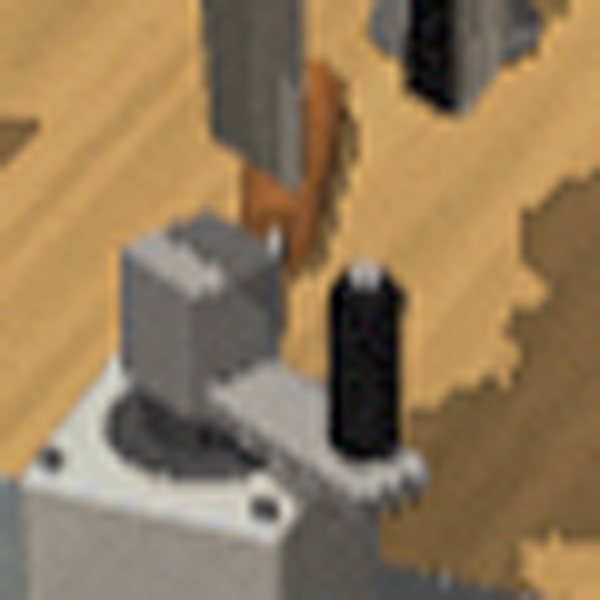

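```bash
python3 - <<'E'
from m import *
for z in (.159,.163):
    P=plane(s,306.4,196.9,z); d=P[:2]-[.6216,-.0972]; print(P,np.hypot(*d),np.degrees(np.arctan2(d[1],d[0])))
E
```

```text
[ 0.56787867 -0.07290657  0.159     ] 0.05895890754072018 155.66694463413043
[ 0.56533359 -0.06706962  0.163     ] 0.06382592138054487 151.8311713874723
```

arm_command([
  {"tx": -5, "ty": 2.4, "tz": -60.4, "wx": -90, "wy": 0, "wz": 0, "hand": 0.46},
  {"tx": -5, "ty": 2.4, "tz": -60.4, "wx": -90, "wy": 0, "wz": 0, "hand": 0.46},
  {"tx": -5, "ty": 2.4, "tz": -60.4, "wx": -90, "wy": 0, "wz": 0, "hand": 0.46},
  {"tx": -5, "ty": 2.4, "tz": -60.4, "wx": -90, "wy": 0, "wz": 0, "hand": 0.46},
  {"tx": -5, "ty": 2.4, "tz": -60.4, "wx": -90, "wy": 0, "wz": 0, "hand": 0.46},
  {"tx": -5, "ty": 2.4, "tz": -60.4, "wx": -90, "wy": 0, "wz": 0, "hand": 0.46},
  {"tx": -5, "ty": 2.4, "tz": -60.4, "wx": -90, "wy": 0, "wz": 0, "hand": 0.46},
  {"tx": -5, "ty": 2.4, "tz": -60.4, "wx": -90, "wy": 0, "wz": 0, "hand": 0.46},
  {"tx": -5, "ty": 2.4, "tz": -60.4, "wx": -90, "wy": 0, "wz": 0, "hand": 0.46},
  {"tx": -5, "ty": 2.4, "tz": -60.4, "wx": -90, "wy": 0, "wz": 0, "hand": 0.46},
])

```text
time_s: 48.58
tool_pos: [0.6221, -0.097, 0.203]
ee_rot: [1.535, 0.959, -1.538]
force: [-0.1, 0.3, 0.7]
gripper_width: 0.459
```

```bash
python3 st.py; python3 - <<'E'
from m import *
save("s27",s["img"],262,150,332,220,9)
go(.622,-.0972,.115,-26)
E
```

```text
[ 0.62211262 -0.09703475  0.20301668] [-0.1017128   0.33733716  0.69061061] [-0.05226573  0.0993377  -0.0399707 ] 42.6505284354273
r 0.0001 ang -17.1  Fr -0.2  Ft(cw) -0.3
row tx 88.0 ty 0.1 tz 0.2  w -0.1 0.0 0.1 | a0 -26.1 a -26.0 q6 0.26 t 48.7
```

View pics/s27.png

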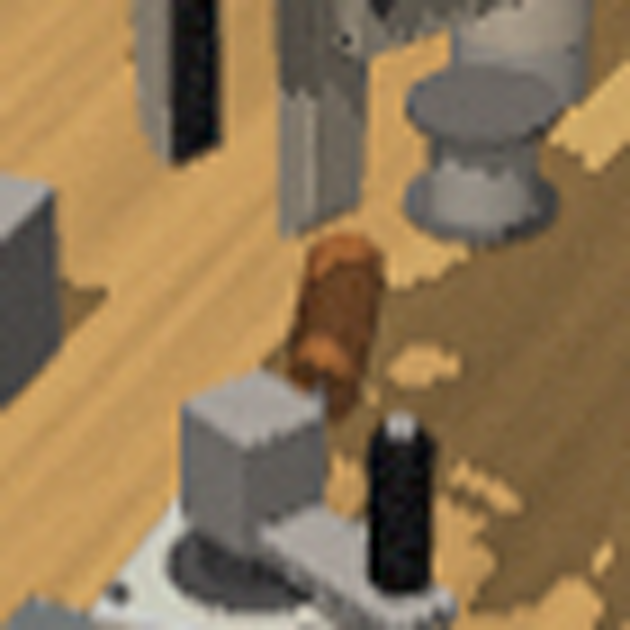

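arm_command([
  {"tx": 50, "ty": 0, "tz": 0, "wx": 0, "wy": 0, "wz": 0, "hand": 0.46},
  {"tx": 80, "ty": 0, "tz": 0, "wx": 0, "wy": 0, "wz": 0, "hand": 0.46},
  {"tx": 90, "ty": 0, "tz": 0, "wx": 0, "wy": 0, "wz": 0, "hand": 0.46},
  {"tx": 90, "ty": 0, "tz": 0, "wx": 0, "wy": 0, "wz": 0, "hand": 0.46},
  {"tx": 90, "ty": 0, "tz": 0, "wx": 0, "wy": 0, "wz": 0, "hand": 0.2},
  {"tx": 90, "ty": 0, "tz": 0, "wx": 0, "wy": 0, "wz": 0, "hand": 0.2},
  {"tx": 90, "ty": 0, "tz": 0, "wx": 0, "wy": 0, "wz": 0, "hand": 0.2},
  {"tx": 90, "ty": 0, "tz": 0, "wx": 0, "wy": 0, "wz": 0, "hand": 0.2},
], grip_force=45)

```text
time_s: 49.68
tool_pos: [0.6222, -0.097, 0.1144]
ee_rot: [1.535, 0.959, -1.536]
force: [-3.5, 1.3, 5.4]
gripper_width: 0.298
```

```bash
python3 st.py
```

```text
[ 0.62216815 -0.09696497  0.11442766] [-3.53875289  1.32743856  5.39114321] [0.19322312 0.66320501 0.09533853] 27.676255414426326
r 0.0002 ang 11.8  Fr -3.2  Ft(cw) -2.0
```

Gripped squarely (27.7 mm). Lift slowly off the shaft.

arm_command([
  {"tx": -6, "ty": 0, "tz": 0, "wx": 0, "wy": 0, "wz": 0, "hand": 0.2},
  {"tx": -14, "ty": 0, "tz": 0, "wx": 0, "wy": 0, "wz": 0, "hand": 0.2},
  {"tx": -24, "ty": 0, "tz": 0, "wx": 0, "wy": 0, "wz": 0, "hand": 0.2},
  {"tx": -40, "ty": 0, "tz": 0, "wx": 0, "wy": 0, "wz": 0, "hand": 0.2},
  {"tx": -90, "ty": 0, "tz": 0, "wx": 0, "wy": 0, "wz": 0, "hand": 0.2},
  {"tx": -105, "ty": 0, "tz": 0, "wx": 0, "wy": 0, "wz": 0, "hand": 0.2},
  {"tx": -105, "ty": 0, "tz": 0, "wx": 0, "wy": 0, "wz": 0, "hand": 0.2},
])

```text
time_s: 50.55
tool_pos: [0.6225, -0.0971, 0.2195]
ee_rot: [1.536, 0.958, -1.535]
force: [0.4, 0.7, -0.7]
gripper_width: 0.198
```

```bash
python3 st.py; python3 edge.py; python3 - <<'E'
from m import *
save("s28",s["img"],242,120,342,220,6)
go(.4273,.1273,.22,-65.5)
# mat corners
C0=cv2.imread("top4.bmp"); save("mat",C0,220,250,320,320,7)
E
```

```text
[ 0.62254999 -0.0970644   0.21950346] [ 0.43216662  0.70937803 -0.72083319] [-0.14415544  0.07945435  0.0298684 ] 18.39777024342793
r 0.0006 ang -6.7  Fr 0.3  Ft(cw) -0.8
180 273.83 | 185 273.93 | 205 274.67 | 210 274.69 | 220 275.01 | 
row tx -1.9 ty -273.5 tz -116.1  w 39.5 0.1 0.1 | a0 -26.0 a -65.5 q6 0.26 t 51.0
```

View pics/s28.png

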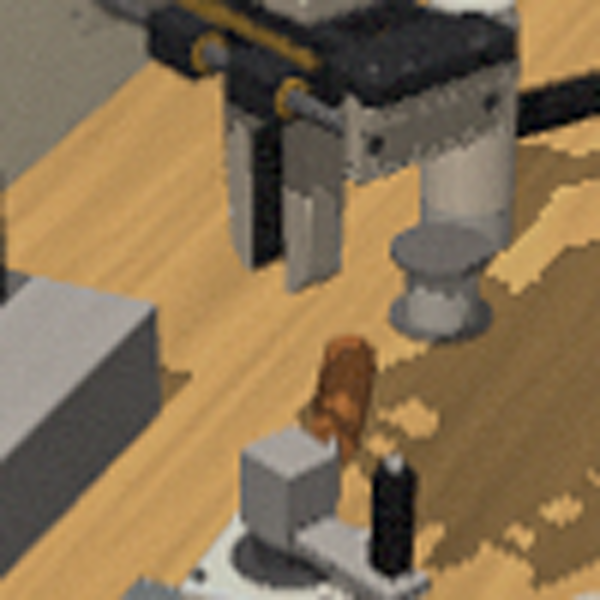

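View pics/mat.png

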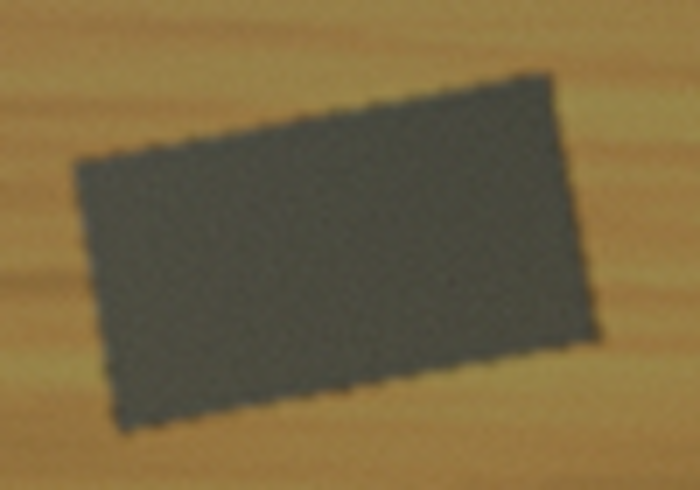

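arm_command([
  {"tx": 0, "ty": 0, "tz": 0.4, "wx": 0, "wy": 0, "wz": 0, "hand": 0.46},
  {"tx": 0, "ty": 0, "tz": 0.4, "wx": 0, "wy": 0, "wz": 0, "hand": 0.46},
  {"tx": 60, "ty": 0, "tz": 0.4, "wx": 0, "wy": 0, "wz": 0, "hand": 0.46},
  {"tx": 95, "ty": 0, "tz": 0.4, "wx": 0, "wy": 0, "wz": 0, "hand": 0.46},
  {"tx": 107, "ty": 0, "tz": 0.4, "wx": 0, "wy": 0, "wz": 0, "hand": 0.46},
  {"tx": 107, "ty": 0, "tz": 0.4, "wx": 0, "wy": 0, "wz": 0, "hand": 0.46},
], grip_force=60)

```text
time_s: 51.8
tool_pos: [0.6219, -0.0974, 0.1114]
ee_rot: [1.534, 0.96, -1.537]
force: [-0.4, 0.1, 0.3]
gripper_width: 0.46
```

```bash
python3 st.py; python3 - <<'E'
from m import *
save("s29",s["img"],252,150,332,230,8)
E
```

```text
[ 0.62191771 -0.09741249  0.11142869] [-0.40814631  0.14726126  0.26418419] [-0.09778027  0.0755094   0.01632098] 42.754747771921615
r 0.0004 ang -101.3  Fr -0.1  Ft(cw) 0.4
```

View pics/s29.png

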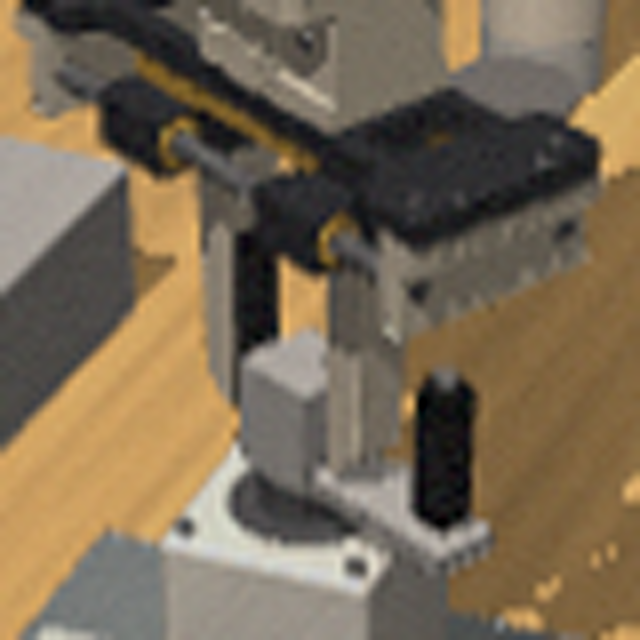

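arm_command([
  {"tx": 0, "ty": 0, "tz": 0, "wx": 0, "wy": 0, "wz": 0, "hand": 0.15},
  {"tx": 0, "ty": 0, "tz": 0, "wx": 0, "wy": 0, "wz": 0, "hand": 0.15},
  {"tx": 0, "ty": 0, "tz": 0, "wx": 0, "wy": 0, "wz": 0, "hand": 0.15},
  {"tx": 0, "ty": 0, "tz": 0, "wx": 0, "wy": 0, "wz": 0, "hand": 0.15},
  {"tx": -1, "ty": 0, "tz": 0, "wx": 0, "wy": 0, "wz": 0, "hand": 0.15},
], grip_force=60)

```text
time_s: 52.52
tool_pos: [0.6217, -0.0972, 0.1123]
ee_rot: [1.534, 0.96, -1.537]
force: [-0.9, 0.3, -4.6]
gripper_width: 0.303
```

```bash
python3 st.py
```

```text
[ 0.6217087  -0.09722042  0.11228787] [-0.86425662  0.2722139  -4.60222606] [0.18708675 0.02244208 0.14757568] 28.18671069275681
r 0.0004 ang -142.9  Fr 0.5  Ft(cw) 0.7
```

arm_command([
  {"tx": -2, "ty": 0, "tz": 0, "wx": 0, "wy": 0, "wz": 0, "hand": 0.15},
])

```text
time_s: 52.65
tool_pos: [0.6215, -0.0973, 0.1125]
ee_rot: [1.534, 0.961, -1.538]
force: [9.0, -0.1, -26.6]
gripper_width: 0.297
```

```bash
python3 st.py
```

```text
[ 0.62146834 -0.09725499  0.11248901] [  9.02936096  -0.08567855 -26.58065554] [-0.20432068 -1.69364858  0.14635997] 27.610561148071163
r 0.0006 ang -154.4  Fr -8.1  Ft(cw) -4.0
```

arm_command([
  {"tx": 2, "ty": 0, "tz": 0, "wx": -2, "wy": 0, "wz": 0, "hand": 0.15},
  {"tx": 2, "ty": 0, "tz": 0, "wx": -5, "wy": 0, "wz": 0, "hand": 0.15},
])

```text
time_s: 52.9
tool_pos: [0.6217, -0.0973, 0.1122]
ee_rot: [1.472, 1.015, -1.474]
force: [-2.1, 2.1, -1.4]
gripper_width: 0.299
```

```bash
python3 st.py
```

```text
[ 0.62173375 -0.09727137  0.11224849] [-2.11004132  2.1285604  -1.35553804] [ 0.28008819  0.33006775 -0.12973785] 27.850928740459167
r 0.0004 ang -134.5  Fr -0.0  Ft(cw) 3.0
```

arm_command([
  {"tx": -2, "ty": 0, "tz": 0, "wx": 0, "wy": 0, "wz": 0, "hand": 0.15},
])

```text
time_s: 53.02
tool_pos: [0.6215, -0.0972, 0.1126]
ee_rot: [1.472, 1.015, -1.476]
force: [8.6, -0.3, -29.3]
gripper_width: 0.302
```

```bash
python3 st.py
```

```text
[ 0.62148623 -0.09724258  0.11260506] [  8.58825575  -0.33829964 -29.34395483] [-0.09877038 -1.75711791  0.30100789] 28.047938855327796
r 0.0006 ang -154.7  Fr -7.6  Ft(cw) -4.0
```

arm_command([
  {"tx": 0, "ty": 0, "tz": 0, "wx": 2.5, "wy": 0, "wz": 0, "hand": 0.15},
  {"tx": 0, "ty": 0, "tz": 0, "wx": 5, "wy": 0, "wz": 0, "hand": 0.15},
])

```text
time_s: 53.28
tool_pos: [0.6216, -0.0972, 0.1125]
ee_rot: [1.535, 0.96, -1.539]
force: [6.5, 0.7, -18.0]
gripper_width: 0.298
```

```bash
python3 st.py
```

```text
[ 0.6215966  -0.09718613  0.11248789] [  6.46154183   0.66183067 -18.00666338] [ 0.13010755 -1.21783498  1.14405594] 27.741357580289797
r 0.0004 ang -155.2  Fr -6.1  Ft(cw) -2.1
```

arm_command([
  {"tx": 2, "ty": 0, "tz": 0, "wx": -4, "wy": 0, "wz": 0, "hand": 0.15},
  {"tx": 2, "ty": 0, "tz": 0, "wx": -8, "wy": 0, "wz": 0, "hand": 0.15},
  {"tx": 2, "ty": 0, "tz": 0, "wx": -8, "wy": 0, "wz": 0, "hand": 0.15},
])

```text
time_s: 53.65
tool_pos: [0.6217, -0.0973, 0.1123]
ee_rot: [1.437, 1.044, -1.439]
force: [-1.5, 3.7, -2.3]
gripper_width: 0.304
```

```bash
python3 st.py; python3 edge.py
```

```text
[ 0.62170692 -0.09729249  0.11227819] [-1.48663983  3.71998848 -2.26914725] [0.45704803 0.54553932 0.15420669] 28.24269107700754
r 0.0004 ang -135.1  Fr -1.6  Ft(cw) 3.7
180 273.85 | 185 273.9 | 205 274.72 | 210 274.69 | 220 275.06 |
```

arm_command([
  {"tx": -2, "ty": 0, "tz": 0, "wx": 0, "wy": 0, "wz": 0, "hand": 0.15},
])

```text
time_s: 54.18
tool_pos: [0.6215, -0.0973, 0.1126]
ee_rot: [1.436, 1.045, -1.44]
force: [6.3, 0.6, -26.8]
gripper_width: 0.298
```

```bash
python3 st.py
```

```text
[ 0.62149421 -0.09728637  0.11255561] [  6.34187289   0.55152728 -26.81410681] [ 0.11156875 -1.27347835  0.10055498] 27.674111499331506
r 0.0006 ang -150.5  Fr -5.8  Ft(cw) -2.6
```

arm_command([
  {"tx": -1.5, "ty": 0, "tz": 0, "wx": 0, "wy": 0, "wz": 0, "hand": 0.15},
])

```text
time_s: 54.3
tool_pos: [0.6214, -0.0973, 0.1127]
ee_rot: [1.436, 1.046, -1.44]
force: [12.3, 1.2, -37.1]
gripper_width: 0.297
```

```bash
python3 st.py
```

```text
[ 0.62138898 -0.09728835  0.11269952] [ 12.25652233   1.22530148 -37.12970597] [-0.02477732 -2.19246602  0.16349898] 27.662508138622496
r 0.0007 ang -154.7  Fr -11.6  Ft(cw) -4.1
```

arm_command([
  {"tx": -1.5, "ty": 0, "tz": 0, "wx": 0, "wy": 0, "wz": 0, "hand": 0.15},
])

```text
time_s: 54.42
tool_pos: [0.6212, -0.0973, 0.1129]
ee_rot: [1.435, 1.047, -1.441]
force: [17.5, -1.0, -47.1]
gripper_width: 0.301
```

```bash
python3 st.py
```

```text
[ 0.62124287 -0.09728676  0.11286187] [ 17.53412162  -1.00072631 -47.08577978] [-0.16523091 -3.13495118  0.15174229] 27.965299111274895
r 0.0008 ang -159.3  Fr -16.0  Ft(cw) -7.1
```

arm_command([
  {"tx": 0, "ty": 1.2, "tz": -0.4, "wx": 0, "wy": 0, "wz": 0, "hand": 0.15},
  {"tx": 0, "ty": 1.2, "tz": -0.4, "wx": 0, "wy": 0, "wz": 0, "hand": 0.15},
])

```text
time_s: 54.68
tool_pos: [0.6216, -0.0973, 0.1128]
ee_rot: [1.434, 1.048, -1.444]
force: [4.3, 0.4, -33.9]
gripper_width: 0.297
```

```bash
python3 st.py; python3 - <<'E'
from m import *
save("s30",s["img"],252,150,332,230,8)
print(pose()[1])
E
```

```text
[ 0.62156104 -0.09727152  0.11275223] [  4.26205977   0.35444715 -33.88672522] [-0.04757778 -0.77074869  0.17517975] 27.578114858220964
r 0.0005 ang -148.3  Fr -3.8  Ft(cw) -1.9
[[-7.21951796e-03  9.50727433e-01 -3.09943910e-01]
 [ 6.91820015e-04 -3.09947165e-01 -9.50753531e-01]
 [-9.99973700e-01 -7.07840759e-03  1.57993685e-03]]
```

View pics/s30.png

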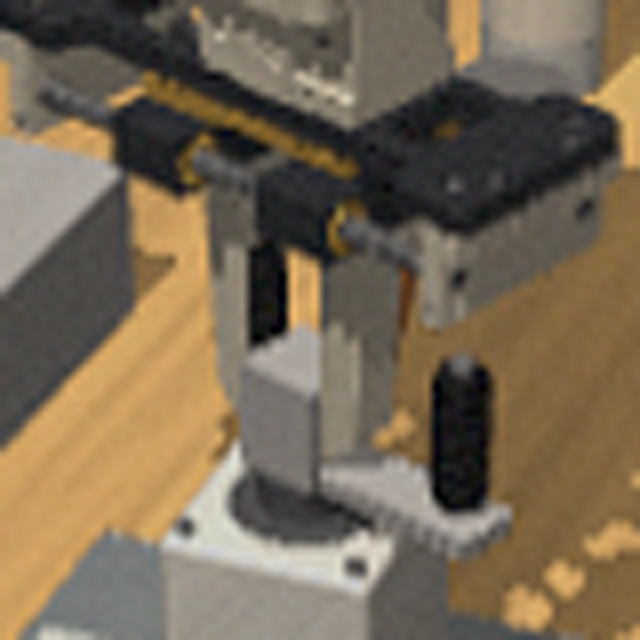

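arm_command([
  {"tx": -1.5, "ty": 0.8, "tz": -0.3, "wx": 0, "wy": 0, "wz": 0, "hand": 0.15},
  {"tx": -2.5, "ty": 1.4, "tz": -0.5, "wx": 0, "wy": 0, "wz": 0, "hand": 0.15},
])

```text
time_s: 55.02
tool_pos: [0.6217, -0.0972, 0.1131]
ee_rot: [1.432, 1.051, -1.447]
force: [-2.0, -1.5, -48.1]
gripper_width: 0.301
```

```bash
python3 st.py
```

```text
[ 0.62171975 -0.09719021  0.11309542] [ -2.00583639  -1.48722048 -48.13492376] [-0.19034133  0.10528095  0.18403262] 28.013558999341242
r 0.0003 ang -145.8  Fr 2.5  Ft(cw) -0.1
```

arm_command([
  {"tx": -1.5, "ty": 0.8, "tz": -0.3, "wx": 0, "wy": 0, "wz": 0, "hand": 0.15},
  {"tx": -2.5, "ty": 1.4, "tz": -0.5, "wx": 0, "wy": 0, "wz": 0, "hand": 0.15},
])

```text
time_s: 55.28
tool_pos: [0.622, -0.0972, 0.1149]
ee_rot: [1.43, 1.054, -1.45]
force: [-10.1, -1.7, -46.0]
gripper_width: 0.296
```

```bash
python3 st.py
```

```text
[ 0.62202888 -0.09715041  0.11488815] [-10.09724512  -1.70718402 -46.00215931] [-0.22799016  1.80604888  0.24944849] 27.486798737230576
r 0.0002 ang -79.1  Fr -0.2  Ft(cw) 10.2
```

```bash
python3 - <<'E'
from m import *
save("s31",s["img"],252,150,332,230,8)
E
```

```text
(no output)
```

View pics/s31.png

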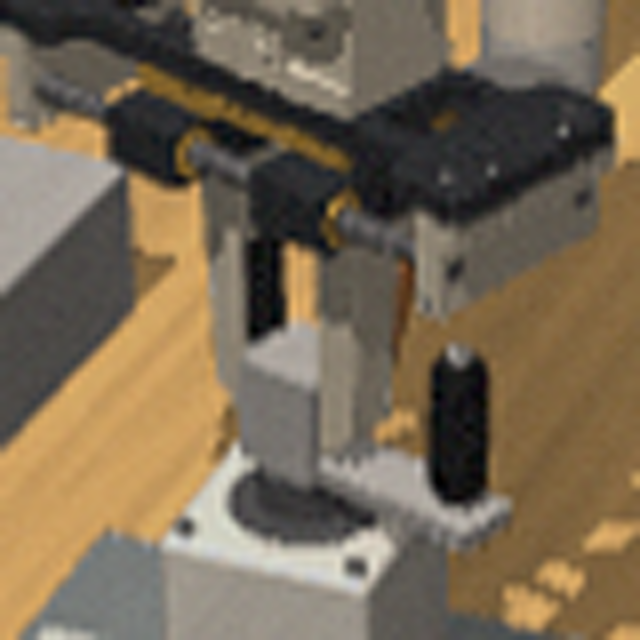

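```bash
python3 - <<'E'
from m import *
go(.622,-.097,.115); print(pose()[1])
S0=s["img"]
def Z(im,u,v,w,k): return cv2.resize(im[v-w//2:v+w//2,u-w//2:u+w//2],None,fx=k,fy=k,interpolation=cv2.INTER_CUBIC)
cv2.imwrite("pics/s31z.png",Z(S0,298,204,46,14)[:,:,::-1])
E
```

```text
row tx 0.1 ty -0.0 tz -0.2  w 0.0 0.2 0.8 | a0 -18.1 a -18.1 q6 0.12 t 55.5
[[-0.01483818  0.95060632 -0.31004428]
 [ 0.00129258 -0.31005992 -0.95071614]
 [-0.99988907 -0.01450766  0.00337199]]
```

View pics/s31z.png

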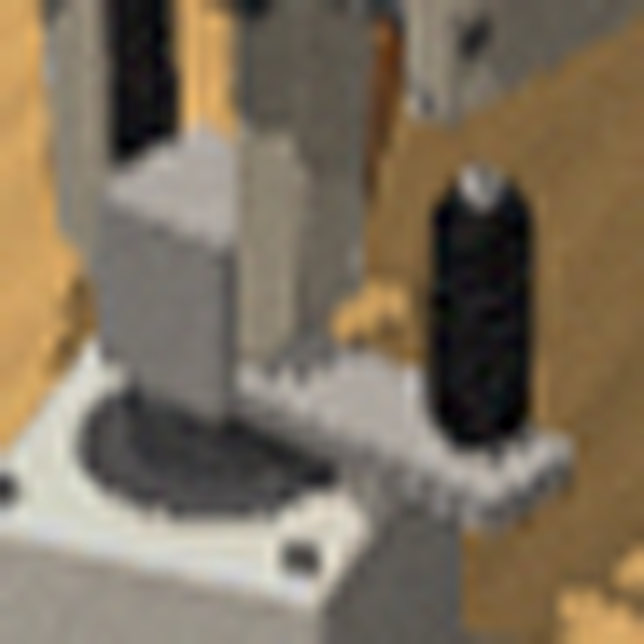

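arm_command([
  {"tx": -1.5, "ty": 0, "tz": 0, "wx": 0, "wy": 0, "wz": 0.5, "hand": 0.15},
  {"tx": -3, "ty": 0, "tz": 0, "wx": 0, "wy": 0, "wz": 0.8, "hand": 0.15},
])

```text
time_s: 55.72
tool_pos: [0.622, -0.0971, 0.1184]
ee_rot: [1.435, 1.041, -1.44]
force: [-11.4, 0.0, -37.4]
gripper_width: 0.299
```

```bash
python3 st.py;  python3 - <<'E'
from m import *
go(.622,-.097,.115)
S0=s["img"]
def Z(im,u,v,w,k): return cv2.resize(im[v-w//2:v+w//2,u-w//2:u+w//2],None,fx=k,fy=k,interpolation=cv2.INTER_CUBIC)
cv2.imwrite("pics/s32z.png",Z(S0,298,204,46,14)[:,:,::-1])
E
```

```text
[ 0.62203534 -0.09713375  0.11843032] [-1.13543298e+01  1.91763281e-03 -3.73756670e+01] [-0.07158921  2.25516217  0.16511042] 27.792439880749082
r 0.0001 ang -75.2  Fr -2.9  Ft(cw) 11.0
row tx 4.1 ty -0.1 tz -0.1  w -0.0 0.2 -0.0 | a0 -18.1 a -18.1 q6 0.12 t 55.8
```

View pics/s32z.png

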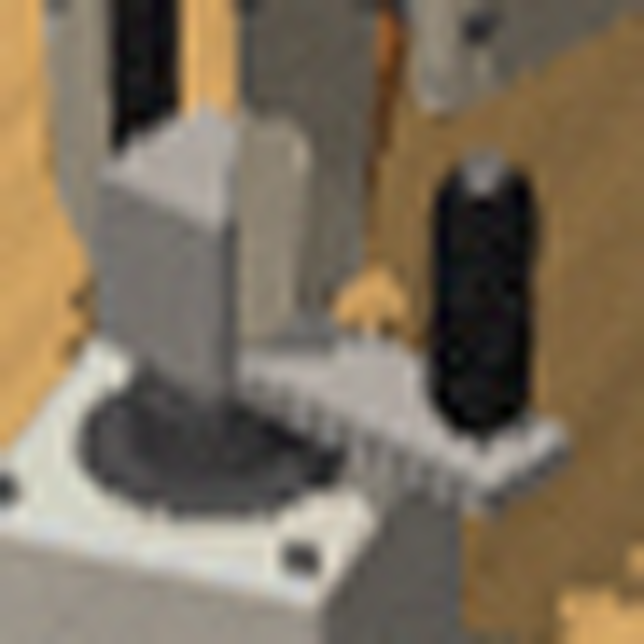

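arm_command([
  {"tx": -1.5, "ty": -0.5, "tz": 0.2, "wx": 0, "wy": 0, "wz": 0, "hand": 0.15},
  {"tx": -3, "ty": -0.8, "tz": 0.2, "wx": 0, "wy": 0, "wz": 0, "hand": 0.15},
  {"tx": -4.5, "ty": -1, "tz": 0.3, "wx": 0, "wy": 0, "wz": 0, "hand": 0.15},
])

```text
time_s: 56.2
tool_pos: [0.6222, -0.0972, 0.1258]
ee_rot: [1.437, 1.038, -1.436]
force: [-13.1, 1.5, -18.5]
gripper_width: 0.296
```

```bash
python3 st.py
```

```text
[ 0.62220574 -0.09721939  0.12584816] [-13.10222055   1.54362105 -18.52859962] [0.13011648 2.42959773 0.07175494] 27.488733270572116
r 0.0003 ang -46.8  Fr -10.1  Ft(cw) 8.5
```

arm_command([
  {"tx": -2, "ty": -1, "tz": 0.3, "wx": 0, "wy": 0, "wz": 0, "hand": 0.15},
  {"tx": -4, "ty": -1.5, "tz": 0.5, "wx": 0, "wy": 0, "wz": 0, "hand": 0.15},
  {"tx": -7, "ty": -1.5, "tz": 0.5, "wx": 0, "wy": 0, "wz": 0, "hand": 0.15},
])

```text
time_s: 56.58
tool_pos: [0.6237, -0.0975, 0.1373]
ee_rot: [1.441, 1.031, -1.428]
force: [-1.1, 0.4, -3.6]
gripper_width: 0.295
```

```bash
python3 st.py
```

```text
[ 0.62372422 -0.09746497  0.13726494] [-1.11648404  0.36116515 -3.63910264] [-0.11159119  0.03093645  0.02027864] 27.429248653618604
r 0.0018 ang -15.1  Fr -1.2  Ft(cw) -0.1
```

arm_command([
  {"tx": -30, "ty": 0, "tz": 0, "wx": 0, "wy": 0, "wz": -0.4, "hand": 0.15},
  {"tx": -83, "ty": 0, "tz": 0, "wx": 0, "wy": 0, "wz": -0.4, "hand": 0.15},
  {"tx": -83, "ty": 0, "tz": 0, "wx": 0, "wy": 0, "wz": -0.4, "hand": 0.15},
  {"tx": -83, "ty": 0, "tz": 0, "wx": 0, "wy": 0, "wz": -0.4, "hand": 0.15},
])

```text
time_s: 57.08
tool_pos: [0.6224, -0.0969, 0.2191]
ee_rot: [1.439, 1.038, -1.434]
force: [0.4, -0.1, -3.6]
gripper_width: 0.297
```

```bash
python3 st.py;python3 edge.py; python3 - <<'E'
from m import *
save("s33",s["img"],232,100,342,220,5.4)
go(.4273,.1273,.22,-65.5)
t=lambda x,y:(220+(x+.5)/7-.5,250+(y+.5)/7-.5)
Q=[plane(c,*t(*q),.004) for q in [(80,162),(552,75),(600,340),(122,432)]]; print(np.round(Q,4)); m=np.mean(Q,0); print(m)
E
```

```text
[ 0.6223655  -0.0969269   0.21913559] [ 0.43321964 -0.08459399 -3.61743119] [-0.07862655 -0.01581779  0.01919794] 27.66397118180487
r 0.0004 ang 11.3  Fr 0.4  Ft(cw) 0.2
180 273.86 | 185 273.93 | 205 274.67 | 210 274.72 | 220 275.0 | 
row tx -2.1 ty -254.8 tz -152.8  w 47.5 -0.1 -0.3 | a0 -18.0 a -65.5 q6 0.12 t 57.6
[[0.446  0.2548 0.004 ]
 [0.4756 0.0991 0.004 ]
 [0.389  0.0823 0.004 ]
 [0.3579 0.2386 0.004 ]]
[0.41714362 0.16869489 0.004     ]
```

View pics/s33.png

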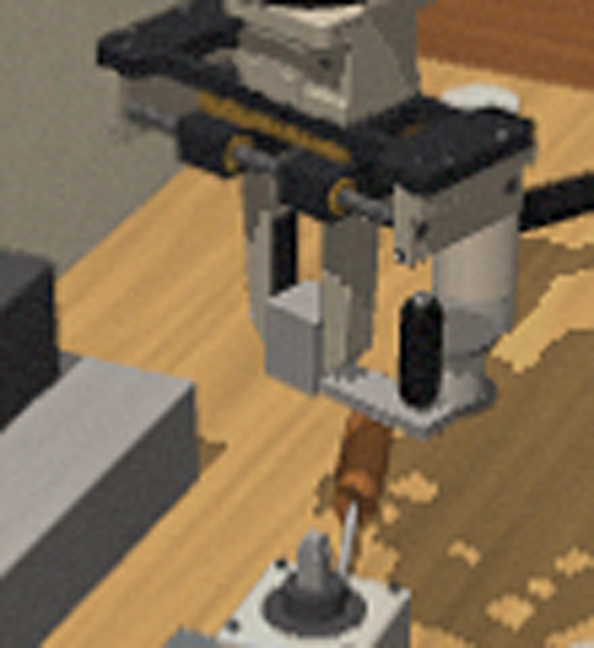

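```bash
python3 - <<'E'
from m import *
go(.4225,.1402,.22,-79);go(.4225,.1402,.03,-79)
E
```

```text
row tx -2.0 ty -263.4 tz -163.6  w 61.0 -0.1 -0.3 | a0 -18.0 a -79.0 q6 0.12 t 57.7
row tx 188.0 ty -264.4 tz -163.7  w 61.0 -0.1 -0.3 | a0 -18.0 a -79.0 q6 0.12 t 57.7
```

arm_command([
  {"tx": -5, "ty": -50, "tz": -31, "wx": 11, "wy": 0, "wz": -0.3, "hand": 0.15},
  {"tx": -5, "ty": -100, "tz": -62, "wx": 22, "wy": 0, "wz": -0.3, "hand": 0.15},
  {"tx": -5, "ty": -150, "tz": -93, "wx": 33, "wy": 0, "wz": -0.3, "hand": 0.15},
  {"tx": -5, "ty": -200, "tz": -124, "wx": 44, "wy": 0, "wz": -0.3, "hand": 0.15},
  {"tx": -3, "ty": -240, "tz": -149, "wx": 53, "wy": 0, "wz": -0.3, "hand": 0.15},
  {"tx": -2, "ty": -263, "tz": -164, "wx": 61, "wy": 0, "wz": -0.3, "hand": 0.15},
  {"tx": -2, "ty": -263, "tz": -164, "wx": 61, "wy": 0, "wz": -0.3, "hand": 0.15},
  {"tx": 50, "ty": -264, "tz": -164, "wx": 61, "wy": 0, "wz": -0.3, "hand": 0.15},
  {"tx": 100, "ty": -264, "tz": -164, "wx": 61, "wy": 0, "wz": -0.3, "hand": 0.15},
  {"tx": 140, "ty": -264, "tz": -164, "wx": 61, "wy": 0, "wz": -0.3, "hand": 0.15},
  {"tx": 140, "ty": -264, "tz": -164, "wx": 61, "wy": 0, "wz": -0.3, "hand": 0.15},
])

```text
time_s: 59.05
tool_pos: [0.4217, 0.1395, 0.0757]
ee_rot: [2.117, 0.205, -2.124]
force: [0.2, -0.2, -3.5]
gripper_width: 0.298
```

```bash
python3 st.py; python3 - <<'E'
from m import *
save("s34",s["img"],260,220,400,350,4.5)
go(.4225,.1402,.022,-79)
p=pose()[0]
for z in (.045,.05,.055,.06): print(z,(proj(s,[p[0]-.191*.072,p[1]+.98*.072,z])-[260,220])*4.5)
E
```

```text
[0.42169381 0.13953943 0.07569907] [ 0.21325363 -0.21673033 -3.47682133] [-0.06697676  0.15278918 -0.00266858] 27.67694931523806
r 0.3100 ang 130.3  Fr -0.3  Ft(cw) 0.0
row tx 57.5 ty -0.0 tz 1.2  w -0.0 -0.2 0.1 | a0 -79.0 a -79.0 q6 1.64 t 59.1
0.045 [272.26470348 499.6349813 ]
0.05 [272.53836512 491.64923226]
0.055 [272.81330268 483.62064096]
0.06 [273.08952245 475.54894404]
```

View pics/s34.png

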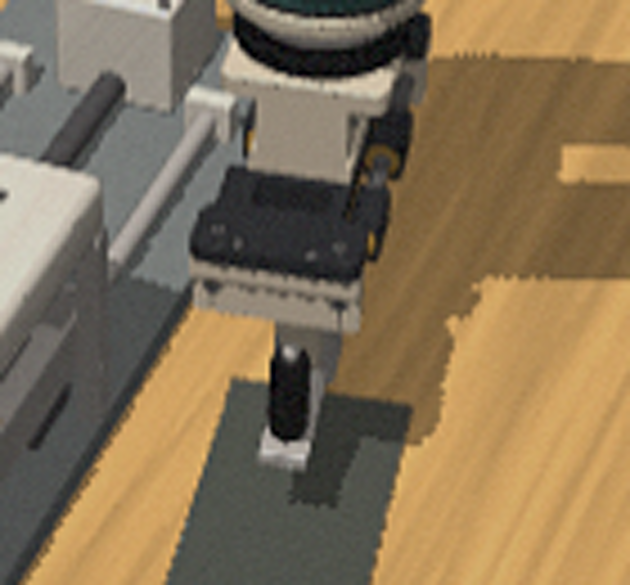

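arm_command([
  {"tx": 35, "ty": 0, "tz": 1, "wx": 0, "wy": 0, "wz": 0, "hand": 0.15},
  {"tx": 53, "ty": 0, "tz": 1, "wx": 0, "wy": 0, "wz": 0, "hand": 0.15},
  {"tx": 58, "ty": 0, "tz": 1, "wx": 0, "wy": 0, "wz": 0, "hand": 0.15},
  {"tx": 59.5, "ty": 0, "tz": 1, "wx": 0, "wy": 0, "wz": 0, "hand": 0.15},
  {"tx": 60, "ty": 0, "tz": 1, "wx": 0, "wy": 0, "wz": 0, "hand": 0.15},
])

```text
time_s: 59.78
tool_pos: [0.4224, 0.1405, 0.019]
ee_rot: [2.125, 0.205, -2.118]
force: [-0.3, -0.2, -3.5]
gripper_width: 0.3
```

```bash
python3 st.py
```

```text
[0.42240824 0.14054255 0.01895705] [-0.32394275 -0.15664997 -3.49709972] [-0.05251342  0.09334396  0.08712134] 27.89489789995002
r 0.3103 ang 130.0  Fr 0.1  Ft(cw) -0.3
```

arm_command([
  {"tx": 1.5, "ty": 0, "tz": 0, "wx": 0, "wy": 0, "wz": 0, "hand": 0.15},
  {"tx": 1.5, "ty": 0, "tz": 0, "wx": 0, "wy": 0, "wz": 0, "hand": 0.15},
])

```text
time_s: 60.02
tool_pos: [0.4223, 0.1405, 0.017]
ee_rot: [2.124, 0.205, -2.119]
force: [1.2, -1.6, -0.5]
gripper_width: 0.303
```

```bash
python3 st.py
```

```text
[0.42226168 0.14047116 0.01702613] [ 1.24561    -1.64580127 -0.48993084] [0.00825413 0.06050221 0.00097977] 28.148971972404418
r 0.3103 ang 130.1  Fr -2.1  Ft(cw) -0.1
```

arm_command([
  {"tx": 0.8, "ty": 0, "tz": 0, "wx": 0, "wy": 0, "wz": 0, "hand": 0.15},
  {"tx": 0.8, "ty": 0, "tz": 0, "wx": 0, "wy": 0, "wz": 0, "hand": 0.46},
  {"tx": 0.8, "ty": 0, "tz": 0, "wx": 0, "wy": 0, "wz": 0, "hand": 0.46},
  {"tx": 0.8, "ty": 0, "tz": 0, "wx": 0, "wy": 0, "wz": 0, "hand": 0.46},
  {"tx": -30, "ty": 0, "tz": 0, "wx": 0, "wy": 0, "wz": 0, "hand": 0.46},
  {"tx": -85, "ty": 0, "tz": 0, "wx": 0, "wy": 0, "wz": 0, "hand": 0.46},
  {"tx": -145, "ty": 0, "tz": 0, "wx": 0, "wy": 0, "wz": 0, "hand": 0.46},
  {"tx": -200, "ty": 0, "tz": 0, "wx": 0, "wy": 0, "wz": 0, "hand": 0.46},
  {"tx": -250, "ty": 0, "tz": 0, "wx": 0, "wy": 0, "wz": 0, "hand": 0.46},
  {"tx": -250, "ty": 0, "tz": 0, "wx": 0, "wy": 0, "wz": 0, "hand": 0.46},
])

```text
time_s: 61.28
tool_pos: [0.4224, 0.1403, 0.2704]
ee_rot: [2.13, 0.206, -2.114]
force: [0.5, 0.2, -0.5]
gripper_width: 0.458
```

```bash
python3 -c "
from h import *
go(.37,-.3,.3)"
```

```text
row tx -31.3 ty 422.2 tz 135.0  w -0.0 -0.4 0.1 | a0 -79.0 a -79.0 q6 1.64 t 61.3
```

arm_command([
  {"tx": -30, "ty": 420, "tz": 135, "wx": 0, "wy": 0, "wz": 0, "hand": 0.46},
  {"tx": -30, "ty": 420, "tz": 135, "wx": 0, "wy": 0, "wz": 0, "hand": 0.46},
  {"tx": -30, "ty": 420, "tz": 135, "wx": 0, "wy": 0, "wz": 0, "hand": 0.46},
  {"tx": -30, "ty": 420, "tz": 135, "wx": 0, "wy": 0, "wz": 0, "hand": 0.46},
  {"tx": -30, "ty": 420, "tz": 135, "wx": 0, "wy": 0, "wz": 0, "hand": 0.46},
  {"tx": -30, "ty": 420, "tz": 135, "wx": 0, "wy": 0, "wz": 0, "hand": 0.46},
  {"tx": -30, "ty": 420, "tz": 135, "wx": 0, "wy": 0, "wz": 0, "hand": 0.46},
  {"tx": -30, "ty": 420, "tz": 135, "wx": 0, "wy": 0, "wz": 0, "hand": 0.46},
  {"tx": -30, "ty": 420, "tz": 135, "wx": 0, "wy": 0, "wz": 0, "hand": 0.46},
  {"tx": -30, "ty": 420, "tz": 135, "wx": 0, "wy": 0, "wz": 0, "hand": 0.46},
])

```text
time_s: 62.52
tool_pos: [0.3691, -0.2969, 0.2955]
ee_rot: [2.123, 0.207, -2.119]
force: [0.3, 1.0, 0.8]
gripper_width: 0.463
```

```bash
python3 edge.py; python3 - <<'E'
from m import *
C=c["img"];S0=s["img"]
save("tE",C);save("sE",S0,140,200,380,390,3.3)
def Z(im,u,v,w,k): return cv2.resize(im[v-w//2:v+w//2,u-w//2:u+w//2],None,fx=k,fy=k,interpolation=cv2.INTER_CUBIC)
cv2.imwrite("pics/cE.png",np.hstack([Z(C,270,285,50,8),Z(S0,330,322,50,8)])[:,:,::-1])
E
```

```text
180 273.9 | 185 273.89 | 205 274.61 | 210 274.75 | 220 275.04 |
```

View pics/tE.png

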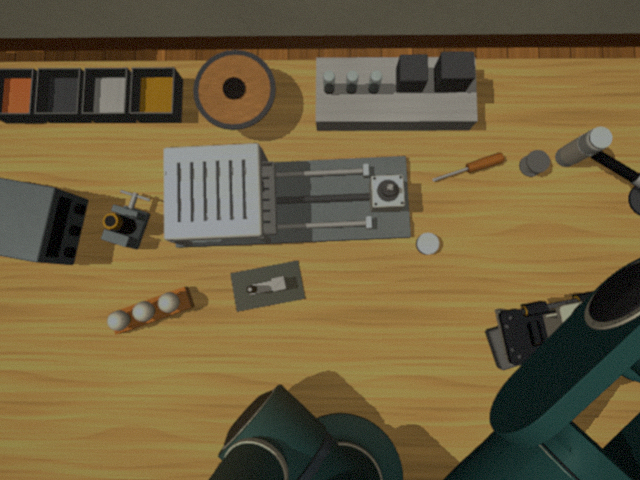

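View pics/sE.png

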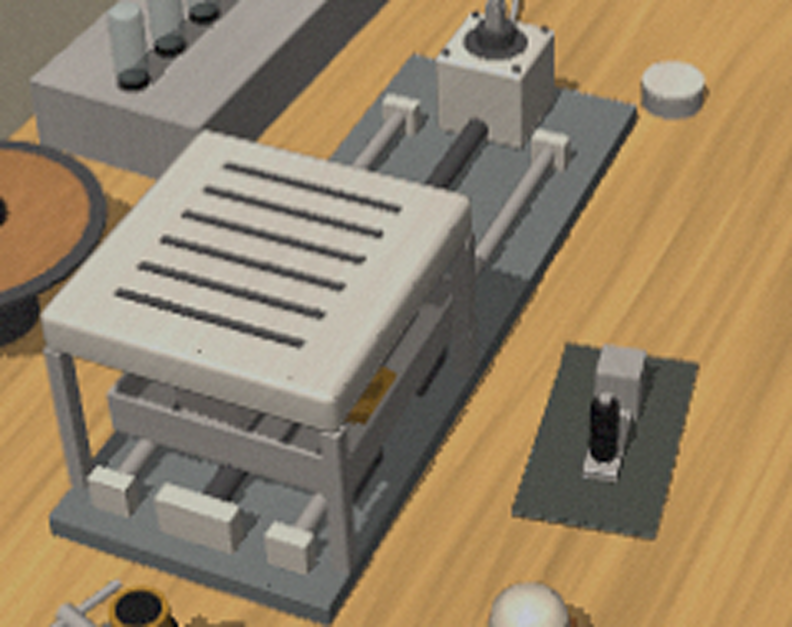

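View pics/cE.png

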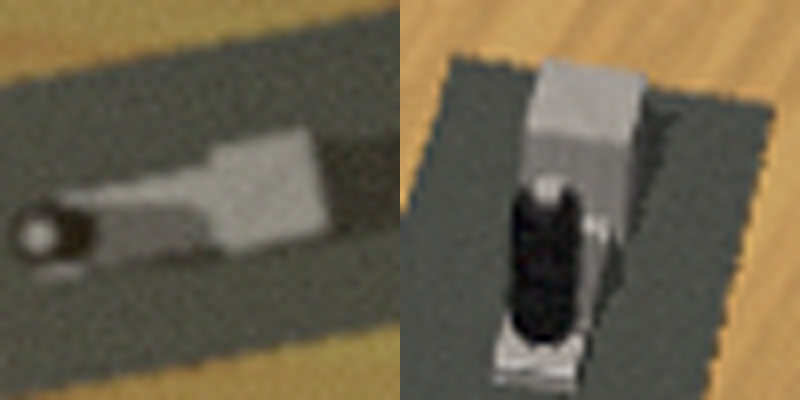

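```bash
python3 - <<'E'
from m import *
S0=np.mean([cam("side")["img"].astype(float) for _ in range(3)],0).astype(np.uint8)
a=cv2.resize(S0[285:370,165:290],None,fx=6,fy=6,interpolation=cv2.INTER_CUBIC); cv2.imwrite("pics/gE.png",a[:,:,::-1])
S4=cv2.imread("side4.bmp");a=cv2.resize(S4[285:370,165:290],None,fx=6,fy=6,interpolation=cv2.INTER_CUBIC); cv2.imwrite("pics/gE4.png",a[:,:,::-1])
E
```

```text
(no output)
```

View pics/gE.png

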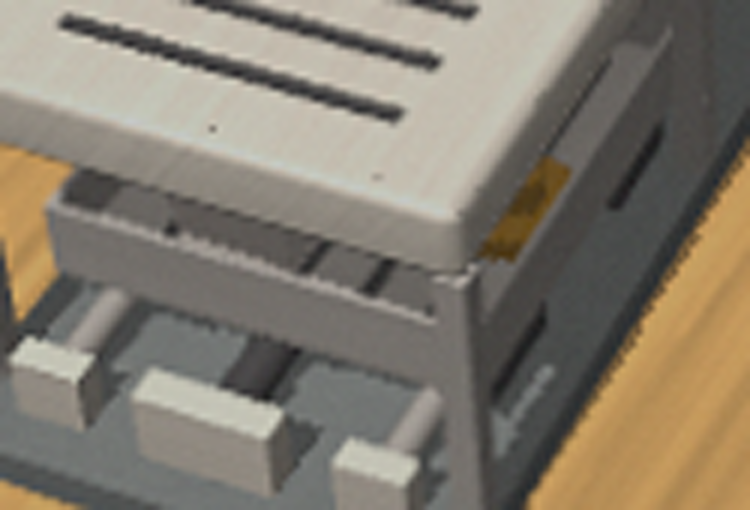

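View pics/gE4.png

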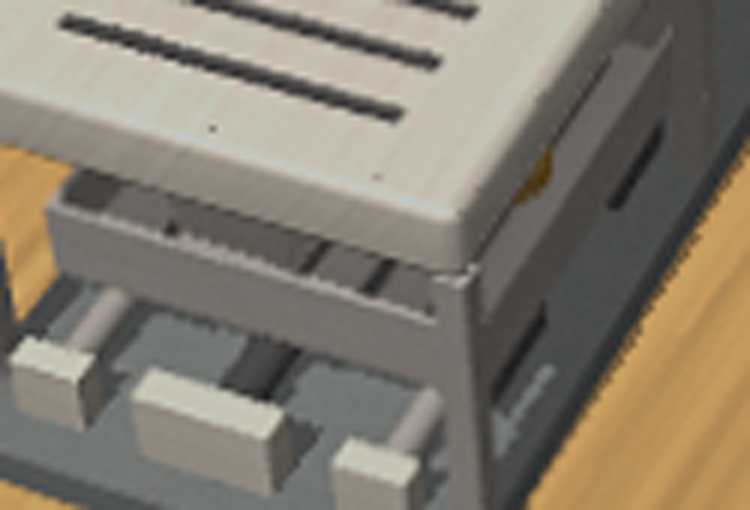

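```bash
python3 - <<'E'
from m import *
a=np.radians(2.7); y=np.array([-np.sin(a),np.cos(a)]);x=np.array([np.cos(a),np.sin(a)])
m=np.array([.6144,.0446])+y*.1923
for q in [(570,170),(520,255),(485,250),(545,160),(535,215)]:
    for z in (.055,.068,.073):
        P=plane(s,165+q[0]/6-.4,285+q[1]/6-.4,z)[:2]-m; print(q,z,"tray x %.1f y %.1f"%(P@x*1000,P@y*1000))
E
```

```text
(570, 170) 0.055 tray x -65.5 y -9.9
(570, 170) 0.068 tray x -71.7 y 2.6
(570, 170) 0.073 tray x -74.2 y 7.4
(520, 255) 0.055 tray x -67.3 y 34.2
(520, 255) 0.068 tray x -73.5 y 46.0
(520, 255) 0.073 tray x -75.9 y 50.6
(485, 250) 0.055 tray x -55.4 y 36.5
(485, 250) 0.068 tray x -61.9 y 48.3
(485, 250) 0.073 tray x -64.3 y 52.8
(545, 160) 0.055 tray x -55.4 y -11.3
(545, 160) 0.068 tray x -61.8 y 1.3
(545, 160) 0.073 tray x -64.3 y 6.1
(535, 215) 0.055 tray x -63.8 y 14.8
(535, 215) 0.068 tray x -70.1 y 26.9
(535, 215) 0.073 tray x -72.5 y 31.6
```

```bash
python3 - <<'E'
from m import *
a=np.radians(2.7); y=np.array([-np.sin(a),np.cos(a)]);x=np.array([np.cos(a),np.sin(a)])
m=np.array([.6144,.0446])+y*.1923
def pp(tx,ty,z):
    P=m+x*tx/1000+y*ty/1000; q=proj(s,[*P,z]); return ((q-[165,285]+.4)*6).round(0)
for cx in (-54,-45):
    print(cx,"hub top",pp(cx,13,.068),"rims",[pp(cx+23*np.cos(t),13+23*np.sin(t),.055) for t in np.radians(range(0,360,45))])
print("wall top",pp(-80,-80,.073),pp(-77,-20,.073),pp(-77,20,.073),pp(-77,50,.073))
print("gear orig",pp(-35,-7,.068))
a_=cv2.imread("pics/gE.png"); cv2.imwrite("pics/gE2.png",cv2.resize(a_[120:300,440:640],None,fx=4,fy=4,interpolation=cv2.INTER_CUBIC))
E
```

```text
-54 hub top [509. 176.] rims [array([450., 187.]), array([447., 222.]), array([482., 248.]), array([534., 248.]), array([573., 222.]), array([575., 186.]), array([540., 161.]), array([489., 161.])]
-45 hub top [485. 169.] rims [array([426., 180.]), array([423., 215.]), array([458., 241.]), array([510., 241.]), array([549., 215.]), array([551., 179.]), array([516., 155.]), array([465., 155.])]
wall top [689.  17.] [611. 121.] [562. 196.] [524. 255.]
gear orig [484. 125.]
```

View pics/gE2.png

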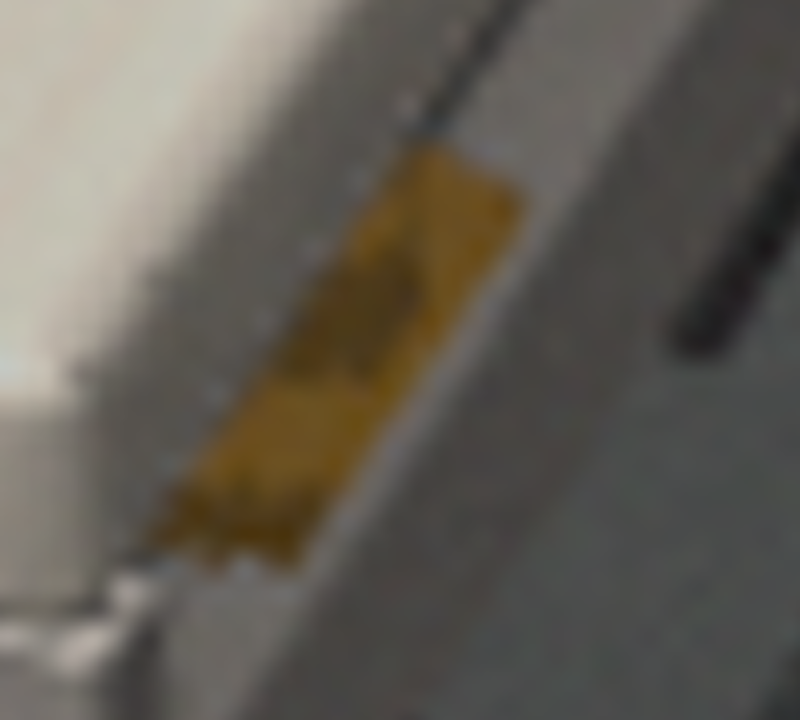

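```bash
python3 -c "
from station import manip, monitor
print(manip.hand_in(), monitor.get_obs()['time_s'])"
```

```text
the job is handed in; nothing more can be done
the job is handed in; nothing more can be done
```

I handed the job in at about 63 s of the 210 s allowed. No verdict came back.

**What I did:** Three listed parts were on the bench: the coin cup, spur gear and angle bracket. I put all three in the tray while it was out. I then fitted the crank and wound it clockwise about 3.9 turns to the stop, took it off, and laid it flat near the middle of its mat. The loose white disc on the bench is not a listed part, so I left it.

**Last checks:**
- **Tray home:** it moved about 192 mm in the pictures, and then stayed put (within about 0.1 mm) when I pushed about 22 N at the handle. Turning it normally took about 7 N. I read this as the stop, but the starting offset isn't known, so the 0.200 m position is inferred and not measured directly. The tray edge did not shift when the crank came off.
- **Crank:** flat on the mat and off the shaft.
- **Bulbs:** all three are still standing.
- **Bench:** no listed parts are left on it.

**Didn't go smoothly:**
- **Crank removal:** the first pull slipped off the hub. It then took up to about 48 N to free the crank, below the 120 N wrist limit; I did not find out why it was tight.
- **Gear moved:** after the tray was home, the gear shifted about 2–3 cm. In the last picture it lies flat against the near wall, still in the tray.
- **Not seen at the end:** the cup and bracket are hidden under the hood. I last saw them in the tray just before winding.

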